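# Load the test nests and rack the spare housings

## Robot

A 6-joint arm with a two-finger parallel gripper is mounted at the origin on a cart in front of the work surface, level with it; the furniture and walls round the work are solid. World frame = base frame: x ahead of the robot, y to its left, z up, the work surface at z = 0. Lengths are in m, angles in rad, forces in N, time in s.
With the tool pointing down it reaches from about 0.375 to 0.925 m from the base axis. Payload 5.7 kg.
Tool frame: the origin (TCP) lies between the finger pads; the fingertips stand 22 mm ahead of it and the grasp point (between the pads) lies 3 mm ahead of it; z points along the fingers, y is the direction in which the jaws open and shut (so a half turn about z gives the same grasp; the last joint's range is limited). The gripper opens to 88 mm and grips with 3 to 60 N. Pads are 20 mm wide; open, the fingers measure 115 mm over their backs; the gripper's body (75 mm by 178 mm) begins 61 mm behind the grasp point.
Start: joints at [-1.393, 0.359, 1.51, -0, 1.272, -0.115], TCP at [0.173, -0.574, 0.245] pointing down, gripper open.
Joint ranges: [-2.97, 2.97], [-1.01, 2.36], [0.21, 2.38], [-0.96, 4.11], [0.2, 2.71], [-2.98, 2.98]. Speed limits (rad/s): [2.39, 2.39, 3.14, 3.14, 3.14, 3.14].

## Interface

Orientations are given as a unit quaternion [x, y, z, w].
In Python, from bench import * gives the robot as it stands.
- The arm moves only by the shell command python3 -m pendant 'ROWS'. ROWS is JSON, a list of rows, each a list of 7 numbers: the shift along the tool's x, y, z in m, then the turn, a rotation vector about the tool's x, y, z in rad, then the closure, from 0 (fully open) to 1 (shut). A call has 1 to 8 rows; each row is the pose to reach, as a shift and turn from the pose commanded when the call began, along the tool's axes at that moment; what a row does not reach only later rows make up. A row lasts 1/10 s, in which the tool goes at most 50 mm and 8.59 degrees, less where a joint would pass 70% of its speed; a pose out of reach is approached as far as the arm can. A call with a gripper value outside its range is refused whole. The fingers move at their own pace and stop on an object; the grip force is fixed at half the most. Time passes only in rows, so rows that repeat a pose let the fingers close. It gives the time, the measured TCP pose, the force and the opening at its end, in the units of the state.
- observe(): the state, without advancing time (a new reading comes with each control period).
- grab_frame(name): name is "side" or "top"; returns a dict with "image" (400x640x3 uint8, blue, green, red), "depth" (400x640 float32, m along the optical axis (not along the pixel's ray), 0 where there is no reading), "intrinsics" (3x3 intrinsics, pixels), "pose" (4x4, takes a point from camera to world coordinates). Camera axes: x right, y down, z forward; pixel columns grow to the right and rows downward; lengths in m; the calibration is good to about 2 mm. A picture is of the moment at which its call begins.
- hand_in(): hands the job in, once; it reports no verdict.
The state is a dict: "t": time; "q": joint angles; "joint_velocities": joint speeds; "effort": joint torques, N m; "tcp_pos": TCP position; "ee_rot": TCP orientation; "wrist_force": force on the tool from outside, world axes, zero at the start; "wrist_torque": the same for the moment, N m; "gripper_width": finger opening in m.
Only numpy, scipy, OpenCV 4.12 (cv2) and the standard library are available. Lean on these libraries where they do the work, as an engineer would, in place of code of your own. Each camera call takes 0.05 s, during which the arm holds its last target.

## Task

Load both test nests: seat one orange housing flat and fully home in each pocket, swing each nest's blue cover over and press its tab down until the catch holds it shut. Stand every housing that is left over upright on a short end in the slots of the grey rack, one to a slot, and do not disturb the meter, the beaker or the spanner.

Things in the scene. Friction and masses are not known exactly. Their poses are not given: they have to be found in the camera images.
- housing_0: orange plastic sensor housing with a black seam round its middle and a white panel on both faces: a closed flat block 80 x 50 x 18 mm (its own x, y, z), about 120 g, both faces alike. Origin at its centre. At the start it lies flat on the bench; it may be absent.
- housing_1: orange plastic sensor housing with a black seam round its middle and a white panel on both faces: a closed flat block 80 x 50 x 18 mm (its own x, y, z), about 120 g, both faces alike. Origin at its centre. At the start it lies flat on the bench; it may be absent.
- housing_2: orange plastic sensor housing with a black seam round its middle and a white panel on both faces: a closed flat block 80 x 50 x 18 mm (its own x, y, z), about 120 g, both faces alike. Origin at its centre. At the start it lies flat on the bench; it may be absent.
- housing_3: orange plastic sensor housing with a black seam round its middle and a white panel on both faces: a closed flat block 80 x 50 x 18 mm (its own x, y, z), about 120 g, both faces alike. Origin at its centre. At the start it lies flat on the bench; it may be absent.
- housing_4: orange plastic sensor housing with a black seam round its middle and a white panel on both faces: a closed flat block 80 x 50 x 18 mm (its own x, y, z), about 120 g, both faces alike. Origin at its centre. At the start it lies flat on the bench; it may be absent.
- nest_a: test nest, fixed: base 150 x 84 x 12 mm. Origin under its centre, x toward the cover's hinge, away from the robot within 0.1 rad. Pocket 84 x 54 mm (x, y), floor at z = 12, black wall tops at 22 mm; long walls 10 mm thick, open over the middle 48 mm for fingers. Catch block at x = -75 to -56 mm, 32 mm high; hinge cheeks at x = 66, y = +-33 mm, 42 mm high. The yaw is that of the pocket.
- nest_a_seat (a point): where the centre of a housing is when it sits fully home and flat in this pocket (21 mm above the bench); the housing's length then lies along the nest's x, either way round and either face up
- nest_a_cover (a joint): angle of the blue cover, rad: 0 = shut, 1.83 = open against its stop. It starts open, leaning back past upright, and stays. Swung forward past upright (1.57) it falls until its tooth meets a sprung catch at 0.07 to 0.09; pressing the tab with 8 to 15 N drives it past the catch, which holds it shut. It cannot shut on a housing that is not fully down.
- nest_a_cover_hinge (a point): the cover's hinge axis (along the nest's y), at x = 66 mm, z = 35 mm of the nest. The cover is a frame 6 mm thick and 56 mm wide that reaches 137 mm from the hinge; its outer face lies 4 mm off the hinge axis
- nest_a_cover_tab (a point): the middle of the yellow press tab on the outer face of the cover's free end, 125 mm from the hinge axis; when shut it is 39 mm above the bench, at x = -59 mm of the nest
- nest_b: test nest, fixed: base 150 x 84 x 12 mm. Origin under its centre, x toward the cover's hinge, away from the robot within 0.1 rad. Pocket 84 x 54 mm (x, y), floor at z = 12, black wall tops at 22 mm; long walls 10 mm thick, open over the middle 48 mm for fingers. Catch block at x = -75 to -56 mm, 32 mm high; hinge cheeks at x = 66, y = +-33 mm, 42 mm high. The yaw is that of the pocket.
- nest_b_seat (a point): where the centre of a housing is when it sits fully home and flat in this pocket (21 mm above the bench); the housing's length then lies along the nest's x, either way round and either face up
- nest_b_cover (a joint): angle of the blue cover, rad: 0 = shut, 1.83 = open against its stop. It starts open, leaning back past upright, and stays. Swung forward past upright (1.57) it falls until its tooth meets a sprung catch at 0.07 to 0.09; pressing the tab with 8 to 15 N drives it past the catch, which holds it shut. It cannot shut on a housing that is not fully down.
- nest_b_cover_hinge (a point): the cover's hinge axis (along the nest's y), at x = 66 mm, z = 35 mm of the nest. The cover is a frame 6 mm thick and 56 mm wide that reaches 137 mm from the hinge; its outer face lies 4 mm off the hinge axis
- nest_b_cover_tab (a point): the middle of the yellow press tab on the outer face of the cover's free end, 125 mm from the hinge axis; when shut it is 39 mm above the bench, at x = -59 mm of the nest
- rack: grey rack, fixed: base 146 x 70 x 8 mm with four fences (16 mm thick in x, 60 mm wide in y, rounded tops at 42 mm) that leave three slots, each 24 mm wide in x and 34 mm deep, open at both sides. Origin under its centre, x across the slots, pointing to the robot's left (world +y) within 0.1 rad, z up. Behind the work the air press's plate overhangs at x > 0.67 m, y = -0.23 to -0.01, z = 0.25.
- rack_slot0 (a point): centre of the floor of slot 0 (0 is the rightmost seen from the robot, 2 the leftmost), 8 mm above the bench. A housing that stands here on a short end, its faces toward +-x of the rack, has its centre 40 mm above this point
- rack_slot1 (a point): centre of the floor of slot 1 (0 is the rightmost seen from the robot, 2 the leftmost), 8 mm above the bench. A housing that stands here on a short end, its faces toward +-x of the rack, has its centre 40 mm above this point
- rack_slot2 (a point): centre of the floor of slot 2 (0 is the rightmost seen from the robot, 2 the leftmost), 8 mm above the bench. A housing that stands here on a short end, its faces toward +-x of the rack, has its centre 40 mm above this point
- meter: white and black bench meter, 130 x 105 x 70 mm, bystander, loose. Behind it, the column stand's cross bar hangs over the bench at x = 0.51 to 0.55, y > 0.29, z = 0.21 to 0.26 m, with rods running back from it; the robot starts beside this stand and should rise and draw in before turning to the work
- beaker: white beaker 89 mm wide, 166 mm tall, bystander, loose
- wrench: steel open spanner 52 x 154 x 6 mm lying flat, bystander, loose
Things that resemble listed ones, but are neither listed nor needed, are in the scene too. Leave any purple look-alike of the housing_2 alone.

How it is judged:
At the end, for the whole second after the job is handed in: Each nest holds a housing (within 4 mm sideways, 2.5 mm in height, square to 0.1 rad, flat to 0.06) and its cover is shut (under 0.03 rad); every other housing stands on a short end in a rack slot (upright to 0.28 rad, centre 42 to 53 mm up, 20 mm sideways); all at rest (((horizontal distance between housing_0 and nest_a_seat below 0.004 m and z of housing_0 in the frame of nest_a_seat between -0.0025 and 0.0025 m and angle between the x axis of housing_0 and the x axis of nest_a, either way round below 0.1 rad and angle between the z axis of housing_0 and the z axis of nest_a, either way round below 0.06 rad) or (horizontal distance between housing_1 and nest_a_seat below 0.004 m and z of housing_1 in the frame of nest_a_seat between -0.0025 and 0.0025 m and angle between the x axis of housing_1 and the x axis of nest_a, either way round below 0.1 rad and angle between the z axis of housing_1 and the z axis of nest_a, either way round below 0.06 rad) or (horizontal distance between housing_2 and nest_a_seat below 0.004 m and z of housing_2 in the frame of nest_a_seat between -0.0025 and 0.0025 m and angle between the x axis of housing_2 and the x axis of nest_a, either way round below 0.1 rad and angle between the z axis of housing_2 and the z axis of nest_a, either way round below 0.06 rad) or (horizontal distance between housing_3 and nest_a_seat below 0.004 m and z of housing_3 in the frame of nest_a_seat between -0.0025 and 0.0025 m and angle between the x axis of housing_3 and the x axis of nest_a, either way round below 0.1 rad and angle between the z axis of housing_3 and the z axis of nest_a, either way round below 0.06 rad) or (horizontal distance between housing_4 and nest_a_seat below 0.004 m and z of housing_4 in the frame of nest_a_seat between -0.0025 and 0.0025 m and angle between the x axis of housing_4 and the x axis of nest_a, either way round below 0.1 rad and angle between the z axis of housing_4 and the z axis of nest_a, either way round below 0.06 rad)) and ((horizontal distance between housing_0 and nest_b_seat below 0.004 m and z of housing_0 in the frame of nest_b_seat between -0.0025 and 0.0025 m and angle between the x axis of housing_0 and the x axis of nest_b, either way round below 0.1 rad and angle between the z axis of housing_0 and the z axis of nest_b, either way round below 0.06 rad) or (horizontal distance between housing_1 and nest_b_seat below 0.004 m and z of housing_1 in the frame of nest_b_seat between -0.0025 and 0.0025 m and angle between the x axis of housing_1 and the x axis of nest_b, either way round below 0.1 rad and angle between the z axis of housing_1 and the z axis of nest_b, either way round below 0.06 rad) or (horizontal distance between housing_2 and nest_b_seat below 0.004 m and z of housing_2 in the frame of nest_b_seat between -0.0025 and 0.0025 m and angle between the x axis of housing_2 and the x axis of nest_b, either way round below 0.1 rad and angle between the z axis of housing_2 and the z axis of nest_b, either way round below 0.06 rad) or (horizontal distance between housing_3 and nest_b_seat below 0.004 m and z of housing_3 in the frame of nest_b_seat between -0.0025 and 0.0025 m and angle between the x axis of housing_3 and the x axis of nest_b, either way round below 0.1 rad and angle between the z axis of housing_3 and the z axis of nest_b, either way round below 0.06 rad) or (horizontal distance between housing_4 and nest_b_seat below 0.004 m and z of housing_4 in the frame of nest_b_seat between -0.0025 and 0.0025 m and angle between the x axis of housing_4 and the x axis of nest_b, either way round below 0.1 rad and angle between the z axis of housing_4 and the z axis of nest_b, either way round below 0.06 rad)) and value of joint each of nest_a_cover, nest_b_cover below 0.03 rad and ((horizontal distance between housing_0 and nest_a_seat below 0.004 m and z of housing_0 in the frame of nest_a_seat between -0.0025 and 0.0025 m and angle between the x axis of housing_0 and the x axis of nest_a, either way round below 0.1 rad and angle between the z axis of housing_0 and the z axis of nest_a, either way round below 0.06 rad) or (horizontal distance between housing_0 and nest_b_seat below 0.004 m and z of housing_0 in the frame of nest_b_seat between -0.0025 and 0.0025 m and angle between the x axis of housing_0 and the x axis of nest_b, either way round below 0.1 rad and angle between the z axis of housing_0 and the z axis of nest_b, either way round below 0.06 rad) or (angle between the x axis of housing_0 and the z axis of rack, either way round below 0.28 rad and x of housing_0 in the frame of rack between -0.055 and 0.055 m and y of housing_0 in the frame of rack between -0.02 and 0.02 m and z of housing_0 in the frame of rack between 0.042 and 0.053 m)) and linear speed of each of housing_0, housing_1, housing_2, housing_3, housing_4 below 0.02 m/s and ((horizontal distance between housing_1 and nest_a_seat below 0.004 m and z of housing_1 in the frame of nest_a_seat between -0.0025 and 0.0025 m and angle between the x axis of housing_1 and the x axis of nest_a, either way round below 0.1 rad and angle between the z axis of housing_1 and the z axis of nest_a, either way round below 0.06 rad) or (horizontal distance between housing_1 and nest_b_seat below 0.004 m and z of housing_1 in the frame of nest_b_seat between -0.0025 and 0.0025 m and angle between the x axis of housing_1 and the x axis of nest_b, either way round below 0.1 rad and angle between the z axis of housing_1 and the z axis of nest_b, either way round below 0.06 rad) or (angle between the x axis of housing_1 and the z axis of rack, either way round below 0.28 rad and x of housing_1 in the frame of rack between -0.055 and 0.055 m and y of housing_1 in the frame of rack between -0.02 and 0.02 m and z of housing_1 in the frame of rack between 0.042 and 0.053 m)) and ((horizontal distance between housing_2 and nest_a_seat below 0.004 m and z of housing_2 in the frame of nest_a_seat between -0.0025 and 0.0025 m and angle between the x axis of housing_2 and the x axis of nest_a, either way round below 0.1 rad and angle between the z axis of housing_2 and the z axis of nest_a, either way round below 0.06 rad) or (horizontal distance between housing_2 and nest_b_seat below 0.004 m and z of housing_2 in the frame of nest_b_seat between -0.0025 and 0.0025 m and angle between the x axis of housing_2 and the x axis of nest_b, either way round below 0.1 rad and angle between the z axis of housing_2 and the z axis of nest_b, either way round below 0.06 rad) or (angle between the x axis of housing_2 and the z axis of rack, either way round below 0.28 rad and x of housing_2 in the frame of rack between -0.055 and 0.055 m and y of housing_2 in the frame of rack between -0.02 and 0.02 m and z of housing_2 in the frame of rack between 0.042 and 0.053 m)) and ((horizontal distance between housing_3 and nest_a_seat below 0.004 m and z of housing_3 in the frame of nest_a_seat between -0.0025 and 0.0025 m and angle between the x axis of housing_3 and the x axis of nest_a, either way round below 0.1 rad and angle between the z axis of housing_3 and the z axis of nest_a, either way round below 0.06 rad) or (horizontal distance between housing_3 and nest_b_seat below 0.004 m and z of housing_3 in the frame of nest_b_seat between -0.0025 and 0.0025 m and angle between the x axis of housing_3 and the x axis of nest_b, either way round below 0.1 rad and angle between the z axis of housing_3 and the z axis of nest_b, either way round below 0.06 rad) or (angle between the x axis of housing_3 and the z axis of rack, either way round below 0.28 rad and x of housing_3 in the frame of rack between -0.055 and 0.055 m and y of housing_3 in the frame of rack between -0.02 and 0.02 m and z of housing_3 in the frame of rack between 0.042 and 0.053 m)) and ((horizontal distance between housing_4 and nest_a_seat below 0.004 m and z of housing_4 in the frame of nest_a_seat between -0.0025 and 0.0025 m and angle between the x axis of housing_4 and the x axis of nest_a, either way round below 0.1 rad and angle between the z axis of housing_4 and the z axis of nest_a, either way round below 0.06 rad) or (horizontal distance between housing_4 and nest_b_seat below 0.004 m and z of housing_4 in the frame of nest_b_seat between -0.0025 and 0.0025 m and angle between the x axis of housing_4 and the x axis of nest_b, either way round below 0.1 rad and angle between the z axis of housing_4 and the z axis of nest_b, either way round below 0.06 rad) or (angle between the x axis of housing_4 and the z axis of rack, either way round below 0.28 rad and x of housing_4 in the frame of rack between -0.055 and 0.055 m and y of housing_4 in the frame of rack between -0.02 and 0.02 m and z of housing_4 in the frame of rack between 0.042 and 0.053 m))); the robot touches nothing.
It fails at once if the meter is moved by more than 30 mm (distance of meter from where it was at the start of the episode above 0.03 m).
It fails at once if the beaker is moved by more than 30 mm (distance of beaker from where it was at the start of the episode above 0.03 m).
It fails at once if the spanner is moved by more than 30 mm (distance of wrench from where it was at the start of the episode above 0.03 m).
Of housing_0, housing_1, housing_2, housing_3, housing_4 only 4 to 5 are there at a start; the rules pass over those that are not, and their reading is None.
At some moment in a run one of housing_0, housing_1, housing_2, housing_3, housing_4 may be knocked a few centimetres aside while the robot is not near it.
Once in a run the grip may slacken for a moment while it holds something.
It also fails if it takes over 210 s, if anything falls off the work surface, if the arm or the gripper's body presses on something with over 40 N, if the wrist force passes 120 N, or if a joint passes its speed limit or range.

## Working session

There is one attempt and no reset: what is moved stays moved. The work goes in short steps, Python scripts to look and compute and a shell command to move; the robot and the scene stay as the last step left them, time stands still between calls to the robot, and variables do not carry over. Pictures are saved under pics/ and viewed, and the job is handed in when it is done.

```bash
ls; mkdir -p pics; python3 - <<'E'
from bench import *
import cv2,numpy as np
print(observe())
for n in ("side","top"):
    f=grab_frame(n); cv2.imwrite(f"pics/{n}0.png",f["image"]); np.savez(f"/tmp/{n}0.npz",**f); print(n,f["intrinsics"],f["pose"])
E
```

```text
pics
{'t': 0.0, 'q': array([-1.39307576e+00,  3.59492657e-01,  1.51145190e+00, -9.12116908e-06,
        1.27250673e+00, -1.15105759e-01]), 'joint_velocities': array([ 0.00143889, -0.00142571, -0.00095694,  0.00069713, -0.00119081,
        0.00122111]), 'effort': array([-1.30568289e-03, -5.15383244e+01, -2.70730394e+01,  6.71619759e-02,
        3.47485486e-02, -1.26728496e-04]), 'tcp_pos': array([ 0.17306301, -0.57380096,  0.24380951]), 'ee_rot': array([ 9.89300103e-01,  1.45891884e-01, -3.34455922e-05, -9.28726284e-04]), 'wrist_force': array([ 1.02991185,  0.10572051, -0.21668094]), 'wrist_torque': array([ 0.05522785, -0.02562985, -0.02858236]), 'gripper_width': 0.08754143720029621}
side [[423.37592157   0.         330.80767269]
 [  0.         423.37592157 207.66958848]
 [  0.           0.           1.        ]] [[-0.9410666  -0.1465567   0.30481927 -0.01370285]
 [-0.33821215  0.40113625 -0.85129445  1.46510101]
 [ 0.00248885 -0.90421836 -0.42706319  0.7502081 ]
 [ 0.          0.          0.          1.        ]]
top [[492.49476768   0.         313.16421043]
 [  0.         492.49476768 200.21984653]
 [  0.           0.           1.        ]] [[-0.02351001 -0.99025553  0.13726346  0.25980598]
 [-0.99967499  0.02464025  0.00654052  0.07520972]
 [-0.00985899 -0.13706508 -0.99051298  1.78274812]
 [ 0.          0.          0.          1.        ]]
```

View pics/side0.png

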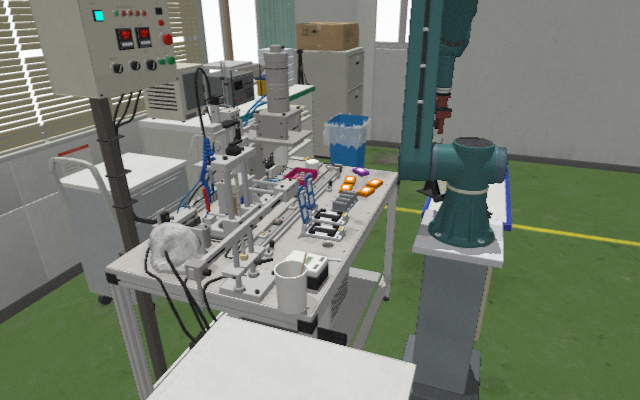

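View pics/top0.png

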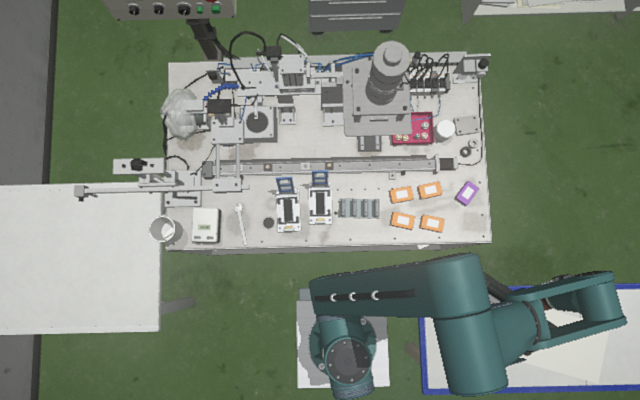

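```bash
cat > h.py <<'E'
import cv2,numpy as np
from bench import *
def ray(f,u,v,z):
    K=f["intrinsics"];T=f["pose"];d=T[:3,:3]@np.linalg.solve(K,[u,v,1.]);o=T[:3,3]
    return o+d*(z-o[2])/d[2]
def orange(im):
    h=cv2.cvtColor(im,cv2.COLOR_BGR2HSV)
    return cv2.inRange(h,(5,130,120),(22,255,255))
def proj(f,p):
    T=np.linalg.inv(f["pose"]);c=T[:3,:3]@np.array(p,float)+T[:3,3];q=f["intrinsics"]@c
    return q[:2]/q[2]
def houses(f,z=0.018):
    m=cv2.morphologyEx(orange(f["image"]),cv2.MORPH_CLOSE,np.ones((3,3)))
    out=[]
    for c in cv2.findContours(m,cv2.RETR_EXTERNAL,cv2.CHAIN_APPROX_NONE)[0]:
        if cv2.contourArea(c)<60: continue
        P=np.array([ray(f,*p[0],z)[:2] for p in c],np.float32)
        (cx,cy),(w,h),a=cv2.minAreaRect(P*1000)
        if w<h: a+=90;w,h=h,w
        M=cv2.moments(c);out.append((cx,cy,w,h,(a+90)%180-90,M['m10']/M['m00'],M['m01']/M['m00']))
    return out
def crop(f,x0,y0,x1,y1,s,name):
    cv2.imwrite(name,cv2.resize(f["image"][y0:y1,x0:x1],None,fx=s,fy=s,interpolation=cv2.INTER_CUBIC))
E
python3 - <<'E'
from h import *
for n in("side","top"):
    f=dict(np.load(f"/tmp/{n}0.npz")); print(n)
    for o in houses(f): print(np.round(o,1))
    if n=="top": crop(f,150,150,490,260,2.35,"pics/t1.png"); crop(f,260,160,390,240,6,"pics/t2.png")
    else: crop(f,270,160,390,250,6,"pics/s1.png")
E
```

```text
side
[ 417.7 -262.   216.9   62.9   82.1  369.4  187.4]
[ 524.  -264.1  207.5   52.8  -82.1  347.8  183. ]
top
```

View pics/t1.png

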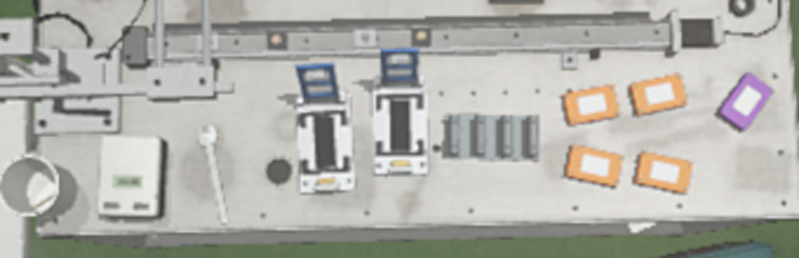

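View pics/t2.png

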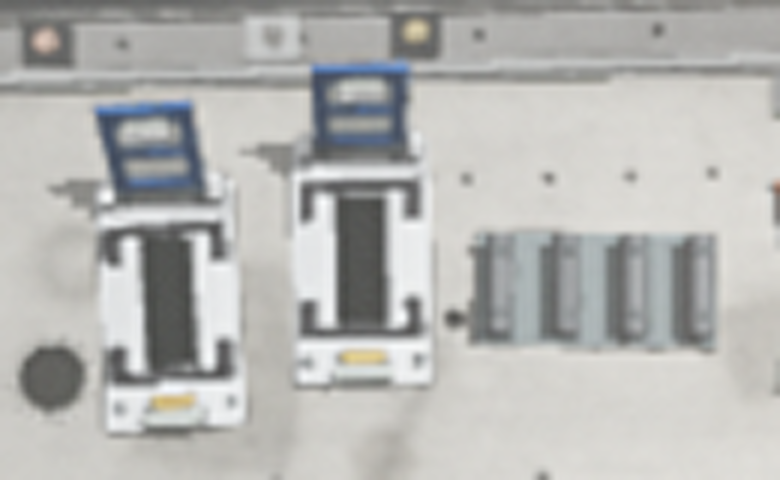

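View pics/s1.png

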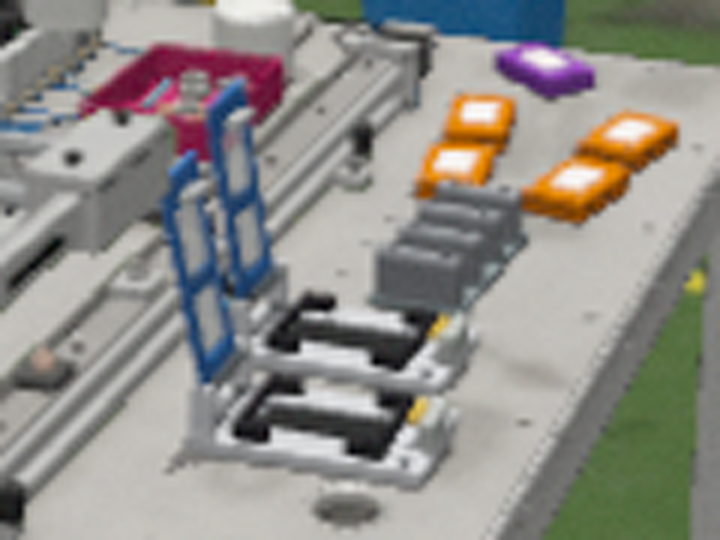

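```bash
python3 - <<'E'
from h import *
f=dict(np.load("/tmp/top0.npz")); hsv=cv2.cvtColor(f["image"],cv2.COLOR_BGR2HSV)
for p in [(393,190),(401,196),(320,205),(350,205),(287,200),(467,185)]: print(p,hsv[p[1],p[0]],f["image"][p[1],p[0]])
print(hsv[194,385:418].tolist())
for p in [(401,195),(290,210),(350,205),(357,205)]: print(p,f["depth"][p[1],p[0]])
E
```

```text
(393, 190) [ 15 126 234] [118 177 234]
(401, 196) [ 98   4 239] [239 238 235]
(320, 205) [45  6 85] [83 85 84]
(350, 205) [ 90  12 125] [125 125 119]
(287, 200) [50  9 87] [84 87 85]
(467, 185) [140  84 203] [203 136 180]
[[25, 7, 221], [17, 8, 221], [21, 8, 222], [38, 5, 205], [13, 17, 137], [12, 124, 177], [14, 129, 233], [15, 123, 234], [15, 121, 233], [15, 124, 232], [14, 91, 232], [13, 26, 234], [102, 5, 240], [90, 2, 238], [90, 2, 236], [90, 1, 236], [60, 1, 236], [60, 1, 236], [90, 1, 236], [90, 1, 237], [100, 3, 238], [100, 6, 241], [3, 12, 234], [14, 107, 231], [15, 126, 231], [15, 124, 232], [16, 124, 232], [14, 100, 220], [13, 27, 201], [30, 5, 216], [30, 6, 216], [21, 8, 218], [25, 7, 206]]
(401, 195) 1.7845483
(290, 210) 1.7848438
(350, 205) 1.7914058
(357, 205) 1.7885315
```

```bash
cat > h.py <<'E'
import cv2,numpy as np
from bench import *
def ray(f,u,v,z):
    K=f["intrinsics"];T=f["pose"];d=T[:3,:3]@np.linalg.solve(K,[u,v,1.]);o=T[:3,3]
    return o+d*(z-o[2])/d[2]
def proj(f,p):
    T=np.linalg.inv(f["pose"]);c=T[:3,:3]@np.array(p,float)+T[:3,3];q=f["intrinsics"]@c
    return q[:2]/q[2]
S=4
def houses(f,z=0.009,lo=(8,62,100),hi=(24,255,255)):
    big=cv2.resize(f["image"],None,fx=S,fy=S,interpolation=cv2.INTER_LINEAR)
    m=cv2.inRange(cv2.cvtColor(big,cv2.COLOR_BGR2HSV),lo,hi)
    m=cv2.morphologyEx(m,cv2.MORPH_OPEN,np.ones((3,3)))
    out=[]
    for c in cv2.findContours(m,cv2.RETR_EXTERNAL,cv2.CHAIN_APPROX_NONE)[0]:
        if cv2.contourArea(c)<150*S*S*.4: continue
        P=np.array([ray(f,(p[0][0]+.5)/S-.5,(p[0][1]+.5)/S-.5,z)[:2] for p in c],np.float32)
        (cx,cy),(w,h),a=cv2.minAreaRect(P*1000)
        if w<h: a+=90;w,h=h,w
        h_=cv2.convexHull(c);M=cv2.moments(h_);u=(M['m10']/M['m00']+.5)/S-.5;v=(M['m01']/M['m00']+.5)/S-.5
        C=ray(f,u,v,z)*1000
        out.append((C[0],C[1],a%180,cx,cy,w,h,u,v))
    return out
def crop(f,x0,y0,x1,y1,s,name):
    cv2.imwrite(name,cv2.resize(f["image"][y0:y1,x0:x1],None,fx=s,fy=s,interpolation=cv2.INTER_CUBIC))
def show(n="top"):
    f=grab_frame(n)
    for o in houses(f): print(np.round(o,1))
    return f
E
python3 - <<'E'
from h import *
np.set_printoptions(suppress=True)
f=dict(np.load("/tmp/top0.npz"))
print("C x y yaw | rect x y w h | u v")
for o in houses(f): print(np.round(o,1))
# depth check
g=dict(np.load("/tmp/side0.npz"))
def p3(f,u,v):
    d=f["depth"][v,u];return (f["pose"]@np.r_[np.linalg.solve(f["intrinsics"],[u,v,1.])*d,1])[:3]
for p in [(401,195),(430,225),(403,220),(370,220)]: print(p3(f,*p))
for p in [(350,179),(366,189)]: print(p3(g,*p))
print(sum(f["depth"][160:245,260:440].ravel()==0))
E
```

```text
C x y yaw | rect x y w h | u v
[ 412.3 -338.7   76.1  412.4 -338.7   82.8   52.1  431.8  222.9]
[ 425.4 -232.7   75.9  425.3 -232.5   82.7   52.2  402.2  220.1]
[ 519.9 -232.5   98.1  520.  -232.6   83.    52.5  400.9  194.2]
[ 533.3 -337.4  101.2  533.5 -337.6   83.4   51.8  429.6  189.8]
[ 0.51600642 -0.23175283  0.01458449]
[ 0.40439721 -0.32993669  0.01688774]
[ 0.42428942 -0.23330999  0.02181881]
[ 0.42919028 -0.11751072  0.00067198]
[ 0.52675156 -0.3102827   0.02375887]
[ 0.42812119 -0.23558957  0.01657651]
71
```

```bash
python3 - <<'E'
from h import *
f=dict(np.load("/tmp/top0.npz"))
im=f["image"][170:238,268:386]; g=im.astype(float); g=np.clip((g-60)*255/190,0,255).astype(np.uint8)
cv2.imwrite("pics/n1.png",cv2.resize(g,None,fx=6.7,fy=6.7,interpolation=cv2.INTER_CUBIC))
E
```

```text
(no output)
```

View pics/n1.png

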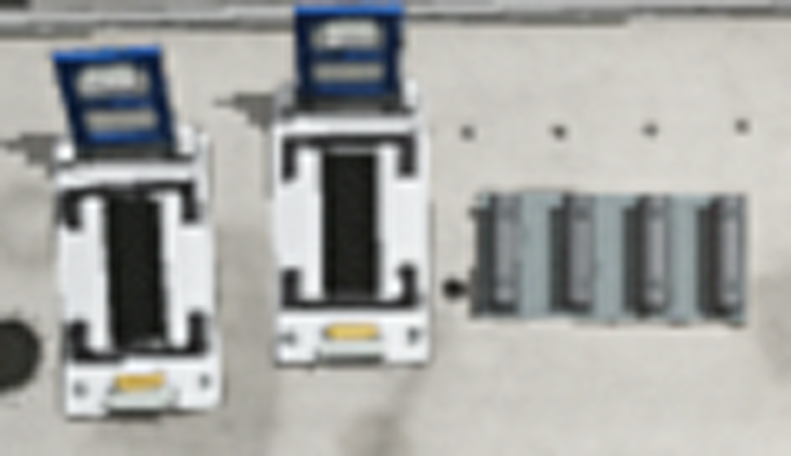

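```bash
python3 - <<'E'
from h import *
np.set_printoptions(suppress=True)
f=dict(np.load("/tmp/top0.npz")); s=8
big=cv2.resize(f["image"],None,fx=s,fy=s,interpolation=cv2.INTER_LINEAR); g=cv2.cvtColor(big,cv2.COLOR_BGR2GRAY)
def P(c,z): return np.array([ray(f,(p[0][0]+.5)/s-.5,(p[0][1]+.5)/s-.5,z)[:2]*1000 for p in c],np.float32)
# ROI in full px from the crop: u=268+cx/6.7, v=170+cy/6.7
for nm,(a,b,c,d) in dict(L=(62,176,210,362),R=(278,128,420,312)).items():
    u0,v0,u1,v1=[int(round(k)) for k in ((268+a/6.7)*s,(170+b/6.7)*s,(268+c/6.7)*s,(170+d/6.7)*s)]
    for th in (110,140):
        m=np.zeros_like(g); m[v0:v1,u0:u1]=(g[v0:v1,u0:u1]<th)*255
        cs=[c for c in cv2.findContours(m,cv2.RETR_EXTERNAL,cv2.CHAIN_APPROX_NONE)[0] if cv2.contourArea(c)>3*s*s]
        allp=np.vstack(cs)
        print(nm,th,len(cs),"walls z22",np.round(np.hstack([np.r_[x] for x in cv2.minAreaRect(P(allp,.022))]),1))
        # strip
        for c in cs:
            r=cv2.minAreaRect(P(c,.012)); print("   ",np.round(np.hstack([np.r_[x] for x in r]),1))
    # white base
    u0-=4*s;u1+=4*s;v0-=1*s;v1+=12*s
    m=np.zeros_like(g); m[v0:v1,u0:u1]=(g[v0:v1,u0:u1]>232)*255
    cs=[c for c in cv2.findContours(m,cv2.RETR_EXTERNAL,cv2.CHAIN_APPROX_NONE)[0] if cv2.contourArea(c)>10*s*s]
    print(nm,"white",np.round(np.hstack([np.r_[x] for x in cv2.minAreaRect(P(np.vstack(cs),.012))]),1))
E
```

```text
L 110 4 walls z22 [470.5 181.5  92.5  70.1   2.7]
    [431.5 209.6  23.   11.9  33.3]
    [431.7 152.8  14.7  27.8  41.1]
    [472.1 191.7  90.3  51.4   2.3]
    [513.4 153.9  26.8  13.   42.8]
L 140 1 walls z22 [470.5 182.3  95.5  76.5   2.5]
    [471.7 182.9  96.1  76.9   2.5]
L white [454.7 150.   25.7 107.4  87.2]
R 110 1 walls z22 [494.9  72.2  51.6  91.3  89. ]
    [496.2  72.2  51.9  91.8  89. ]
R 140 1 walls z22 [494.8  63.7  72.4  94.   89.1]
    [496.1  63.6  72.8  94.5  89.1]
R white [470.6  61.9  74.5  94.5  87.3]
```

```bash
cat > nest.py <<'E'
from h import *
np.set_printoptions(suppress=True)
f=dict(np.load("/tmp/top0.npz")); s=8
G=cv2.cvtColor(f["image"],cv2.COLOR_BGR2GRAY).astype(np.float32)
def cross(line,th,rising):
    for i in range(len(line)-1):
        a,b=line[i],line[i+1]
        if (a<th<=b) if rising else (a>=th>b): return i+(th-a)/(b-a)
    return None
for nm,(uc,v0,v1) in dict(L=(287.5,204,215),R=(320,198,208)).items():
    rows=[]
    for v in range(v0,v1):
        u0=int(uc); l=G[v]
        R=cross(l[u0:u0+15],155,True); L=cross(l[u0::-1][:15],155,True)
        rows.append((v,u0-L,u0+R))
    rows=np.array(rows); mid=(rows[:,1]+rows[:,2])/2
    P=np.array([ray(f,u,v,.012)[:2]*1000 for u,v in zip(mid,rows[:,0])])
    k=np.polyfit(P[:,0],P[:,1],1); print(nm,"strip mid y at x=",P[:,0].mean(),P[:,1].mean(),"yaw",k[0],"width",np.mean(rows[:,2]-rows[:,1])*3.6)
    # end walls: columns near uc+-8 
    for du in (-7,-5,5,7):
        col=G[:,int(round(uc+du))]; vc=(v0+v1)//2
        # from outside toward
        out=[]
        for sgn in (-1,1):
            c=col[vc::sgn][:22]
            # white panel -> dark wall -> white
            i=cross(c,160,False); j=None if i is None else cross(c[int(i)+1:],160,True)
            out.append((vc+sgn*i, vc+sgn*(int(i)+1+j)))
        far,near=out[0],out[1]
        xf=ray(f,uc+du,far[1],.022)*1000; xn=ray(f,uc+du,near[1],.012)*1000
        xfi=ray(f,uc+du,far[0],.012)*1000; xni=ray(f,uc+du,near[0],.022)*1000
        print("  ",du,"outer len",np.round(xf[0]-xn[0],1),"centre",np.round((xf+xn)[:2]/2,1),"inner",np.round(xfi[0]-xni[0],1),np.round((xfi+xni)[:2]/2,1))
    for v in range(v0,v1,2):
        pass
    # base side edges at rows
    E=[]
    for v in range(v0-1,v1+8):
        l=G[v]; 
        R=[i for i in range(int(uc)+9,int(uc)+16) ]
        gr=np.gradient(l)
        iR=int(uc)+8+np.argmin(gr[int(uc)+8:int(uc)+17]); iL=int(uc)-16+np.argmax(gr[int(uc)-16:int(uc)-7])
        def sub(i):
            a,b,c=np.abs(gr[i-1:i+2]); return i+0.5*(a-c)/(a-2*b+c)
        E.append((v,sub(iL),sub(iR)))
    E=np.array(E); Q=np.array([[*ray(f,l,v,.006)[:2],*ray(f,r,v,.006)[:2]] for v,l,r in E])*1000
    m=(Q[:,1]+Q[:,3])/2; k=np.polyfit(Q[:,0],m,1); print("  base mid y",m.mean(),"at",Q[:,0].mean(),"yaw",k[0],"w",np.round(Q[:,1]-Q[:,3],1))
E
python3 nest.py
```

```text
L strip mid y at x= 475.4017088020527 180.15950504538867 yaw 0.050020706688293386 width 30.98112571022727
   -7 outer len 94.7 centre [469.5 205.7] inner 66.9 [477.6 205.6]
   -5 outer len 95.7 centre [469.9 198.5] inner 84.4 [470.1 198.5]Traceback (most recent call last):
  File "nest.py", line 28, in <module>
    out.append((vc+sgn*i, vc+sgn*(int(i)+1+j)))
                   ~~~^~
TypeError: unsupported operand type(s) for *: 'int' and 'NoneType'
```

```bash
sed -i 's/in (-7,-5,5,7)/in (-6.5,-5.5,-5,5,5.5,6.5)/; s/far,near=out/if len(out)<2: continue\n        far,near=out/; s/            out.append/            if i is None or j is None: continue\n            out.append/' nest.py; python3 nest.py
```

```text
L strip mid y at x= 475.4017088020527 180.15950504538867 yaw 0.050020706688293386 width 30.98112571022727
   -6.5 outer len 95.3 centre [469.7 203.9] inner 83.0 [471.6 203.9]
   -5.5 outer len 95.7 centre [469.9 200.3] inner 84.4 [470.1 200.3]
   -5 outer len 95.7 centre [469.9 198.5] inner 84.4 [470.1 198.5]
   5.5 outer len 94.8 centre [472.  160.5] inner 83.0 [473.3 160.5]
   6.5 outer len 94.4 centre [472.  156.9] inner 84.7 [471.4 156.9]
  base mid y 184.80070206400282 at 464.47622414889736 yaw -0.1412019632005443 w [73.4 83.6 83.3 83.7 83.9 84.2 84.4 84.1 84.  83.7 82.3 79.8 79.9 67.2
 89.7 87.  83.  80.7 78.2 98.5]
R strip mid y at x= 496.2575337773562 63.1010761533919 yaw -0.0028772705994737527 width 30.522348632812502
   -6.5 outer len 94.0 centre [495.3  85.9] inner 83.9 [494.5  85.9]
   -5.5 outer len 94.0 centre [495.2  82.3] inner 83.8 [494.4  82.3]
   -5 outer len 94.3 centre [495.3  80.4] inner 81.7 [493.7  80.5]
   5 outer len 94.5 centre [494.7  44.3] inner 86.2 [494.6  44.3]
   5.5 outer len 94.6 centre [494.7  42.5] inner 85.6 [494.4  42.5]
   6.5 outer len 94.6 centre [494.6  38.9] inner 85.6 [494.4  38.9]
  base mid y 62.08890492447902 at 485.17631961608527 yaw 0.056573831944499 w [73.3 82.8 82.6 83.3 83.5 83.2 83.4 83.5 83.1 82.9 81.8 80.5 70.2 57.1
 57.9 54.1 78.1 78.7 95. ]
```

```bash
sed -i 's/E=np.array(E);/E=np.array(E[1:9]);/' nest.py; python3 nest.py | grep base; python3 - <<'E'
from h import *
f=dict(np.load("/tmp/top0.npz")); s=8
big=cv2.resize(f["image"],None,fx=s,fy=s,interpolation=cv2.INTER_LINEAR); g=cv2.cvtColor(big,cv2.COLOR_BGR2GRAY)
m=np.zeros_like(g); sl=np.s_[195*s:223*s,337*s:384*s]; 
for th in(165,180,195):
    m[:]=0; m[sl]=(g[sl]<th)*255
    c=max(cv2.findContours(m,cv2.RETR_EXTERNAL,cv2.CHAIN_APPROX_NONE)[0],key=cv2.contourArea)
    P=np.array([ray(f,(p[0][0]+.5)/s-.5,(p[0][1]+.5)/s-.5,.006)[:2]*1000 for p in c],np.float32)
    print(th,cv2.minAreaRect(P))
v=[205,210,214]
G=cv2.cvtColor(f["image"],cv2.COLOR_BGR2GRAY)
for k in v: print([(u,int(G[k,u])) for u in range(336,382)])
E
```

```text
base mid y 180.4483646714916 at 482.6584744881269 yaw -0.027456413662933277 w [83.6 83.3 83.7 83.9 84.2 84.4 84.1 84. ]
  base mid y 63.6529999376962 at 501.77789748416274 yaw -0.06453314117573254 w [82.8 82.6 83.3 83.5 83.2 83.4 83.5 83.1]
165 ((471.5756530761719, -96.81814575195312), (71.10303497314453, 32.01081466674805), 0.9954181909561157)
180 ((473.5311279296875, -74.57386016845703), (153.75807189941406, 73.26866149902344), 86.7330551147461)
195 ((473.4375, -76.10903930664062), (156.88035583496094, 76.00323486328125), 86.61250305175781)
[(336, 208), (337, 211), (338, 195), (339, 128), (340, 110), (341, 113), (342, 151), (343, 167), (344, 163), (345, 163), (346, 166), (347, 177), (348, 179), (349, 165), (350, 123), (351, 113), (352, 109), (353, 140), (354, 160), (355, 163), (356, 158), (357, 177), (358, 177), (359, 178), (360, 164), (361, 123), (362, 110), (363, 106), (364, 132), (365, 164), (366, 176), (367, 152), (368, 165), (369, 179), (370, 179), (371, 165), (372, 124), (373, 111), (374, 103), (375, 128), (376, 162), (377, 174), (378, 151), (379, 183), (380, 218), (381, 217)
[... 407 characters left out ...]
9), (370, 180), (371, 166), (372, 123), (373, 113), (374, 102), (375, 127), (376, 162), (377, 173), (378, 156), (379, 187), (380, 212), (381, 211)]
[(336, 154), (337, 167), (338, 134), (339, 119), (340, 115), (341, 110), (342, 146), (343, 161), (344, 148), (345, 152), (346, 176), (347, 178), (348, 178), (349, 165), (350, 120), (351, 108), (352, 105), (353, 135), (354, 155), (355, 154), (356, 155), (357, 176), (358, 179), (359, 178), (360, 165), (361, 122), (362, 109), (363, 105), (364, 131), (365, 160), (366, 171), (367, 147), (368, 158), (369, 177), (370, 178), (371, 164), (372, 123), (373, 113), (374, 104), (375, 125), (376, 159), (377, 170), (378, 157), (379, 180), (380, 198), (381, 195)]
```

```bash
python3 - <<'E'
from h import *
f=dict(np.load("/tmp/top0.npz"))
G=cv2.cvtColor(f["image"],cv2.COLOR_BGR2GRAY).astype(float)
def cr(l,a,b,th,ris):
    for i in range(a,b):
        if (l[i]<th<=l[i+1]) if ris else (l[i]>=th>l[i+1]): return i+(th-l[i])/(l[i+1]-l[i])
for (a,b,xr) in [(347,352,28),(358,363,-12),(369,374,-52)]:
    P=np.array([ray(f,cr(G[v],a,b,145,False),v,.008)[:2]*1000 for v in range(203,217)])
    k=np.polyfit(P[:,0],P[:,1],1); print(xr,"y at x=472:",np.polyval(k,472),"slope dy/dx",k[0])
for u in (348,358,359,370):  # floor columns: top and bottom edges
    l=G[:,u]; t=cr(l,190,206,195,False); b=cr(l,212,226,195,True)
    p,q=ray(f,u,t,.008)*1000,ray(f,u,b,.0)*1000; print(u,np.round(p[:2],1),np.round(q[:2],1),"mid",np.round((p+q)[:2]/2,1),p[0]-q[0])
E
```

```text
28 y at x=472: -44.08943586192484 slope dy/dx -0.027859440239710306
-12 y at x=472: -83.99014008920456 slope dy/dx -0.025244301287866172
-52 y at x=472: -123.8315538589525 slope dy/dx -0.03138895658357948
348 [512.7 -40. ] [441.1 -38.1] mid [476.9 -39.1] 71.51269099379618
358 [507.9 -76.2] [436.3 -74.3] mid [472.1 -75.3] 71.58811116425551
359 [507.6 -79.8] [435.7 -77.9] mid [471.7 -78.9] 71.87486248458754
370 [ 505.7 -119.8] [ 434.9 -117.8] mid [ 470.3 -118.8] 70.83584882629225
```

```bash
cat >> h.py <<'E'
from scipy.spatial.transform import Rotation as Ro
import json,os
np.set_printoptions(suppress=True,precision=4)
def rot(yaw,tilt=0.):
    """tool x at world angle yaw (rad), z down, then world-tilt about tool y (jaw axis) by tilt: + moves tool z toward tool +x"""
    x=np.array([np.cos(yaw),np.sin(yaw),0]);y=np.array([np.sin(yaw),-np.cos(yaw),0]);z=np.array([0,0,-1.])
    R=Ro.from_matrix(np.c_[x,y,z]); return R*Ro.from_rotvec([0,tilt,0])
def log(o):
    open("/tmp/log.jsonl","a").write(json.dumps([list(map(float,o[k])) for k in("q","tcp_pos","ee_rot")])+"\n")
def st():
    o=observe();log(o);R=Ro.from_quat(o["ee_rot"]);m=R.as_matrix()
    print("t%.1f p"%o["t"],np.round(o["tcp_pos"],4),"xyaw %.4f"%np.arctan2(m[1,0],m[0,0]),"z",np.round(m[:,2],3),"F",np.round(o["wrist_force"],1),"w %.4f"%o["gripper_width"],"q",np.round(o["q"],2));return o
def go(p,R,frac=None,pr=True):
    o=st();R0=Ro.from_quat(o["ee_rot"])
    d=R0.inv().apply(np.array(p)-o["tcp_pos"]); r=(R0.inv()*R).as_rotvec()
    if pr: print("ROW",np.round(d,4),np.round(r,4),"n rows>=",np.ceil(max(np.linalg.norm(d)/.05,np.linalg.norm(r)/.1499)))
    return d,r
def gomulti(wps):
    """rows for consecutive waypoints from now"""
    o=st();R0=Ro.from_quat(o["ee_rot"]);lp=o["tcp_pos"];lR=R0
    for p,R in wps:
        d=R0.inv().apply(np.array(p)-o["tcp_pos"]); r=(R0.inv()*R).as_rotvec()
        n=np.ceil(max(np.linalg.norm(np.array(p)-lp)/.05,(lR.inv()*R).magnitude()/.1499)); lp=np.array(p);lR=R
        print("ROW",np.round(d,4).tolist(),np.round(r,4).tolist(),"n",n)
E
python3 - <<'E'
from h import *
# housing 425,-233 yaw 76: jaw perpendicular to long axis -> tool x along long axis. yaw of tool x = 76 or -104 deg ; 
o=st()
for y in (76,-104): go([.425,-.232,.2],rot(np.radians(y)))
E
```

```text
t0.1 p [ 0.1731 -0.5739  0.2439] xyaw 0.2928 z [-0.     0.002 -1.   ] F [-0.6 -0.4 -0.1] w 0.0878 q [-1.39  0.36  1.51  0.    1.27 -0.12]
t0.1 p [ 0.1731 -0.5739  0.2439] xyaw 0.2928 z [-0.     0.002 -1.   ] F [-0.6 -0.4 -0.1] w 0.0878 q [-1.39  0.36  1.51  0.    1.27 -0.12]
ROW [ 0.3399 -0.2546  0.0444] [-0.0014 -0.001  -1.0337] n rows>= 9.0
t0.1 p [ 0.1731 -0.5739  0.2439] xyaw 0.2928 z [-0.     0.002 -1.   ] F [-0.6 -0.4 -0.1] w 0.0878 q [-1.39  0.36  1.51  0.    1.27 -0.12]
ROW [ 0.3399 -0.2546  0.0444] [-0.0012  0.0016  2.1079] n rows>= 15.0
```

```bash
python3 -m pendant '[[0.34,-0.255,0.02,0,0,-1.034,0],[0.34,-0.255,0.02,0,0,-1.034,0],[0.34,-0.255,0.02,0,0,-1.034,0],[0.34,-0.255,0.02,0,0,-1.034,0],[0.34,-0.255,0.02,0,0,-1.034,0],[0.34,-0.255,0.02,0,0,-1.034,0],[0.34,-0.255,0.02,0,0,-1.034,0],[0.34,-0.255,0.02,0,0,-1.034,0]]'; python3 - <<'E'
from h import *
go([.425,-.232,.07],rot(np.radians(76)))
f=show()
cv2.imwrite("pics/t3.png",f["image"])
E
```

```text
t: 0.9
tcp_pos: [0.4107, -0.2507, 0.2257]
ee_rot: [0.787, 0.617, -0.0, -0.0]
wrist_force: [0.9, -0.9, 0.9]
gripper_width: 0.0881
t0.9 p [ 0.4107 -0.2507  0.2257] xyaw 1.3304 z [-0.  0. -1.] F [ 0.9 -0.9  0.9] w 0.0881 q [-0.69  0.21  1.78  0.    1.15 -0.45]
ROW [0.0216 0.0095 0.1557] [-0.0002 -0.0001  0.0039] n rows>= 4.0
[ 429.5 -221.9   76.2  426.9 -225.3   68.    52.   399.2  219. ]
[ 519.9 -232.5   98.4  520.1 -232.7   83.1   52.6  400.9  194.2]
```

```bash
python3 -m pendant '[[0.0216,0.0095,0.1,0,0,0,0],[0.0216,0.0095,0.155,0,0,0,0],[0.0216,0.0095,0.199,0,0,0,0],[0.0216,0.0095,0.199,0,0,0,0],[0.0216,0.0095,0.199,0,0,0,0],[0.0216,0.0095,0.199,0,0,0,0]]'; python3 - <<'E'
from h import *
go([.425,-.232,.027],rot(np.radians(76)))
E
```

```text
t: 1.55
tcp_pos: [0.4241, -0.2338, 0.0257]
ee_rot: [0.788, 0.616, -0.0, -0.001]
wrist_force: [0.0, 0.4, -0.1]
gripper_width: 0.088
t1.6 p [ 0.4241 -0.2338  0.0257] xyaw 1.3268 z [-0.002  0.002 -1.   ] F [ 0.   0.4 -0.1] w 0.0880 q [-0.65  0.52  1.96  0.    0.66 -0.4 ]
ROW [ 0.002   0.0005 -0.0013] [-0.0023 -0.001   0.0004] n rows>= 1.0
```

Close, then lift.

```bash
python3 -m pendant '[[0.002,0,0,0,0,0,1],[0.002,0,0,0,0,0,1],[0.002,0,0,0,0,0,1],[0.002,0,0,0,0,0,1],[0.002,0,0,0,0,0,1],[0.002,0,0,0,0,0,1],[0.002,0,0,0,0,0,1],[0.002,0,0,0,0,0,1]]';python3 -m pendant '[[0,0,-0.03,0,0,0,1],[0,0,-0.08,0,0,0,1],[0,0,-0.1,0,0,0,1],[0,0,-0.1,0,0,0,1]]'; python3 - <<'E'
from h import *
st()
for n in("side",): 
    f=grab_frame(n); crop(f,250,120,410,240,5,"pics/s4.png")
go([.48,.06,.2],rot(-.008))
E
```

```text
t: 2.35
tcp_pos: [0.4251, -0.2321, 0.0272]
ee_rot: [0.788, 0.616, 0.0, 0.0]
wrist_force: [-1.2, 0.5, 5.6]
gripper_width: 0.0498
t: 2.75
tcp_pos: [0.4267, -0.2333, 0.1294]
ee_rot: [0.788, 0.616, 0.001, 0.003]
wrist_force: [-0.2, 0.0, -1.8]
gripper_width: 0.05
t2.8 p [ 0.4267 -0.2333  0.1294] xyaw 1.3269 z [ 0.005 -0.003 -1.   ] F [-0.2  0.  -1.8] w 0.0500 q [-0.64  0.34  1.89  0.    0.91 -0.4 ]
t2.8 p [ 0.4256 -0.2325  0.1277] xyaw 1.3269 z [ 0.002 -0.002 -1.   ] F [-0.   1.2 -1.4] w 0.0497 q [-0.64  0.34  1.89  0.    0.91 -0.4 ]
ROW [ 0.2969 -0.0177 -0.0727] [ 0.0029 -0.0009  1.3349] n rows>= 9.0
```

View pics/s4.png

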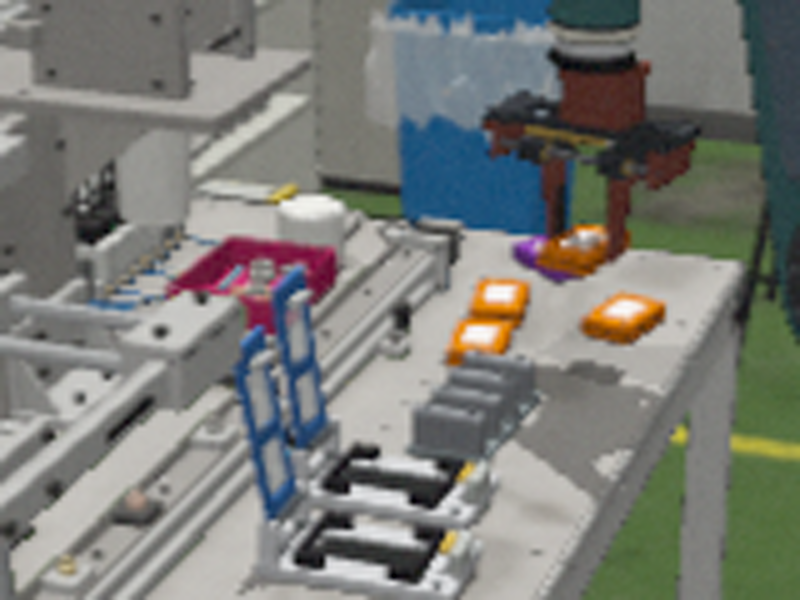

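```bash
python3 -m pendant '[[0.05,0,-0.07,0,0,0.2,1],[0.297,-0.018,-0.073,0,0,1.335,1],[0.297,-0.018,-0.073,0,0,1.335,1],[0.297,-0.018,-0.073,0,0,1.335,1],[0.297,-0.018,-0.073,0,0,1.335,1],[0.297,-0.018,-0.073,0,0,1.335,1],[0.297,-0.018,-0.073,0,0,1.335,1],[0.297,-0.018,-0.073,0,0,1.335,1]]'; python3 - <<'E'
from h import *
go([.495,.063,.14],rot(-.008))
E
```

```text
t: 3.6
tcp_pos: [0.4785, 0.0641, 0.1981]
ee_rot: [0.992, 0.124, -0.001, -0.001]
wrist_force: [-0.0, 0.6, -1.4]
gripper_width: 0.0496
t3.6 p [0.4785 0.0641 0.1981] xyaw 0.2481 z [-0.003  0.001 -1.   ] F [-0.   0.6 -1.4] w 0.0496 q [-0.01  0.24  1.81  0.    1.09  1.31]
ROW [0.0158 0.0052 0.0581] [-0.0018  0.0025  0.2561] n rows>= 2.0
```

```bash
python3 -m pendant '[[0.0158,0.0052,0.01,0,0,0.256,1],[0.0158,0.0052,0.01,0,0,0.256,1],[0.0158,0.0052,0.06,0,0,0.256,1],[0.0158,0.0052,0.095,0,0,0.256,1],[0.0158,0.0052,0.095,0,0,0.256,1],[0.0158,0.0052,0.095,0,0,0.256,1]]'; python3 - <<'E'
from h import *
go([.495,.063,.06],rot(-.008))
for n in("side","top"): 
    f=grab_frame(n); np.savez(f"/tmp/{n}5.npz",**f)
    crop(f,*((290,185,370,245) if n=="side" else (290,160,380,227)),8,f"pics/{n}5.png")
E
```

```text
t: 4.2
tcp_pos: [0.4943, 0.0594, 0.1035]
ee_rot: [1.0, -0.003, -0.002, -0.0]
wrist_force: [-0.7, -0.7, -0.9]
gripper_width: 0.0497
t4.2 p [0.4943 0.0594 0.1035] xyaw -0.0052 z [-0.005  0.    -1.   ] F [-0.7 -0.7 -0.9] w 0.0497 q [-0.02  0.4   1.88  0.    0.87  1.56]
ROW [ 0.0009 -0.0036  0.0435] [-0.0002  0.0045  0.0028] n rows>= 1.0
```

View pics/side5.png

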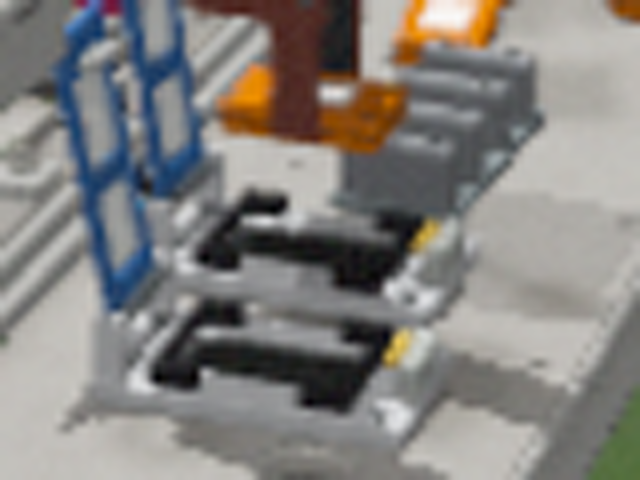

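View pics/top5.png

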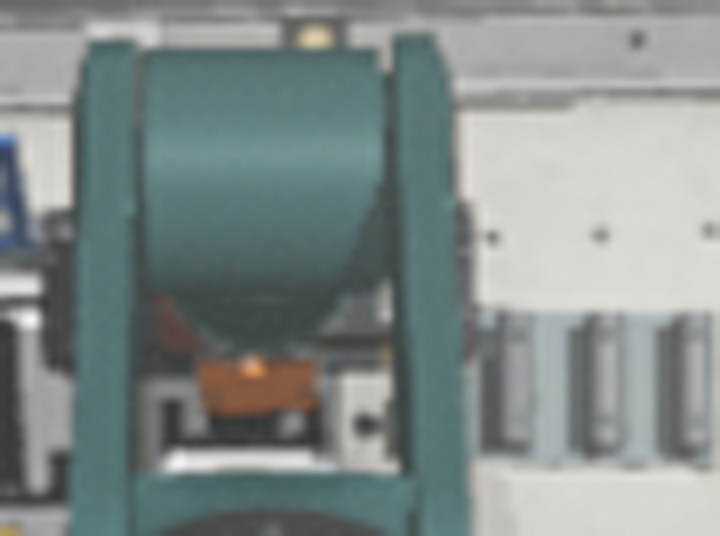

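```bash
python3 - <<'E'
from h import *
f=dict(np.load("/tmp/top5.npz"))
hsv=cv2.cvtColor(f["image"],cv2.COLOR_BGR2HSV)
for v in (206,208,209,210,211,212,213): print(v,[ (u,hsv[v,u].tolist()) for u in (313,314,315,316,328,329,330,331)])
print([(v,hsv[v,322].tolist()) for v in range(203,216)])
# expected corners: housing center z = tcp - .0167 (grasped 9mm centre when TCP .0257)
c=np.array([.4943,.0594,.1035-.0175]); 
for dy in (.025,-.025):
    for dz in (.009,-.009): print(dy,dz,proj(f,c+[-.04,dy,dz]))
E
```

```text
206 [(313, [120, 3, 73]), (314, [14, 60, 98]), (315, [12, 118, 128]), (316, [11, 133, 136]), (328, [11, 124, 134]), (329, [11, 70, 123]), (330, [50, 7, 107]), (331, [90, 8, 90])]
208 [(313, [96, 9, 135]), (314, [10, 12, 124]), (315, [10, 102, 122]), (316, [11, 128, 128]), (328, [11, 99, 116]), (329, [11, 49, 125]), (330, [105, 12, 133]), (331, [90, 4, 128])]
209 [(313, [90, 6, 129]), (314, [10, 6, 125]), (315, [11, 81, 114]), (316, [11, 104, 115]), (328, [11, 96, 109]), (329, [9, 68, 109]), (330, [105, 9, 117]), (331, [90, 6, 127])]
210 [(313, [105, 4, 119]), (314, [18, 10, 128]), (315, [12, 74, 121]), (316, [11, 108, 113]), (328, [11, 130, 122]), (329, [10, 103, 102]), (330, [120, 3, 100]), (331, [90, 4, 128])]
211 [(313, [90, 4, 119]), (314, [15, 4, 128]), (315, [9, 36, 113]), (316, [9, 103, 94]), (328, [9, 73, 84]), (329, [13, 44, 69]), (330, [102, 13, 98]), (331, [75, 4, 127])]
212 [(313, [98, 9, 120]), (314, [100, 6, 137]), (315, [90, 9, 119]), (316, [0, 0, 63]), (328, [90, 4, 72]), (329, [80, 12, 62]), (330, [90, 8, 97]), (331, [90, 4, 128])]
213 [(313, [100, 6, 118]), (314, [80, 6, 131]), (315, [105, 4, 115]), (316, [90, 15, 69]), (328, [90, 4, 71]), (329, [60, 4, 60]), (330, [75, 6, 90]), (331, [30, 2, 122])]
[(203, [87, 28, 82]), (204, [12, 59, 113]), (205, [12, 127, 169]), (206, [13, 144, 193]), (207, [11, 133, 138]), (208, [11, 128, 132]), (209, [11, 129, 134]), (210, [11, 130, 131]), (211, [9, 115, 104]), (212, [50, 13, 60]), (213, [90, 13, 61]), (214, [60, 8, 66]), (215, [105, 7, 75])]
0.025 0.009 [313.9992 211.5164]
0.025 -0.009 [314.0414 212.107 ]
-0.025 0.009 [328.4954 211.1613]
-0.025 -0.009 [328.3871 211.7557]
```

```bash
cat > sidechk.py <<'E'
from h import *
import sys
f=dict(np.load(sys.argv[1]))
p=eval(sys.argv[2]); yaw=float(sys.argv[3]); dx=float(sys.argv[4]) if len(sys.argv)>4 else 0
im=cv2.resize(f["image"][180:250,290:370],None,fx=10,fy=10,interpolation=cv2.INTER_CUBIC)
def dr(q,col):
    u,v=proj(f,q); cv2.circle(im,(int((u-290+.5)*10),int((v-180+.5)*10)),3,col,-1)
c=np.array(p)-[0,0,.0175]; Rz=Ro.from_euler('z',yaw)
for a in(-.04,.04):
    for b in(-.025,.025):
        for h in(-.009,.009): dr(c+Rz.apply([a+dx,b,h]),(255,0,0))
for (cx,cy,yw) in ((.495,.0631,-.008),(.4709,.180,.05)):
    R=Ro.from_euler('z',yw)
    for a in(-.075,.075):
        for b in(-.042,.042): dr(R.apply([a,b,.012])+[cx,cy,0],(0,255,0)); dr(R.apply([a,b,.0])+[cx,cy,0],(0,0,255))
    for a in(-.042,.042):
        for b in(-.027,.027): dr(R.apply([a,b,.022])+[cx,cy,0],(255,0,255))
cv2.imwrite(sys.argv[5],im)
E
python3 sidechk.py /tmp/side5.npz "[.4943,.0594,.1035]" -.005 0 pics/sc5.png
```

```text
(no output)
```

View pics/sc5.png

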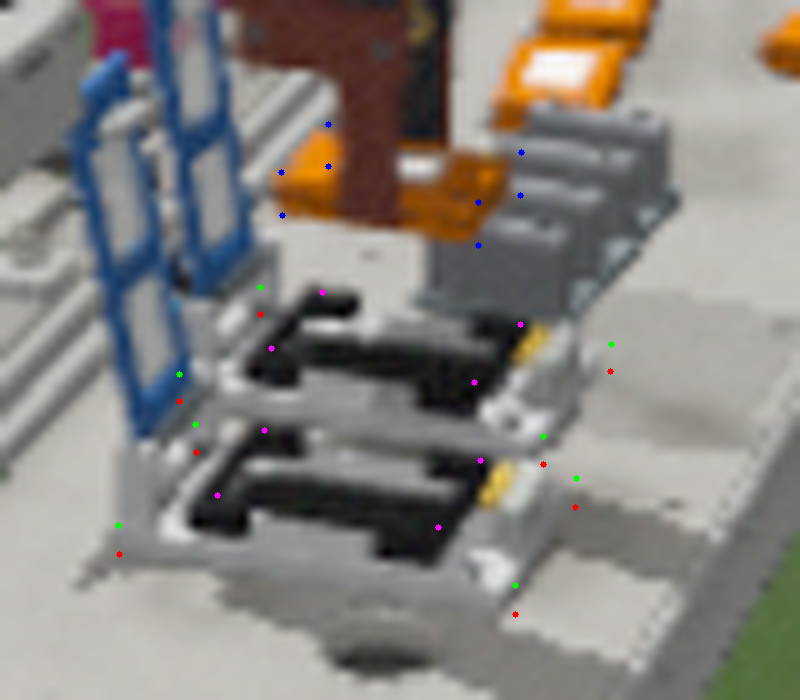

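```bash
python3 - <<'E'
from h import *
go([.495,.0655,.054],rot(-.008))
E
```

```text
t4.3 p [0.4966 0.0594 0.1057] xyaw -0.0051 z [ 0.001  0.    -1.   ] F [-0.6  0.5 -1.4] w 0.0498 q [-0.02  0.4   1.88  0.    0.87  1.56]
ROW [-0.0017 -0.0061  0.0517] [-0.0001 -0.0012  0.0029] n rows>= 2.0
```

```bash
python3 -m pendant '[[-0.002,-0.006,0.052,0,0,0.003,1],[-0.002,-0.006,0.052,0,0,0.003,1],[-0.002,-0.006,0.052,0,0,0.003,1],[-0.002,-0.006,0.052,0,0,0.003,1],[-0.002,-0.006,0.052,0,0,0.003,1],[-0.002,-0.006,0.052,0,0,0.003,1]]'; python3 - <<'E'
from h import *
o=go([.495,.0655,.054],rot(-.008))
for n in("side","top"): 
    f=grab_frame(n); np.savez(f"/tmp/{n}6.npz",**f)
crop(f,300,180,350,227,12,f"pics/top6.png")
hsv=cv2.cvtColor(f["image"],cv2.COLOR_BGR2HSV)
for v in range(203,222): print(v,[ (u,hsv[v,u].tolist()) for u in (312,313,314,315,316,326,327,328,329,330)][::1] if v in(206,208,210) else (v,hsv[v,320].tolist()))
st()
E
python3 sidechk.py /tmp/side6.npz "observe()['tcp_pos']" -.005 0 pics/sc6.png
```

```text
t: 4.9
tcp_pos: [0.495, 0.0653, 0.0544]
ee_rot: [1.0, -0.004, 0.002, -0.0]
wrist_force: [0.0, 0.2, -0.5]
gripper_width: 0.0498
t4.9 p [0.495  0.0653 0.0544] xyaw -0.0082 z [ 0.003  0.    -1.   ] F [ 0.   0.2 -0.5] w 0.0498 q [-0.01  0.48  1.92  0.    0.74  1.57]
ROW [-0.     -0.0002  0.0004] [-0.0001 -0.003  -0.0002] n rows>= 1.0
203 (203, [84, 34, 74])
204 (204, [84, 36, 71])
205 (205, [92, 43, 78])
206 [(312, [10, 30, 76]), (313, [15, 19, 81]), (314, [110, 9, 82]), (315, [60, 3, 87]), (316, [42, 14, 94]), (326, [15, 15, 103]), (327, [20, 21, 108]), (328, [25, 26, 106]), (329, [105, 10, 99]), (330, [96, 13, 100])]
207 (207, [11, 132, 170])
208 [(312, [20, 18, 83]), (313, [13, 77, 119]), (314, [11, 139, 136]), (315, [11, 136, 137]), (316, [11, 138, 133]), (326, [11, 120, 134]), (327, [12, 86, 122]), (328, [23, 11, 89]), (329, [98, 13, 77]), (330, [90, 6, 82])]
209 (209, [13, 141, 211])
210 [(312, [0, 7, 71]), (313, [11, 74, 107]), (314, [11, 121, 129]), (315, [11, 120, 125]), (316, [11, 133, 134]), (326, [11, 113, 124]), (327, [11, 96, 111]), (328, [15, 8, 67]), (329, [90, 12, 62]), (330, [90, 3, 101])]
211 (211, [11, 132, 133])
212 (212, [12, 110, 125])
213 (213, [75, 22, 94])
214 (214, [93, 75, 99])
215 (215, [91, 58, 93])
216 (216, [75, 7, 77])
217 (217, [120, 3, 82])
218 (218, [90, 11, 89])
219 (219, [88, 34, 89])
220 (220, [87, 63, 85])
221 (221, [88, 53, 86])
t5.0 p [0.4945 0.0654 0.0539] xyaw -0.0082 z [ 0.002  0.    -1.   ] F [-0.3 -0.2 -1.5] w 0.0496 q [-0.01  0.48  1.92  0.    0.74  1.57]
```

View pics/sc6.png

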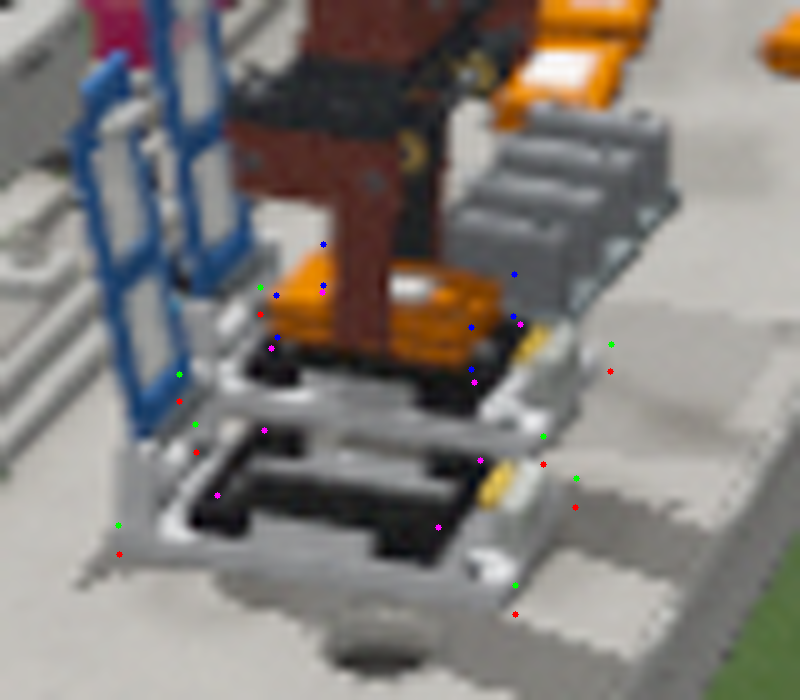

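View pics/top6.png

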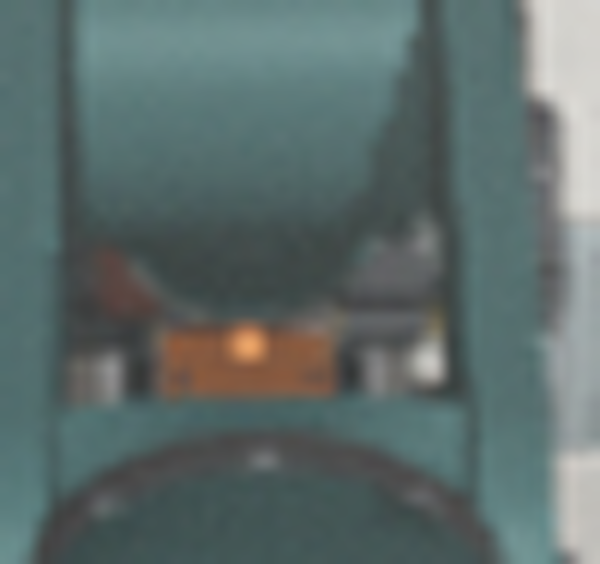

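```bash
python3 - <<'E'
from h import *
f=dict(np.load("/tmp/top6.npz"))
for u in (313.0,320.2,327.4): print(ray(f,u,209,.0365))
E
```

```text
[0.4702 0.0881 0.0365]
[0.4695 0.0624 0.0365]
[0.4689 0.0367 0.0365]
```

```bash
python3 -m pendant '[[0.0005,-0.0005,0.004,0,0,0,1],[0.0005,-0.0005,0.007,0,0,0,1],[0.0005,-0.0005,0.009,0,0,0,1],[0.0005,-0.0005,0.009,0,0,0,1]]'; python3 -m pendant '[[0,0,0.003,0,0,0,1],[0,0,0.005,0,0,0,1],[0,0,0.005,0,0,0,1]]'; python3 - <<'E'
from h import *
st()
E
```

```text
t: 5.4
tcp_pos: [0.4939, 0.0659, 0.0433]
ee_rot: [1.0, -0.004, -0.001, -0.0]
wrist_force: [0.2, -0.0, -2.0]
gripper_width: 0.0494
t: 5.7
tcp_pos: [0.4943, 0.0659, 0.0392]
ee_rot: [1.0, -0.004, -0.0, -0.0]
wrist_force: [-0.9, 1.0, 3.9]
gripper_width: 0.0499
t5.7 p [0.4943 0.0659 0.0392] xyaw -0.0080 z [-0.  0. -1.] F [-0.9  1.   3.9] w 0.0499 q [-0.01  0.51  1.93  0.    0.71  1.57]
```

```bash
python3 -m pendant '[[0,0,0.0015,0,0,0,1],[0,0,0.0015,0,0,0,1]]'; python3 -m pendant '[[0,0,-0.0005,0,0,0,0],[0,0,-0.0005,0,0,0,0],[0,0,-0.0005,0,0,0,0],[0,0,-0.0005,0,0,0,0],[0,0,-0.0005,0,0,0,0],[0,0,-0.05,0,0,0,0],[0,0,-0.1,0,0,0,0],[0,0,-0.13,0,0,0,0]]'; python3 - <<'E'
from h import *
f=grab_frame("side");crop(f,290,180,370,240,8,"pics/s7.png")
go([.5199,-.2325+.0025,.19],rot(np.radians(98)))
E
```

```text
t: 5.9
tcp_pos: [0.4944, 0.066, 0.0391]
ee_rot: [1.0, -0.004, 0.0, -0.0]
wrist_force: [-5.3, -0.5, 23.3]
gripper_width: 0.0498
t: 6.7
tcp_pos: [0.4954, 0.0659, 0.1701]
ee_rot: [1.0, -0.004, 0.001, -0.0]
wrist_force: [1.1, -0.1, -0.3]
gripper_width: 0.0877
t6.8 p [0.4978 0.066  0.1738] xyaw -0.0079 z [ 0.009  0.    -1.   ] F [ 2.1 -0.8  3.1] w 0.0881 q [-0.01  0.3   1.81  0.    1.03  1.57]
ROW [ 0.0246  0.2958 -0.016 ] [ 0.0076 -0.0068 -1.7184] n rows>= 12.0
```

View pics/s7.png

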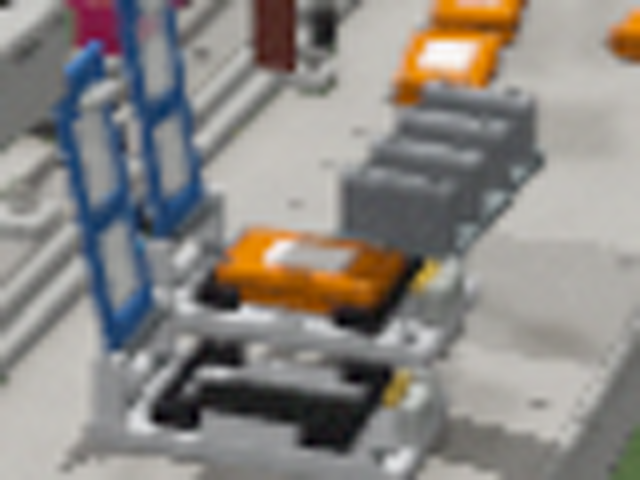

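```bash
python3 -m pendant '[[0,0.1,-0.02,0,0,-0.5,0],[0.0246,0.2945,-0.02,0,0,-1.718,0],[0.0246,0.2945,-0.02,0,0,-1.718,0],[0.0246,0.2945,-0.02,0,0,-1.718,0],[0.0246,0.2945,-0.02,0,0,-1.718,0],[0.0246,0.2945,-0.02,0,0,-1.718,0],[0.0246,0.2945,-0.02,0,0,-1.718,0],[0.0246,0.2945,-0.02,0,0,-1.718,0]]';  python3 -m pendant '[[0,0,0,0,0,-0.55,0],[0,0,0,0,0,-0.55,0],[0,0,0,0,0,-0.55,0],[0,0,0,0,0,-0.55,0]]'; python3 - <<'E'
from h import *
f=grab_frame("top")
for o in houses(f): print(np.round(o,1))
go([.5199,-.2312,.027],rot(np.radians(98.1)))
E
```

```text
t: 7.55
tcp_pos: [0.5171, -0.2327, 0.187]
ee_rot: [0.848, 0.529, 0.0, 0.001]
wrist_force: [0.1, 0.3, 0.7]
gripper_width: 0.0878
t: 7.95
tcp_pos: [0.5162, -0.2287, 0.1867]
ee_rot: [0.672, 0.741, -0.0, -0.001]
wrist_force: [0.1, -0.5, 0.2]
gripper_width: 0.0878
[497.1  63.6 179.6 497.4  63.3  86.7  54.4 319.6 202.4]
[ 530.7 -350.2  137.4  527.2 -350.6   68.7   39.6  433.1  190.4]
t8.0 p [ 0.5162 -0.2287  0.1867] xyaw 1.6719 z [-0.001  0.001 -1.   ] F [-0.4 -0.5 -0.3] w 0.0875 q [-0.54  0.37  1.66  0.    1.12 -0.64]
ROW [-0.003   0.0035  0.1597] [-0.0008 -0.0007 -0.0403] n rows>= 4.0
```

```bash
python3 -m pendant '[[-0.002,0.0035,0.05,0,0,-0.04,0],[-0.002,0.0035,0.1,0,0,-0.04,0],[-0.002,0.0035,0.14,0,0,-0.04,0],[-0.002,0.0035,0.16,0,0,-0.04,0],[-0.002,0.0035,0.16,0,0,-0.04,0],[-0.002,0.0035,0.16,0,0,-0.04,0]]'; python3 - <<'E'
from h import *
go([.5199,-.2305,.027],rot(np.radians(98.1)))
E
```

```text
t: 8.6
tcp_pos: [0.5198, -0.2302, 0.0266]
ee_rot: [0.659, 0.752, -0.0, -0.001]
wrist_force: [-0.1, 0.1, -0.6]
gripper_width: 0.0878
t8.6 p [ 0.5198 -0.2302  0.0266] xyaw 1.7013 z [-0.001  0.001 -1.   ] F [-0.1  0.1 -0.6] w 0.0878 q [-0.54  0.59  1.77  0.    0.78 -0.67]
ROW [-0.0003  0.     -0.0004] [-0.0012 -0.001  -0.0109] n rows>= 1.0
```

```bash
python3 -m pendant '[[0,0,0,0,0,-0.01,1],[0,0,0,0,0,-0.01,1],[0,0,0,0,0,-0.01,1],[0,0,0,0,0,-0.01,1],[0,0,0,0,0,-0.01,1],[0,0,0,0,0,-0.01,1],[0,0,-0.05,0,0,-0.01,1],[0,0,-0.1,0,0,-0.01,1]]'; python3 - <<'E'
from h import *
gomulti([([.46,-.1,.2],rot(1.2)),([.46,.16,.2],rot(.05))])
E
```

```text
t: 9.4
tcp_pos: [0.5186, -0.2295, 0.1266]
ee_rot: [0.655, 0.755, -0.0, -0.003]
wrist_force: [0.4, -0.3, -1.0]
gripper_width: 0.0498
t9.4 p [ 0.5186 -0.2295  0.1266] xyaw 1.7126 z [-0.005  0.003 -1.   ] F [ 0.4 -0.3 -1. ] w 0.0498 q [-0.54  0.45  1.71  0.    1.   -0.68]
ROW [0.1368, -0.04, -0.0728] [-0.005, -0.0024, 0.5127] n 4.0
ROW [0.3942, -0.0032, -0.0721] [-0.0061, 0.0009, 1.6627] n 8.0
```

```bash
python3 -m pendant '[[0.01,-0.01,-0.07,0,0,0.1,1],[0.137,-0.04,-0.075,0,0,0.513,1],[0.137,-0.04,-0.075,0,0,0.513,1],[0.394,-0.003,-0.075,0,0,1.663,1],[0.394,-0.003,-0.075,0,0,1.663,1],[0.394,-0.003,-0.075,0,0,1.663,1],[0.394,-0.003,-0.075,0,0,1.663,1],[0.394,-0.003,-0.075,0,0,1.663,1]]'; python3 - <<'E'
from h import *
go([.4705,.1824,.12],rot(.05))
E
```

```text
t: 10.2
tcp_pos: [0.4651, 0.0855, 0.2006]
ee_rot: [0.947, 0.321, -0.0, -0.0]
wrist_force: [1.5, 0.6, -1.0]
gripper_width: 0.05
t10.2 p [0.4651 0.0855 0.2006] xyaw 0.6542 z [-0.  0. -1.] F [ 1.5  0.6 -1. ] w 0.0500 q [0.04 0.23 1.83 0.   1.08 0.95]
ROW [ 0.0632 -0.0736  0.0806] [-0.0001  0.      0.6042] n rows>= 5.0
```

```bash
python3 -m pendant '[[0.0632,-0.0736,0,0,0,0.604,1],[0.0632,-0.0736,0,0,0,0.604,1],[0.0632,-0.0736,0,0,0,0.604,1],[0.0632,-0.0736,0,0,0,0.604,1],[0.0632,-0.0736,0.05,0,0,0.604,1],[0.0632,-0.0736,0.09,0,0,0.604,1],[0.0632,-0.0736,0.09,0,0,0.604,1],[0.0632,-0.0736,0.09,0,0,0.604,1]]'; python3 - <<'E'
from h import *
go([.4705,.1824,.053],rot(.05))
E
```

```text
t: 11.0
tcp_pos: [0.47, 0.1806, 0.1105]
ee_rot: [1.0, 0.028, -0.001, 0.0]
wrist_force: [-0.5, 0.5, -0.3]
gripper_width: 0.0498
t11.0 p [0.47   0.1806 0.1105] xyaw 0.0559 z [-0.002 -0.    -1.   ] F [-0.5  0.5 -0.3] w 0.0498 q [0.23 0.39 1.86 0.   0.89 1.74]
ROW [ 0.0008 -0.0018  0.0575] [0.0003 0.0023 0.0059] n rows>= 2.0
```

```bash
python3 -m pendant '[[0.0005,-0.0018,0.04,0,0,0.006,1],[0.0005,-0.0018,0.057,0,0,0.006,1],[0.0005,-0.0018,0.057,0,0,0.006,1],[0.0005,-0.0018,0.057,0,0,0.006,1]]'; python3 - <<'E'
from h import *
o=st()
for n in("side","top"): 
    f=grab_frame(n); np.savez(f"/tmp/{n}8.npz",**f)
crop(f,260,180,320,227,12,f"pics/top8.png")
hsv=cv2.cvtColor(f["image"],cv2.COLOR_BGR2HSV)
for v in (210,212,214,216): print(v,[(u,int(hsv[v,u,1])) for u in range(276,300)])
st()
E
python3 sidechk.py /tmp/side8.npz "observe()['tcp_pos']" .05 0 pics/sc8.png
```

```text
t: 11.4
tcp_pos: [0.4725, 0.1828, 0.0554]
ee_rot: [1.0, 0.025, 0.001, -0.0]
wrist_force: [0.7, -0.5, -2.1]
gripper_width: 0.0499
t11.4 p [0.4725 0.1828 0.0554] xyaw 0.0497 z [ 0.003  0.001 -1.   ] F [ 0.7 -0.5 -2.1] w 0.0499 q [0.23 0.49 1.9  0.   0.75 1.75]
210 [(276, 43), (277, 35), (278, 33), (279, 32), (280, 32), (281, 32), (282, 30), (283, 35), (284, 31), (285, 33), (286, 36), (287, 25), (288, 29), (289, 35), (290, 41), (291, 38), (292, 20), (293, 12), (294, 11), (295, 6), (296, 9), (297, 9), (298, 30), (299, 63)]
212 [(276, 26), (277, 7), (278, 31), (279, 32), (280, 39), (281, 32), (282, 38), (283, 31), (284, 41), (285, 40), (286, 43), (287, 38), (288, 35), (289, 30), (290, 7), (291, 7), (292, 4), (293, 5), (294, 16), (295, 11), (296, 7), (297, 7), (298, 13), (299, 47)]
214 [(276, 41), (277, 41), (278, 27), (279, 5), (280, 6), (281, 16), (282, 16), (283, 27), (284, 21), (285, 33), (286, 96), (287, 116), (288, 101), (289, 61), (290, 50), (291, 64), (292, 78), (293, 81), (294, 28), (295, 15), (296, 18), (297, 17), (298, 9), (299, 33)]
216 [(276, 7), (277, 3), (278, 3), (279, 4), (280, 24), (281, 115), (282, 137), (283, 136), (284, 133), (285, 134), (286, 131), (287, 135), (288, 134), (289, 129), (290, 128), (291, 134), (292, 132), (293, 135), (294, 110), (295, 45), (296, 8), (297, 3), (298, 3), (299, 6)]
t11.5 p [0.4728 0.1829 0.0556] xyaw 0.0497 z [ 0.004  0.001 -1.   ] F [-0.1  0.3  0.5] w 0.0501 q [0.23 0.48 1.9  0.   0.75 1.75]
```

View pics/sc8.png

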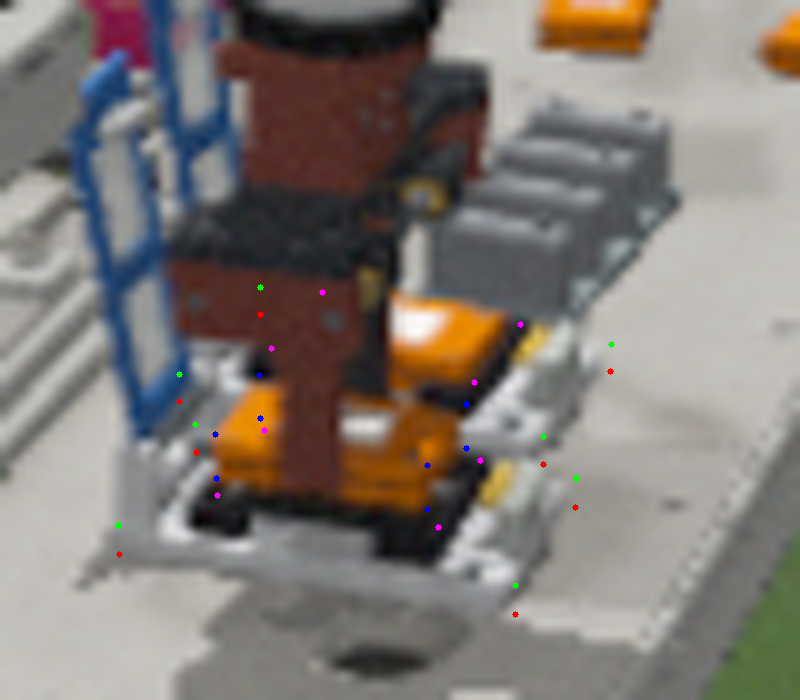

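View pics/top8.png

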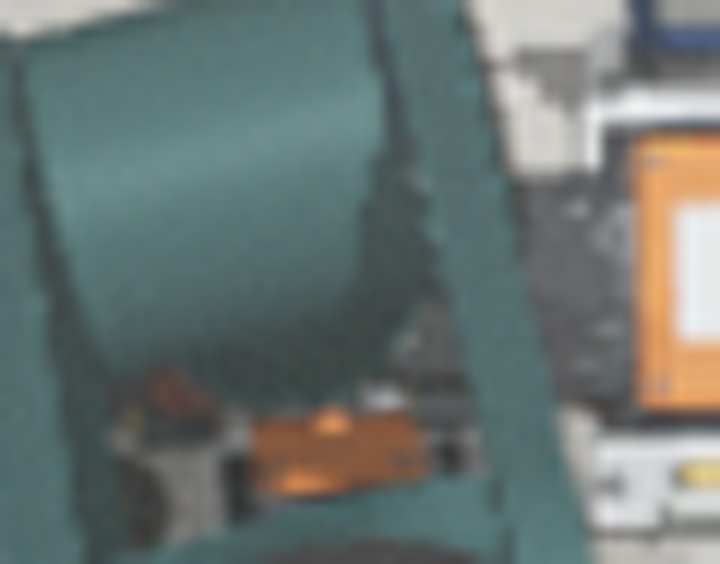

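```bash
python3 - <<'E'
from h import *
f=dict(np.load("/tmp/top8.npz"))
for u in (280.6,287.65,294.7): print(ray(f,u,216,.0375))
go([.472,.1826,.055],rot(.05))
E
```

```text
[0.4478 0.2041 0.0375]
[0.4472 0.179  0.0375]
[0.4465 0.1538 0.0375]
t11.5 p [0.4728 0.1829 0.0556] xyaw 0.0497 z [ 0.004  0.001 -1.   ] F [-0.1  0.3  0.5] w 0.0501 q [0.23 0.48 1.9  0.   0.75 1.75]
ROW [-0.0008  0.0003  0.0006] [-0.0008 -0.0037 -0.0003] n rows>= 1.0
```

```bash
python3 -m pendant '[[-0.001,0,0.004,0,0,0,1],[-0.001,0,0.008,0,0,0,1],[-0.001,0,0.011,0,0,0,1],[-0.001,0,0.011,0,0,0,1]]'; python3 -m pendant '[[0,0,0.003,0,0,0,1],[0,0,0.005,0,0,0,1],[0,0,0.0055,0,0,0,1],[0,0,0.0055,0,0,0,1]]'
```

```text
t: 11.9
tcp_pos: [0.4705, 0.1826, 0.0424]
ee_rot: [1.0, 0.025, 0.0, -0.0]
wrist_force: [2.4, -0.1, -1.1]
gripper_width: 0.0502
t: 12.3
tcp_pos: [0.4707, 0.1826, 0.0391]
ee_rot: [1.0, 0.025, 0.001, -0.0]
wrist_force: [-4.5, -2.3, 26.8]
gripper_width: 0.0498
```

```bash
python3 -m pendant '[[0,0,-0.002,0,0,0,0],[0,0,-0.002,0,0,0,0],[0,0,-0.002,0,0,0,0],[0,0,-0.002,0,0,0,0],[0,0,-0.002,0,0,0,0],[0,0,-0.05,0,0,0,0],[0,0,-0.1,0,0,0,0],[0,0,-0.15,0,0,0,0]]'; python3 -m pendant '[[0,0,-0.06,0,0,0,0],[0,0,-0.06,0,0,0,1],[0,0,-0.06,0,0,0,1],[0,0,-0.06,0,0,0,1]]';python3 - <<'E'
from h import *
st()
f=grab_frame("side");crop(f,290,180,370,240,8,"pics/s9.png")
E
```

```text
t: 13.1
tcp_pos: [0.4693, 0.1823, 0.1881]
ee_rot: [1.0, 0.025, -0.001, 0.0]
wrist_force: [1.3, 0.5, 0.8]
gripper_width: 0.0879
t: 13.5
tcp_pos: [0.4691, 0.1823, 0.2458]
ee_rot: [1.0, 0.025, -0.001, 0.0]
wrist_force: [-0.4, 0.4, 0.2]
gripper_width: 0.0674
t13.5 p [0.4691 0.1823 0.2458] xyaw 0.0497 z [-0.002 -0.    -1.   ] F [-0.4  0.4  0.2] w 0.0674 q [0.23 0.22 1.71 0.   1.21 1.75]
```

View pics/s9.png

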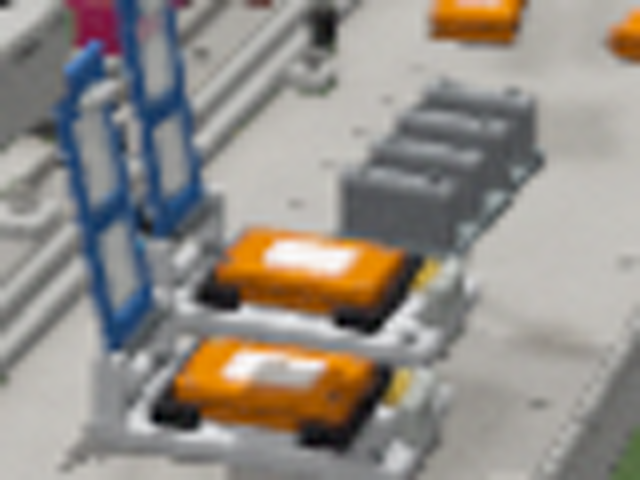

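```bash
python3 - <<'E'
from h import *
f=dict(np.load("/tmp/top0.npz"))
for (cx,cy) in ((55,50),(160,47),(295,7),(402,5)): print(ray(f,268+cx/6.7-.5,170+cy/6.7-.5,.167))
D=f["depth"];K=f["intrinsics"]
u,v=np.meshgrid(np.arange(640),np.arange(400));P=np.stack([(u-K[0,2])/K[0,0]*D,(v-K[1,2])/K[1,1]*D,D],-1)@f["pose"][:3,:3].T+f["pose"][:3,3]
# height map over grid
for x0 in np.arange(.52,.86,.03):
    print("%.2f"%x0,end=" ")
    for y0 in np.arange(.34,-.12,-.03):
        m=(abs(P[...,0]-x0)<.015)&(abs(P[...,1]-y0)<.015)&(D>0)
        print("%4d"%(1000*P[...,2][m].max()) if m.any() else "  --",end=" ")
    print()
print(np.round(np.arange(.34,-.12,-.03),2))
go([.538,.1865,.246],rot(np.pi/2))
E
```

```text
[0.5651 0.209  0.167 ]
[0.5653 0.1566 0.167 ]
[0.5839 0.089  0.167 ]
[0.5835 0.0356 0.167 ]
0.52  264  262  252    9   43   57   42   31   31   20   32   20   12   11   11    9 
0.55  263  256   11   10  173  178  174   20   76   74   76   32    8   12    9    8 
0.58  247  245   11    9    9  161    8    7  178  173  176   38   10   15   11   13 
0.61  245  246   52   77   58   56   60   66   71   53   69   71   57   55   55   59 
0.64  245  246   61   63   62   66   64   65   69   63   70   65   60   61   67   58 
0.67  257  257   21   22   23   19   22   22   26   26   26   25  272  271  271  271 
0.70  435  433   12   11   15   11   10   13    8   10    9    7  270  369  368  365 
0.73  435  434  426  410   36   11   10   12   10   12   15    9  269  378  372  600 
0.76  432  425   40  377   40   12   10    8   12    8   13   10  273  370  599  625 
0.79  371  272  267  316   40   25   23   10   11    9   18   24  272  370  597  624 
0.82  368  295  272  283  271  307  423  419  423  311  265  334  336  369  596  600 
0.85  312  538  565  461  479  484  479  421  422  359  333  334  338  379  368  367 
[ 0.34  0.31  0.28  0.25  0.22  0.19  0.16  0.13  0.1   0.07  0.04  0.01
 -0.02 -0.05 -0.08 -0.11]
t13.6 p [0.4686 0.1821 0.2451] xyaw 0.0497 z [-0.004 -0.001 -1.   ] F [ 0.5 -0.1  0.1] w 0.0635 q [0.23 0.22 1.71 0.   1.21 1.75]
ROW [ 0.0695 -0.0009 -0.0012] [-0.0024  0.0035 -1.5211] n rows>= 11.0
```

```bash
python3 -m pendant '[[0.075,0.003,0,0,0,-1.521,0],[0.075,0.003,0,0,0,-1.521,0],[0.075,0.003,0,0,0,-1.521,0],[0.075,0.003,0,0,0,-1.521,0],[0.075,0.003,0,0,0,-1.521,0],[0.075,0.003,0,0,0,-1.521,0],[0.075,0.003,0,0,0,-1.521,0],[0.075,0.003,0,0,0,-1.521,0]]';python3 -m pendant '[[0,0,0,0,0,-0.4,0],[0,0,0,0,0,-0.4,0],[0,0,0,0,0,-0.4,0],[0,0,0,0,0,-0.4,0]]'; python3 - <<'E'
from h import *
go([.544,.1865,.17],rot(np.pi/2))
f=grab_frame("side");crop(f,250,120,390,240,5.5,"pics/s10.png")
E
```

```text
t: 14.35
tcp_pos: [0.5437, 0.1829, 0.2441]
ee_rot: [0.809, 0.587, -0.002, -0.001]
wrist_force: [0.9, 0.5, 0.3]
gripper_width: 0.0881
t: 14.75
tcp_pos: [0.5437, 0.1829, 0.2444]
ee_rot: [0.678, 0.735, -0.002, -0.001]
wrist_force: [0.5, -0.1, -0.1]
gripper_width: 0.0882
t14.8 p [0.5437 0.1829 0.2444] xyaw 1.6505 z [-0.005 -0.001 -1.   ] F [ 0.5 -0.1 -0.1] w 0.0882 q [0.2  0.32 1.56 0.   1.26 0.12]
ROW [0.0036 0.0009 0.0744] [-0.0048  0.0007  0.0797] n rows>= 2.0
```

View pics/s10.png

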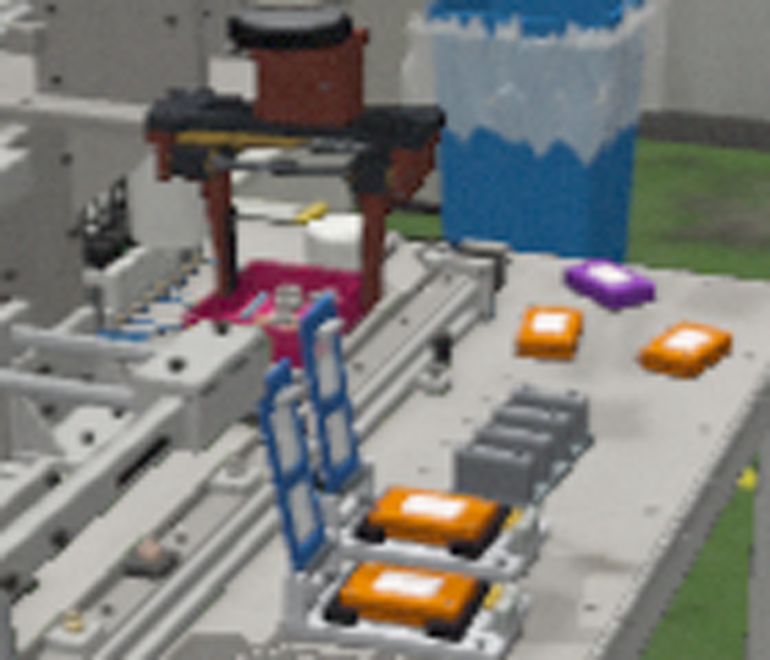

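```bash
python3 -m pendant '[[0.0036,0,0.04,0,0,0.07,0],[0.0036,0,0.075,0,0,0.07,0],[0.0036,0,0.083,0,0,0.07,0],[0.0036,0,0.083,0,0,0.07,0]]'; python3 - <<'E'
from h import *
st()
f=grab_frame("side");crop(f,270,140,370,240,6,"pics/s11.png")
E
```

```text
t: 15.2
tcp_pos: [0.5433, 0.1864, 0.1623]
ee_rot: [0.704, 0.71, -0.002, -0.001]
wrist_force: [0.2, 0.1, 0.3]
gripper_width: 0.0879
t15.2 p [0.5433 0.1864 0.1623] xyaw 1.5784 z [-0.005 -0.001 -1.   ] F [0.2 0.1 0.3] w 0.0879 q [0.21 0.41 1.66 0.   1.08 0.2 ]
```

View pics/s11.png

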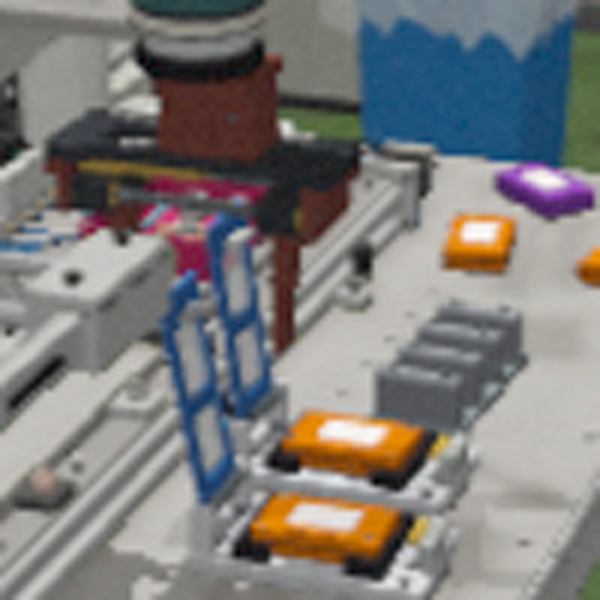

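```bash
python3 - <<'E'
from h import *
f=grab_frame("side")
for p in ([.499,.186,.140],[.587,.186,.14],[.537,.1857,.035],[.572,.1857,.167],[.561,.065,.035],[.596,.065,.167]):
    u,v=proj(f,p); print(p,(u-270)*6,(v-140)*6)
crop(f,270,140,370,240,6,"pics/s12.png")
st()
E
```

```text
[0.499, 0.186, 0.14] 278.13568455646214 344.4880048468434
[0.587, 0.186, 0.14] 142.39045115882607 324.18833047514636
[0.537, 0.1857, 0.035] 222.88132115994267 491.8296148221913
[0.572, 0.1857, 0.167] 163.99016238558988 285.92509542340184
[0.561, 0.065, 0.035] 259.922040964282 407.30316617444527
[0.596, 0.065, 0.167] 206.0559579486344 212.95504035545525
t15.3 p [0.5456 0.1869 0.1649] xyaw 1.5790 z [ 0.001  0.    -1.   ] F [ 1.   0.4 -0.4] w 0.0878 q [0.21 0.41 1.65 0.   1.08 0.2 ]
```

View pics/s12.png

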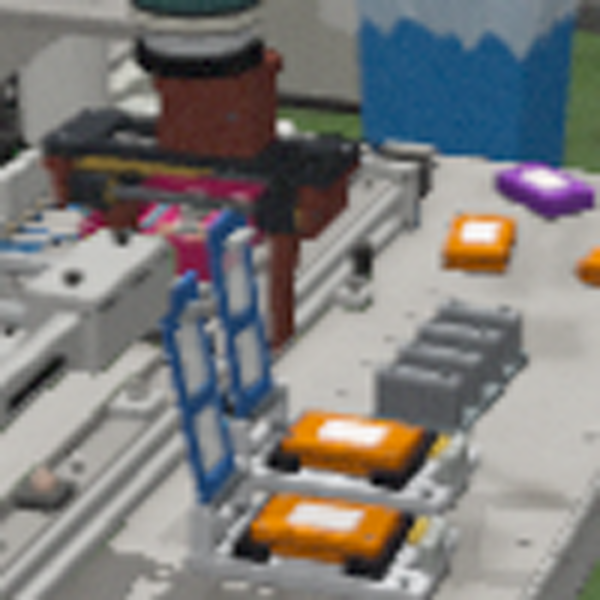

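```bash
python3 -m pendant '[[0,-0.02,0,0,0,0,0],[0,-0.035,0,0,0,0,0],[0,-0.05,0,0,0,0,0],[0,-0.065,0,0,0,0,0],[0,-0.08,0,0,0,0,0],[0,-0.095,0,0,0,0,0],[0,-0.095,0,0,0,0,0]]'; python3 - <<'E'
from h import *
st()
f=grab_frame("side");crop(f,270,140,370,240,6,"pics/s13.png")
E
```

```text
t: 16.0
tcp_pos: [0.4473, 0.1858, 0.1642]
ee_rot: [0.704, 0.71, -0.001, -0.001]
wrist_force: [-0.2, -0.2, -0.9]
gripper_width: 0.088
t16.0 p [0.4473 0.1858 0.1642] xyaw 1.5802 z [-0.002 -0.    -1.   ] F [-0.2 -0.2 -0.9] w 0.0880 q [0.25 0.29 1.85 0.   1.   0.24]
```

View pics/s13.png

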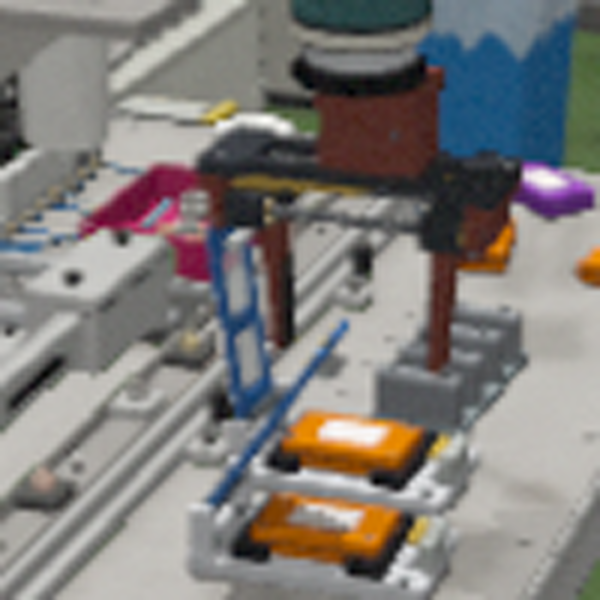

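```bash
python3 -m pendant '[[-0.006,-0.035,-0.02,0,0,0,1],[-0.006,-0.035,-0.02,0,0,0,1],[-0.006,-0.035,-0.02,0,0,0,1],[-0.006,-0.035,-0.02,0,0,0,1],[-0.006,-0.035,-0.02,0,0,0,1],[-0.006,-0.035,-0.02,0,0,0,1],[-0.006,-0.035,-0.02,0,0,0,1],[-0.006,-0.035,-0.02,0,0,0,1]]'; python3 - <<'E'
from h import *
go([.412,.1797,.075],rot(np.pi/2))
f=grab_frame("side");crop(f,270,140,370,240,6,"pics/s14.png")
E
```

```text
t: 16.85
tcp_pos: [0.415, 0.1796, 0.1839]
ee_rot: [0.704, 0.71, -0.0, -0.0]
wrist_force: [-0.1, 0.1, 0.1]
gripper_width: 0.0271
t16.9 p [0.415  0.1796 0.1839] xyaw 1.5797 z [-0.  0. -1.] F [-0.1  0.1  0.1] w 0.0271 q [0.26 0.22 1.89 0.   1.03 0.25]
ROW [ 0.0001 -0.003   0.1089] [-0.0003 -0.      0.0089] n rows>= 3.0
```

View pics/s14.png

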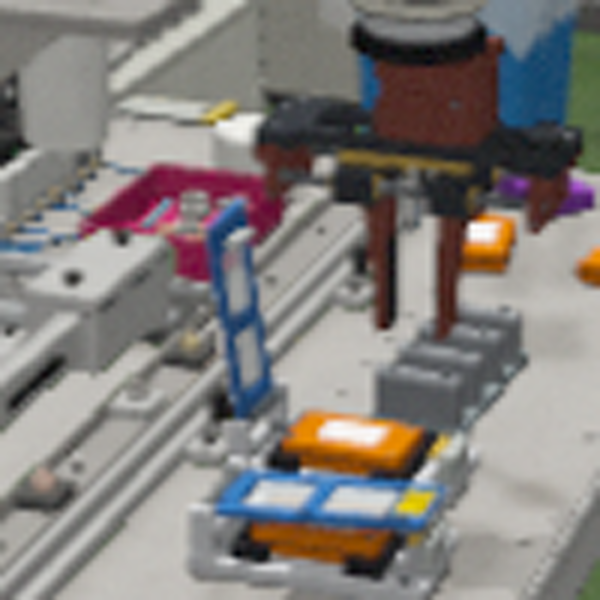

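```bash
python3 -m pendant '[[0,-0.003,0.03,0,0,0,1],[0,-0.003,0.07,0,0,0,1],[0,-0.003,0.1,0,0,0,1],[0,-0.003,0.1,0,0,0,1]]'; python3 - <<'E'
from h import *
f=grab_frame("top")
hsv=cv2.cvtColor(f["image"],cv2.COLOR_BGR2HSV)
g=grab_frame("side"); print(ray(g,270+415/6-.5,140+500/6-.5,.049)); 
go([.412,.1797,.066],rot(np.pi/2))
crop(g,300,170,370,240,8,"pics/s15.png")
E
```

```text
t: 17.3
tcp_pos: [0.4091, 0.1789, 0.0813]
ee_rot: [0.704, 0.71, -0.003, -0.002]
wrist_force: [-1.3, 1.1, 0.2]
gripper_width: 0.0005
[0.4169 0.1781 0.049 ]
t17.4 p [0.4117 0.1796 0.0842] xyaw 1.5797 z [-0.001 -0.    -1.   ] F [-0.1  0.2 -0.1] w 0.0004 q [0.26 0.38 2.   0.   0.76 0.25]
ROW [0.0001 0.0003 0.0182] [-0.0014  0.0002  0.0089] n rows>= 1.0
```

View pics/s15.png

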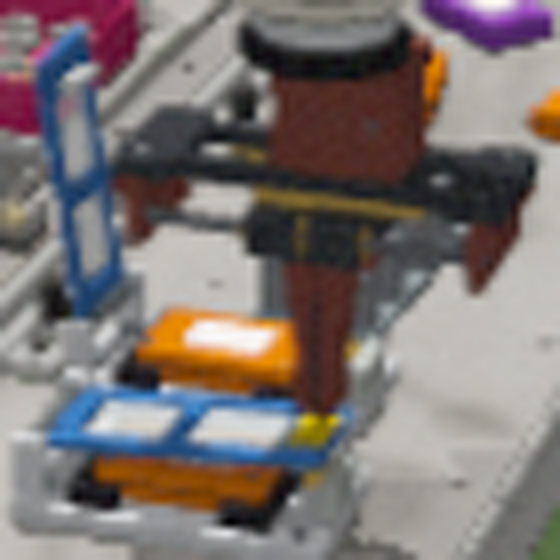

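```bash
python3 -m pendant '[[0,0,0.01,0,0,0,1],[0,0,0.016,0,0,0,1],[0,0,0.02,0,0,0,1],[0,0,0.023,0,0,0,1],[0,0,0.023,0,0,0,1]]'; python3 - <<'E'
from h import *
st()
E
```

```text
t: 17.9
tcp_pos: [0.4126, 0.1798, 0.0614]
ee_rot: [0.704, 0.71, 0.001, 0.0]
wrist_force: [-0.1, 0.2, -0.2]
gripper_width: 0.0
t17.9 p [0.4126 0.1798 0.0614] xyaw 1.5798 z [ 0.001  0.    -1.   ] F [-0.1  0.2 -0.2] w 0.0000 q [0.26 0.42 2.02 0.   0.7  0.25]
```

```bash
python3 -m pendant '[[0,0,0.001,0,0,0,1],[0,0,0.002,0,0,0,1],[0,0,0.002,0,0,0,1]]';python3 -m pendant '[[0,0,0.001,0,0,0,1],[0,0,0.001,0,0,0,1]]'
```

```text
t: 18.2
tcp_pos: [0.4125, 0.1798, 0.0606]
ee_rot: [0.704, 0.71, 0.001, 0.0]
wrist_force: [-3.4, -1.4, 20.8]
gripper_width: 0.0003
t: 18.4
tcp_pos: [0.4125, 0.1799, 0.0603]
ee_rot: [0.704, 0.71, 0.001, 0.0]
wrist_force: [-6.3, -0.9, 31.1]
gripper_width: 0.0001
```

```bash
python3 -m pendant '[[0,0,-0.03,0,0,0,1],[0,0,-0.08,0,0,0,1],[0,0,-0.13,0,0,0,0],[0,0,-0.18,0,0,0,0],[0,0,-0.19,0,0,0,0]]'; python3 - <<'E'
from h import *
g=grab_frame("side");crop(g,300,170,370,240,8,"pics/s16.png")
gomulti([([.568,.066,.25],rot(np.pi/2)),([.568,.066,.165],rot(np.pi/2))])
E
```

```text
t: 18.9
tcp_pos: [0.4148, 0.1805, 0.2537]
ee_rot: [0.704, 0.71, 0.004, 0.003]
wrist_force: [0.5, -0.1, -0.4]
gripper_width: 0.021
t18.9 p [0.4144 0.1803 0.2526] xyaw 1.5799 z [ 0.008  0.002 -1.   ] F [0.6 0.7 1.2] w 0.0248 q [0.26 0.13 1.81 0.   1.19 0.25]
ROW [-0.1157, 0.1525, 0.0037] [0.0085, -0.0023, 0.0091] n 4.0
ROW [-0.1159, 0.1518, 0.0887] [0.0085, -0.0023, 0.0091] n 2.0
```

View pics/s16.png

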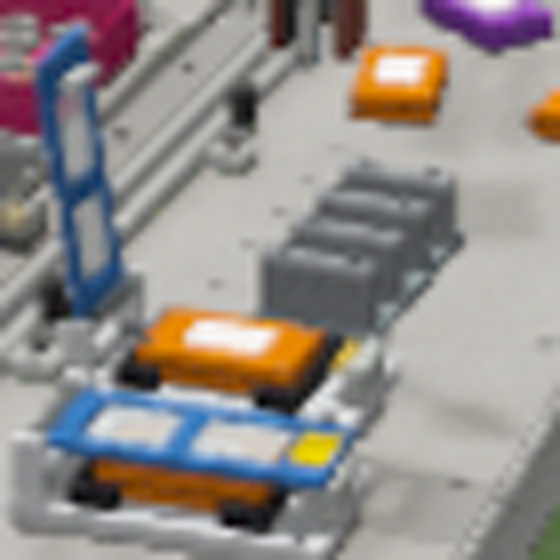

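```bash
python3 -m pendant '[[-0.04,0.05,0,0,0,0,0],[-0.08,0.1,0,0,0,0,0],[-0.116,0.1525,0,0,0,0,0],[-0.116,0.1525,0,0,0,0,0],[-0.116,0.1525,0.04,0,0,0,0],[-0.116,0.1525,0.08,0,0,0,0],[-0.116,0.1525,0.089,0,0,0,0],[-0.116,0.1525,0.089,0,0,0,0]]'; python3 - <<'E'
from h import *
st()
f=grab_frame("side");crop(f,270,140,370,240,6,"pics/s17.png")
st()
E
```

```text
t: 19.75
tcp_pos: [0.5629, 0.065, 0.1564]
ee_rot: [0.704, 0.71, -0.002, -0.002]
wrist_force: [-0.2, 0.2, 0.1]
gripper_width: 0.0872
t19.8 p [0.5629 0.065  0.1564] xyaw 1.5797 z [-0.007  0.    -1.   ] F [-0.2  0.2  0.1] w 0.0872 q [-0.01  0.41  1.68  0.    1.06 -0.02]
t19.8 p [0.5645 0.0652 0.1583] xyaw 1.5800 z [-0.003  0.    -1.   ] F [0.3 0.3 0.4] w 0.0875 q [-0.01  0.41  1.68  0.    1.06 -0.02]
```

View pics/s17.png

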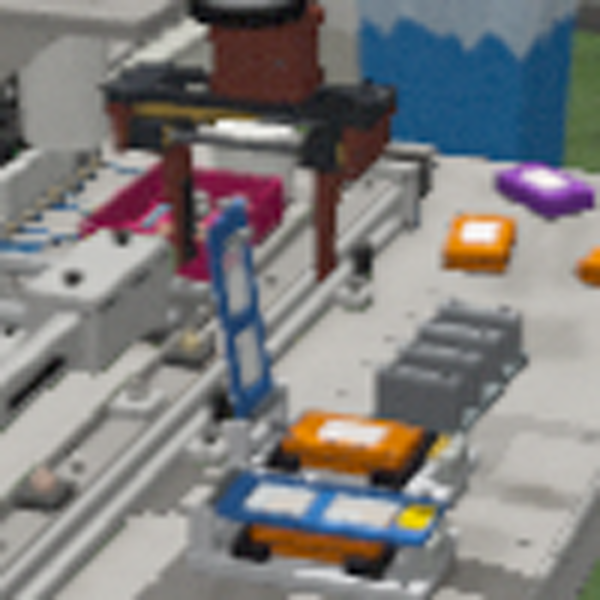

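Straddling the right cover at (235,210) px, one finger each side. Swing it.

```bash
python3 -m pendant '[[0,-0.02,0,0,0,0,0],[0,-0.035,0,0,0,0,0],[0,-0.05,0,0,0,0,0],[0,-0.065,0,0,0,0,0],[0,-0.08,0,0,0,0,0],[0,-0.095,0,0,0,0,0],[0,-0.095,-0.02,0,0,0,0],[0,-0.115,-0.03,0,0,0,1]]'; python3 - <<'E'
from h import *
gomulti([([.436,.0662,.19],rot(np.pi/2)),([.436,.0662,.084],rot(np.pi/2))])
E
```

```text
t: 20.6
tcp_pos: [0.454, 0.0642, 0.1925]
ee_rot: [0.704, 0.71, 0.003, 0.003]
wrist_force: [0.0, 0.7, -0.1]
gripper_width: 0.083
t20.6 p [0.454  0.0642 0.1925] xyaw 1.5802 z [ 0.008  0.    -1.   ] F [ 0.   0.7 -0.1] w 0.0830 q [-0.01  0.21  1.88  0.    1.05 -0.02]
ROW [0.0022, -0.018, 0.0023] [0.0079, 0.0, 0.0094] n 1.0
ROW [0.0022, -0.0188, 0.1083] [0.0079, 0.0, 0.0094] n 3.0
```

```bash
python3 -m pendant '[[0.002,-0.018,0,0,0,0,1],[0.002,-0.018,0,0,0,0,1],[0.002,-0.018,0,0,0,0,1],[0.002,-0.018,0,0,0,0,1],[0.002,-0.018,0,0,0,0,1],[0.002,-0.018,0,0,0,0,1],[0.002,-0.018,0.03,0,0,0,1],[0.002,-0.018,0.06,0,0,0,1]]'; python3 -m pendant '[[0,0,0.03,0,0,0,1],[0,0,0.046,0,0,0,1],[0,0,0.046,0,0,0,1]]'; python3 - <<'E'
from h import *
g=grab_frame("side"); 
go([.436,.0662,.062],rot(np.pi/2))
crop(g,290,160,370,230,8,"pics/s18.png")
E
```

```text
t: 21.4
tcp_pos: [0.4339, 0.0657, 0.129]
ee_rot: [0.704, 0.71, 0.001, 0.001]
wrist_force: [0.7, 0.2, -1.0]
gripper_width: 0.0195
t: 21.7
tcp_pos: [0.4309, 0.0657, 0.081]
ee_rot: [0.704, 0.71, -0.002, -0.002]
wrist_force: [-0.9, -0.6, 0.7]
gripper_width: 0.0005
t21.8 p [0.4317 0.0658 0.0822] xyaw 1.5796 z [-0.003  0.    -1.   ] F [-0.6 -0.4 -0.6] w 0.0004 q [-0.01  0.37  2.03  0.    0.75 -0.02]
ROW [0.0004 0.0043 0.0202] [-0.003  -0.0001  0.0088] n rows>= 1.0
```

View pics/s18.png

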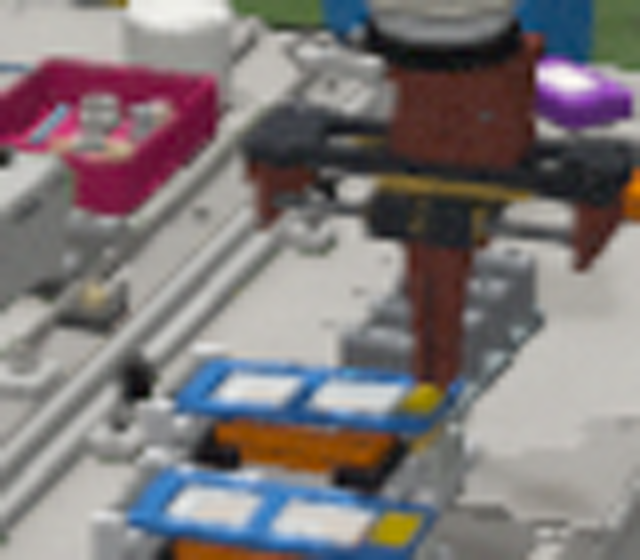

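```bash
python3 -m pendant '[[0,0.003,0.01,0,0,0,1],[0,0.003,0.015,0,0,0,1],[0,0.003,0.019,0,0,0,1],[0,0.003,0.021,0,0,0,1],[0,0.003,0.023,0,0,0,1],[0,0.003,0.023,0,0,0,1]]'; python3 - <<'E'
from h import *
st()
E
```

```text
t: 22.35
tcp_pos: [0.4361, 0.0658, 0.0609]
ee_rot: [0.704, 0.71, 0.001, 0.001]
wrist_force: [-1.5, 0.4, 12.1]
gripper_width: 0.0004
t22.4 p [0.4361 0.0658 0.0609] xyaw 1.5798 z [ 0.001  0.    -1.   ] F [-1.5  0.4 12.1] w 0.0004 q [-0.01  0.41  2.04  0.    0.69 -0.02]
```

```bash
python3 -m pendant '[[0,0,0.001,0,0,0,1],[0,0,0.002,0,0,0,1],[0,0,0.002,0,0,0,1]]'; python3 -m pendant '[[0,0,-0.03,0,0,0,1],[0,0,-0.08,0,0,0,1],[0,0,-0.13,0,0,0,0],[0.0,0,-0.18,0,0,0,0],[-0.05,0,-0.18,0,0,0,0],[-0.1,0,-0.18,0,0,0,0],[-0.15,0,-0.18,0,0,0,0],[-0.15,0,-0.18,0,0,0,0]]'; python3 - <<'E'
from h import *
st()
g=grab_frame("side"); crop(g,290,160,370,230,8,"pics/s19.png")
f=grab_frame("top")
for o in houses(f): print(np.round(o,1))
E
wc -l /tmp/log.jsonl
```

```text
t: 22.65
tcp_pos: [0.4362, 0.0659, 0.0602]
ee_rot: [0.704, 0.71, 0.001, 0.001]
wrist_force: [-6.0, 0.4, 32.0]
gripper_width: 0.0006
t: 23.45
tcp_pos: [0.4375, -0.0896, 0.2387]
ee_rot: [0.706, 0.708, -0.0, 0.002]
wrist_force: [-0.4, 0.0, 0.8]
gripper_width: 0.0453
t23.4 p [ 0.4375 -0.0896  0.2387] xyaw 1.5740 z [ 0.002 -0.003 -1.   ] F [-0.4  0.   0.8] w 0.0453 q [-0.36  0.14  1.83 -0.    1.16 -0.36]
[ 412.3 -338.7   76.2  412.4 -338.7   82.7   52.2  431.8  222.9]
[ 533.2 -337.4  101.4  533.4 -337.6   83.4   51.9  429.6  189.8]
38 /tmp/log.jsonl
```

View pics/s19.png

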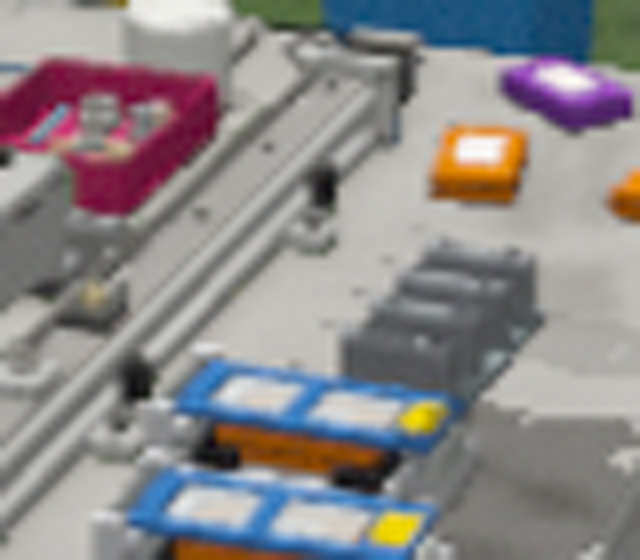

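```bash
python3 -m pendant '[[0,0,0,0,0.3,0,0],[0,0,0,0,0.7,0,0],[0,0,0,0,0.7,0,0],[0,0,0,0,0.7,0,0],[0,0,0,0,0.7,0,0],[0,0,0,0,0.7,0,0],[0,0,0,0,0.7,0,0]]'; python3 - <<'E'
from h import *
st(); o=observe(); print(o["tcp_pos"],o["q"])
E
python3 -m pendant '[[0,0,0,0,-0.7,0,0],[0,0,0,0,-0.7,0,0],[0,0,0,0,-0.7,0,0],[0,0,0,0,-0.7,0,0],[0,0,0,0,-1.4,0,0],[0,0,0,0,-1.4,0,0],[0,0,0,0,-1.4,0,0],[0,0,0,0,-1.4,0,0]]';python3 -m pendant '[[0,0,0,0,-0.35,0,0],[0,0,0,0,-0.35,0,0],[0,0,0,0,-0.35,0,0],[0,0,0,0,-0.35,0,0]]'; python3 - <<'E'
from h import *
st(); o=observe(); print(o["tcp_pos"],o["q"])
E
```

```text
t: 24.25
tcp_pos: [0.4366, -0.0831, 0.2377]
ee_rot: [0.661, 0.667, 0.24, -0.244]
wrist_force: [0.7, 0.4, 0.5]
gripper_width: 0.0878
t24.2 p [ 0.4366 -0.0831  0.2377] xyaw 1.5792 z [-0.008  0.644 -0.765] F [0.7 0.4 0.5] w 0.0878 q [-0.75  0.38  1.74  0.49  1.55 -0.9 ]
[ 0.4366 -0.0831  0.2377] [-0.7489  0.3765  1.7438  0.485   1.5496 -0.9022]
t: 25.05
tcp_pos: [0.438, -0.082, 0.241]
ee_rot: [0.681, 0.688, -0.172, 0.182]
wrist_force: [-1.1, -0.5, -1.7]
gripper_width: 0.088
t: 25.45
tcp_pos: [0.4366, -0.0812, 0.2378]
ee_rot: [0.639, 0.649, -0.289, 0.294]
wrist_force: [0.2, 0.0, 0.1]
gripper_width: 0.0879
t25.4 p [ 0.4366 -0.0812  0.2378] xyaw 1.5866 z [ 0.012 -0.751 -0.66 ] F [0.2 0.  0.1] w 0.0879 q [ 0.27  0.35  1.93 -0.86  1.28  0.69]
[ 0.4366 -0.0812  0.2378] [ 0.2652  0.3482  1.926  -0.8632  1.2812  0.6902]
```

```bash
cat > kin.py <<'E'
from h import *
from scipy.optimize import least_squares
L=[json.loads(l) for l in open("/tmp/log.jsonl")]
def fk(q,P):
    a1,d1,a2,a3,d4,l6,c=P
    B=Ro.from_euler('z',q[0])
    pitch=lambda a:Ro.from_euler('y',a)   # rotates z-up toward +x
    p=np.array([a1,0,d1])+pitch(q[1]).apply([0,0,a2])
    R=pitch(q[1]+q[2]); p=p+R.apply([a3,0,d4])
    R=R*Ro.from_euler('z',-q[3] if SG[0] else q[3])*pitch(q[4])
    p=p+R.apply([0,0,l6]); R=R*Ro.from_euler('z',(-q[5] if SG[1] else q[5])+c)
    return B.apply(p),B*R
SG=[0,0]
best=None
for s0 in(0,1):
  for s1 in (0,1):
    SG[:]=[s0,s1]
    def res(P):
        e=[]
        for q,p,r in L:
            pp,R=fk(q,P); e+=list((pp-p)*1000); e+=list((R.inv()*Ro.from_quat(r)).as_rotvec()*300)
        return np.array(e)
    for c0 in (0,1.57,3.14,-1.57):
        s=least_squares(res,[.1,.4,.4,.0,.4,.2,c0])
        if best is None or s.cost<best[0]: best=(s.cost,s.x,[s0,s1],np.abs(s.fun).max())
SG[:]=best[2];P=best[1]
json.dump([list(P),SG],open("/tmp/kin.json","w"));print(best,len(L))
lo=np.array([-2.97,-1.01,.21,-.96,.2,-2.98]);hi=np.array([2.97,2.36,2.38,4.11,2.71,2.98])
def ik(p,R,q0):
    def r(q):
        pp,RR=fk(q,P); return np.r_[(pp-p)*10,(RR.inv()*R).as_rotvec()]
    s=least_squares(r,np.clip(q0,lo+.01,hi-.01),bounds=(lo,hi)); return s.x,np.abs(s.fun).max()
if __name__=="__main__":
    q0=L[-1][0]
    for nm,p,yw in (("pick412",[.412,-.36,.03],1.33),("pick533",[.533,-.36,.03],1.76),("rack",[.472,-.1,.075],1.54),("rackhi",[.472,-.1,.12],1.54),("rack2",[.475,-.02,.075],1.54)):
        for t in (-.9,-.785,-.7,-.6,.6,.7,.785,.9):
            for q0 in ([-.6,.4,1.8,.4 if t>0 else -.6,1.2,0],):
                q,e=ik(np.array(p),rot(yw,t),q0); print(nm,t,np.round(q,2),"err %.4f"%e)
E
python3 kin.py
```

```text
(np.float64(94802.89863264048), array([0.0002, 0.251 , 0.6107, 0.1121, 0.4332, 0.3435, 1.5708]), [0, 0], np.float64(68.91635583427181)) 40
pick412 -0.9 [-0.26  0.74  1.85 -0.96  1.02  0.78] err 0.1611
pick412 -0.785 [-0.3   0.7   1.89 -0.96  0.91  0.74] err 0.1032
pick412 -0.7 [-0.33  0.67  1.92 -0.96  0.83  0.71] err 0.0606
pick412 -0.6 [-0.36  0.63  1.96 -0.96  0.74  0.67] err 0.0111
pick412 0.6 [-0.98  0.76  1.57  0.45  1.28 -0.98] err 0.0000
pick412 0.7 [-1.01  0.81  1.52  0.49  1.37 -1.01] err 0.0000
pick412 0.785 [-1.03  0.85  1.49  0.52  1.44 -1.04] err 0.0000
pick412 0.9 [-1.06  0.91  1.44  0.56  1.54 -1.06] err 0.0000
pick533 -0.9 [-0.27  0.7   1.77 -0.96  0.79  0.35] err 0.2783
pick533 -0.785 [-0.3   0.68  1.8  -0.96  0.71  0.32] err 0.1963
pick533 -0.7 [-0.32  0.66  1.82 -0.96  0.66  0.29] err 0.1324
pick533 -0.6 [-0.35  0.65  1.85 -0.96  0.6   0.27] err 0.0544
pick533 0.6 [-0.77  0.9   1.21  0.33  1.54 -1.05] err 0.0000
pick533 0.7 [-0.79  0.95  1.15  0.37  1.65 -1.06] err 0.0000
pick533 0.785 [-0.8   0.99  1.1   0.4   1.74 -1.07] err 0.0000
pick533 0.9 [-0.82  1.05  1.03
[... 770 characters left out ...]
53  1.79  0.55  1.22 -0.83] err 0.0000
rackhi 0.7 [-0.6   0.57  1.76  0.6   1.29 -0.89] err 0.0000
rackhi 0.785 [-0.64  0.61  1.75  0.64  1.35 -0.94] err 0.0000
rackhi 0.9 [-0.67  0.67  1.72  0.69  1.43 -0.99] err 0.0000
rack2 -0.9 [ 0.48  0.71  1.85 -0.81  1.25  1.04] err 0.0000
rack2 -0.785 [ 0.43  0.65  1.87 -0.76  1.17  0.97] err 0.0000
rack2 -0.7 [ 0.4   0.61  1.88 -0.72  1.1   0.91] err 0.0000
rack2 -0.6 [ 0.35  0.57  1.9  -0.66  1.03  0.83] err 0.0000
rack2 0.6 [-0.43  0.57  1.89  0.65  1.04 -0.83] err 0.0000
rack2 0.7 [-0.48  0.61  1.87  0.7   1.12 -0.91] err 0.0000
rack2 0.785 [-0.51  0.66  1.86  0.74  1.18 -0.97] err 0.0000
rack2 0.9 [-0.55  0.72  1.84  0.79  1.27 -1.04] err 0.0000
```

```bash
cat > k2.py <<'E'
from kin import *
for i,(q,p,r) in enumerate(L):
    pp,R=fk(q,P); e=(R.inv()*Ro.from_quat(r)).as_rotvec(); d=(pp-p)*1000
    if np.abs(d).max()>6 or np.abs(e).max()>.02: print(i,np.round(d,1),np.round(e,3),np.round(q,2))
E
python3 k2.py | tail -42 | grep -v pick | cut -c1-120
```

```text
(np.float64(94802.89863264048), array([0.0002, 0.251 , 0.6107, 0.1121, 0.4332, 0.3435, 1.5708]), [0, 0], np.float64(68.9
0 [-67.9 -11.9   0.1] [-0.  0. -0.] [-1.39  0.36  1.51  0.    1.27 -0.12]
1 [-67.9 -11.9   0.1] [-0.  0. -0.] [-1.39  0.36  1.51  0.    1.27 -0.12]
2 [-67.9 -11.9   0.1] [-0.  0. -0.] [-1.39  0.36  1.51  0.    1.27 -0.12]
3 [-44.1 -52.9   0.2] [-0.  0.  0.] [-0.69  0.21  1.78  0.    1.15 -0.45]
4 [-41.6 -54.9   0.3] [-0.  0.  0.] [-0.65  0.52  1.96  0.    0.66 -0.4 ]
5 [-41.5 -55.    0.2] [-0.  0.  0.] [-0.64  0.34  1.89  0.    0.91 -0.4 ]
6 [-41.5 -55.    0.2] [-0.  0.  0.] [-0.64  0.34  1.89  0.    0.91 -0.4 ]
7 [ -1.  -68.9   0.2] [0. 0. 0.] [-0.01  0.24  1.81  0.    1.09  1.31]
8 [ -1.5 -68.9   0.3] [0. 0. 0.] [-0.02  0.4   1.88  0.    0.87  1.56]
9 [ -1.6 -68.9   0.3] [0. 0. 0.] [-0.02  0.4   1.88  0.    0.87  1.56]
10 [ -0.8 -68.9   0.3] [ 0. -0.  0.] [-0.01  0.48  1.92  0.    0.74  1.57]
11 [ -0.7 -68.9   0.3] [0. 0. 0.] [-0.01  0.48  1.92  0.    0.74  1.57]
12 [ -0.6 -68.9   0.3] [ 0. -0. -0.] [-0.01  0.51  1.93  0.    0.71  1.57]
13 [ -0.8 -68.9   0.2] [ 0
[... 1196 characters left out ...]
[0.26 0.42 2.02 0.   0.7  0.25]
31 [ 17.2 -66.7   0.1] [-0.  0.  0.] [0.26 0.13 1.81 0.   1.19 0.25]
32 [ -0.7 -68.9   0.2] [-0.  0. -0.] [-0.01  0.41  1.68  0.    1.06 -0.02]
33 [ -0.7 -68.9   0.2] [-0.  0.  0.] [-0.01  0.41  1.68  0.    1.06 -0.02]
34 [ -1.1 -68.9   0.2] [-0.  0.  0.] [-0.01  0.21  1.88  0.    1.05 -0.02]
35 [ -0.6 -68.9   0.3] [-0.  0. -0.] [-0.01  0.37  2.03  0.    0.75 -0.02]
36 [ -0.7 -68.9   0.3] [-0.  0.  0.] [-0.01  0.41  2.04  0.    0.69 -0.02]
37 [-24.2 -64.5   0.1] [-0.  0.  0.] [-0.36  0.14  1.83 -0.    1.16 -0.36]
38 [-47.  -60.4  -3.5] [-0.  0. -0.] [-0.75  0.38  1.74  0.49  1.55 -0.9 ]
39 [ 17.7 -54.7  -5.1] [-0.  0. -0.] [ 0.27  0.35  1.93 -0.86  1.28  0.69]
```

```bash
sed -i 's/a1,d1,a2,a3,d4,l6,c=P/a1,d1,a2,a3,d4,l6,c,oy,wy=P/; s/\[a1,0,d1\]/[a1,oy,d1]/; s/p=p+R.apply(\[0,0,l6\])/p=p+R.apply([0,wy,l6])/; s/.2,c0\]/.2,c0,0,0]/' kin.py; python3 kin.py
```

```text
(np.float64(1.0891347588595784e-24), array([ 0.    ,  0.2665,  0.6111,  0.1122,  0.4336,  0.3593,  1.5708,
        0.0689, -0.    ]), [0, 0], np.float64(4.440892098500626e-13)) 40
pick412 -0.9 [-0.39  0.74  1.83 -0.96  0.97  0.67] err 0.1919
pick412 -0.785 [-0.43  0.69  1.88 -0.96  0.86  0.62] err 0.1304
pick412 -0.7 [-0.46  0.66  1.91 -0.96  0.79  0.59] err 0.0859
pick412 -0.6 [-0.5   0.63  1.95 -0.96  0.7   0.55] err 0.0368
pick412 0.6 [-1.1   0.77  1.56  0.39  1.31 -1.06] err 0.0000
pick412 0.7 [-1.12  0.82  1.52  0.43  1.4  -1.09] err 0.0000
pick412 0.785 [-1.14  0.86  1.48  0.45  1.48 -1.11] err 0.0000
pick412 0.9 [-1.17  0.92  1.42  0.49  1.58 -1.13] err 0.0000
pick533 -0.9 [-0.4   0.69  1.78 -0.96  0.71  0.24] err 0.3148
pick533 -0.785 [-0.43  0.67  1.81 -0.96  0.64  0.21] err 0.2256
pick533 -0.7 [-0.45  0.65  1.83 -0.96  0.59  0.19] err 0.1567
pick533 -0.6 [-0.47  0.64  1.86 -0.96  0.53  0.17] err 0.0733
pick533 0.6 [-0.86  0.9   1.2   0.28  1.57 -1.13] err 0.0000
pick533 0.7 [-0.88  0.96  1.13  0.32  1.68 -1.14] err 0.0000
pick533 0.785 [-0.89  1.    1.08  0.35  1.77 -1.14] 
[... 811 characters left out ...]
53  1.79  0.48  1.26 -0.92] err 0.0000
rackhi 0.7 [-0.74  0.58  1.76  0.53  1.34 -0.98] err 0.0000
rackhi 0.785 [-0.77  0.62  1.74  0.56  1.4  -1.02] err 0.0000
rackhi 0.9 [-0.8   0.69  1.72  0.6   1.48 -1.07] err 0.0000
rack2 -0.9 [ 0.37  0.73  1.85 -0.88  1.2   1.01] err 0.0000
rack2 -0.785 [ 0.32  0.66  1.87 -0.83  1.12  0.93] err 0.0000
rack2 -0.7 [ 0.28  0.62  1.89 -0.78  1.05  0.86] err 0.0000
rack2 -0.6 [ 0.23  0.57  1.9  -0.72  0.98  0.76] err 0.0000
rack2 0.6 [-0.58  0.57  1.89  0.57  1.09 -0.92] err 0.0000
rack2 0.7 [-0.62  0.62  1.88  0.62  1.17 -1.  ] err 0.0000
rack2 0.785 [-0.66  0.66  1.86  0.65  1.23 -1.05] err 0.0000
rack2 0.9 [-0.7   0.73  1.83  0.69  1.31 -1.11] err 0.0000
```

```bash
python3 - <<'E'
from h import *
f=grab_frame("top")
for o in houses(f): print(np.round(o,1))
gomulti([([.42,-.3,.2],rot(1.33,0)),([.4061,-.3615,.15],rot(1.33,.87))])
E
```

```text
[ 412.3 -338.7   76.3  412.4 -338.7   82.5   51.9  431.8  222.9]
[ 533.3 -337.4  101.2  533.5 -337.6   83.4   51.8  429.6  189.8]
t25.5 p [ 0.4369 -0.0819  0.2383] xyaw 1.5840 z [ 0.011 -0.75  -0.661] F [-0.4  0.4  0.8] w 0.0880 q [ 0.26  0.35  1.93 -0.86  1.28  0.69]
ROW [-0.1153, -0.02, 0.1887] [0.1092, 0.8437, 0.2392] n 6.0
ROW [-0.1183, -0.0349, 0.2678] [-0.0019, 1.7081, 0.2893] n 6.0
```

```bash
python3 -m pendant '[[-0.115,-0.02,0.189,0.109,0.844,0.239,0],[-0.115,-0.02,0.189,0.109,0.844,0.239,0],[-0.115,-0.02,0.189,0.109,0.844,0.239,0],[-0.115,-0.02,0.189,0.109,0.844,0.239,0],[-0.115,-0.02,0.189,0.109,0.844,0.239,0],[-0.115,-0.02,0.189,0.109,0.844,0.239,0],[-0.115,-0.02,0.189,0.109,0.844,0.239,0],[-0.115,-0.02,0.189,0.109,0.844,0.239,0]]'; python3 - <<'E'
from h import *
gomulti([([.4061,-.3615,.15],rot(1.33,.87))])
E
```

```text
t: 26.3
tcp_pos: [0.4188, -0.3067, 0.202]
ee_rot: [0.791, 0.612, 0.001, 0.003]
wrist_force: [0.3, -0.7, -0.1]
gripper_width: 0.088
t26.3 p [ 0.4188 -0.3067  0.202 ] xyaw 1.3181 z [ 0.005 -0.004 -1.   ] F [ 0.3 -0.7 -0.1] w 0.0880 q [-0.77  0.29  1.74  0.    1.11 -0.51]
ROW [-0.0561, 0.0011, 0.0522] [0.0103, 0.8729, -0.0087] n 6.0
```

```bash
python3 -m pendant '[[-0.056,0.001,0.052,0.01,0.873,-0.009,0],[-0.056,0.001,0.052,0.01,0.873,-0.009,0],[-0.056,0.001,0.052,0.01,0.873,-0.009,0],[-0.056,0.001,0.052,0.01,0.873,-0.009,0],[-0.056,0.001,0.052,0.01,0.873,-0.009,0],[-0.056,0.001,0.052,0.01,0.873,-0.009,0],[-0.056,0.001,0.052,0.01,0.873,-0.009,0],[-0.056,0.001,0.052,0.01,0.873,-0.009,0]]'; python3 - <<'E'
from h import *
gomulti([([.4061,-.3615,.06],rot(1.33,.87)),([.4061,-.3615,.024],rot(1.33,.87))])
E
```

```text
t: 27.1
tcp_pos: [0.4061, -0.3558, 0.1475]
ee_rot: [0.713, 0.561, 0.328, -0.264]
wrist_force: [0.1, 0.4, -0.1]
gripper_width: 0.0881
t27.1 p [ 0.4061 -0.3558  0.1475] xyaw 1.3290 z [ 0.171  0.744 -0.646] F [ 0.1  0.4 -0.1] w 0.0881 q [-1.16  0.74  1.43  0.47  1.72 -1.04]
ROW [-0.0704, 0.002, 0.0523] [-0.0111, 0.002, -0.0006] n 2.0
ROW [-0.0978, 0.0023, 0.0756] [-0.0111, 0.002, -0.0006] n 1.0
```

```bash
python3 -m pendant '[[-0.0425,0.002,0.029,-0.011,0.002,0,0],[-0.0704,0.002,0.0523,-0.011,0.002,0,0],[-0.0704,0.002,0.0523,-0.011,0.002,0,0],[-0.0704,0.002,0.0523,-0.011,0.002,0,0]]'; python3 - <<'E'
from h import *
gomulti([([.4061,-.3615,.024],rot(1.33,.87))])
f=grab_frame("side");crop(f,320,130,400,210,7,"pics/s20.png")
E
```

```text
t: 27.5
tcp_pos: [0.4069, -0.3611, 0.0622]
ee_rot: [0.713, 0.56, 0.333, -0.26]
wrist_force: [-0.4, 0.4, 0.7]
gripper_width: 0.0879
t27.5 p [ 0.4069 -0.3611  0.0622] xyaw 1.3321 z [ 0.183  0.744 -0.643] F [-0.4  0.4  0.7] w 0.0879 q [-1.17  0.86  1.44  0.48  1.6  -1.11]
ROW [-0.0296, -0.0007, 0.0242] [0.0005, -0.0022, 0.0013] n 1.0
```

View pics/s20.png

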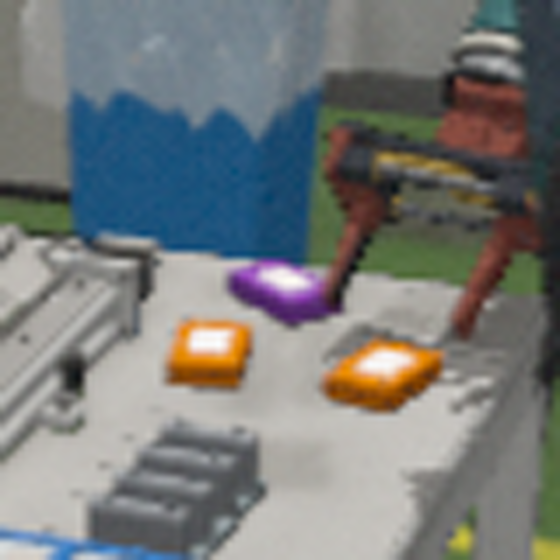

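```bash
python3 -m pendant '[[-0.016,-0.0007,0.013,0,0,0,0],[-0.0296,-0.0007,0.0242,0,0,0,0],[-0.0296,-0.0007,0.0242,0,0,0,0],[-0.0296,-0.0007,0.0242,0,0,0,0]]'; python3 - <<'E'
from h import *
gomulti([([.4061,-.3615,.024],rot(1.33,.87))])
E
```

```text
t: 27.95
tcp_pos: [0.4061, -0.363, 0.0223]
ee_rot: [0.713, 0.558, 0.334, -0.26]
wrist_force: [1.6, -0.2, 5.8]
gripper_width: 0.088
t27.9 p [ 0.4061 -0.363   0.0223] xyaw 1.3303 z [ 0.187  0.744 -0.641] F [ 1.6 -0.2  5.8] w 0.0880 q [-1.17  0.92  1.44  0.48  1.55 -1.14]
ROW [0.0022, -0.0003, -0.0] [0.0038, -0.0046, 0.0002] n 1.0
```

```bash
python3 -m pendant '[[0.002,0,-0.001,0,0,0,0],[0.002,0,-0.001,0,0,0,0],[0.002,0,-0.001,0,0,0,1],[0.002,0,-0.001,0,0,0,1],[0.002,0,-0.001,0,0,0,1],[0.002,0,-0.001,0,0,0,1],[0.002,0,-0.001,0,0,0,1],[0.002,0,-0.001,0,0,0,1]]';python3 -m pendant '[[0,0,0,0,0,0,1],[0,0,0,0,0,0,1],[0,0,0,0,0,0,1]]'; python3 - <<'E'
from h import *
gomulti([([.4061,-.361,.12],rot(1.33,.87))])
E
```

```text
t: 28.75
tcp_pos: [0.4056, -0.3621, 0.0241]
ee_rot: [0.713, 0.559, 0.334, -0.26]
wrist_force: [0.1, 0.4, -0.8]
gripper_width: 0.0494
t: 29.05
tcp_pos: [0.4056, -0.3621, 0.0241]
ee_rot: [0.713, 0.559, 0.334, -0.26]
wrist_force: [-0.1, 0.6, -0.7]
gripper_width: 0.0498
t29.1 p [ 0.4056 -0.3621  0.0241] xyaw 1.3300 z [ 0.185  0.744 -0.642] F [-0.1  0.6 -0.7] w 0.0498 q [-1.17  0.91  1.44  0.48  1.55 -1.13]
ROW [0.0743, 0.0003, -0.0606] [0.0022, -0.0037, -0.0] n 2.0
```

```bash
python3 -m pendant '[[0.02,0,-0.016,0,0,0,1],[0.045,0,-0.037,0,0,0,1],[0.0743,0,-0.0606,0,0,0,1],[0.0743,0,-0.0606,0,0,0,1],[0.0743,0,-0.0606,0,0,0,1]]'; python3 - <<'E'
from h import *
gomulti([([.44,-.2,.22],rot(1.45,.1)),([.473,-.055,.16],rot(1.536,-.7))])
f=grab_frame("side");crop(f,320,130,400,210,7,"pics/s21.png")
E
```

```text
t: 29.55
tcp_pos: [0.4058, -0.3613, 0.1203]
ee_rot: [0.714, 0.559, 0.333, -0.259]
wrist_force: [0.5, -0.3, -1.6]
gripper_width: 0.0497
t29.6 p [ 0.4058 -0.3613  0.1203] xyaw 1.3313 z [ 0.185  0.743 -0.644] F [ 0.5 -0.3 -1.6] w 0.0497 q [-1.17  0.78  1.43  0.48  1.68 -1.07]
ROW [0.1824, -0.0053, 0.062] [0.0603, -0.7704, -0.109] n 6.0
ROW [0.2322, -0.0082, 0.2144] [0.0223, -1.5651, -0.2293] n 6.0
```

View pics/s21.png

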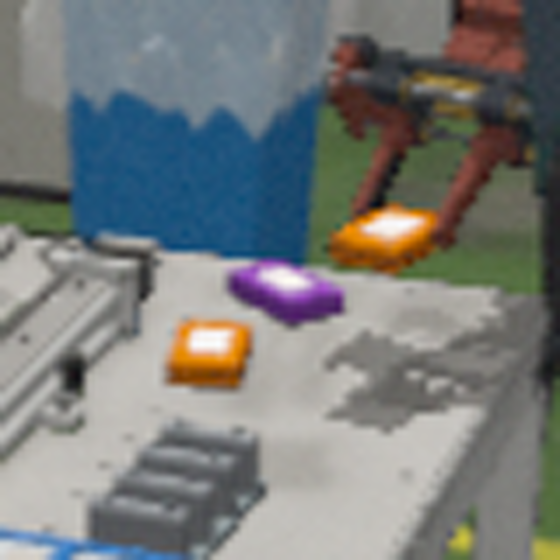

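Held level. Rotate through the intermediate pose.

```bash
python3 -m pendant '[[0.08,0,-0.06,0,0,0,1],[0.182,-0.005,0.062,0.06,-0.77,-0.109,1],[0.182,-0.005,0.062,0.06,-0.77,-0.109,1],[0.182,-0.005,0.062,0.06,-0.77,-0.109,1],[0.182,-0.005,0.062,0.06,-0.77,-0.109,1],[0.182,-0.005,0.062,0.06,-0.77,-0.109,1],[0.182,-0.005,0.062,0.06,-0.77,-0.109,1],[0.182,-0.005,0.062,0.06,-0.77,-0.109,1]]'; python3 - <<'E'
from h import *
gomulti([([.473,-.055,.18],rot(1.536,-.7))])
E
```

```text
t: 30.4
tcp_pos: [0.4398, -0.1983, 0.219]
ee_rot: [0.747, 0.663, 0.038, -0.036]
wrist_force: [-0.1, -0.3, -1.2]
gripper_width: 0.05
t30.4 p [ 0.4398 -0.1983  0.219 ] xyaw 1.4526 z [ 0.01   0.104 -0.994] F [-0.1 -0.3 -1.2] w 0.0500 q [-0.63  0.24  1.77  0.1   1.19 -0.56]
ROW [0.1414, 0.0162, 0.054] [-0.0275, -0.8046, -0.081] n 6.0
```

```bash
python3 -m pendant '[[0.141,0.016,0.04,-0.028,-0.805,-0.081,1],[0.141,0.016,0.054,-0.028,-0.805,-0.081,1],[0.141,0.016,0.054,-0.028,-0.805,-0.081,1],[0.141,0.016,0.054,-0.028,-0.805,-0.081,1],[0.141,0.016,0.054,-0.028,-0.805,-0.081,1],[0.141,0.016,0.054,-0.028,-0.805,-0.081,1],[0.141,0.016,0.054,-0.028,-0.805,-0.081,1],[0.141,0.016,0.054,-0.028,-0.805,-0.081,1]]'; python3 - <<'E'
from h import *
gomulti([([.473,-.0546,.125],rot(1.536,-.7))])
f=grab_frame("side");crop(f,290,150,370,220,8,"pics/s22.png")
f=grab_frame("top");crop(f,320,180,400,230,8,"pics/t22.png")
E
```

```text
t: 31.2
tcp_pos: [0.4728, -0.0576, 0.178]
ee_rot: [0.676, 0.652, -0.249, 0.236]
wrist_force: [-0.3, -0.5, -1.4]
gripper_width: 0.0494
t31.2 p [ 0.4728 -0.0576  0.178 ] xyaw 1.5358 z [-0.029 -0.645 -0.764] F [-0.3 -0.5 -1.4] w 0.0494 q [ 0.21  0.43  1.86 -0.74  1.18  0.65]
ROW [0.0365, 0.0004, 0.0385] [-0.0065, 0.0014, -0.0001] n 2.0
```

View pics/s22.png

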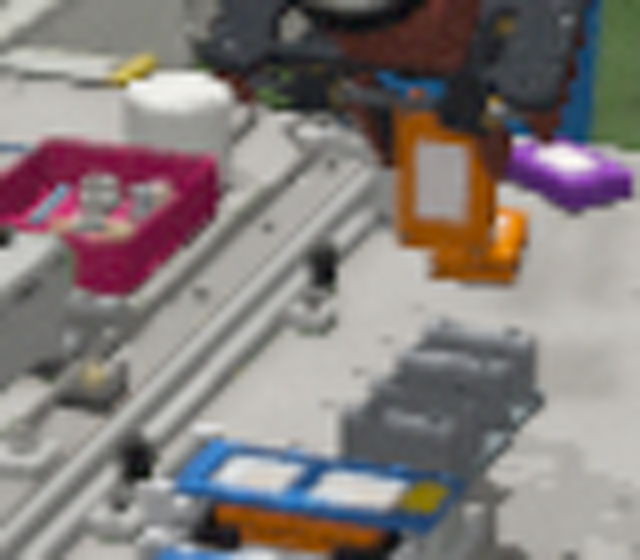

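View pics/t22.png

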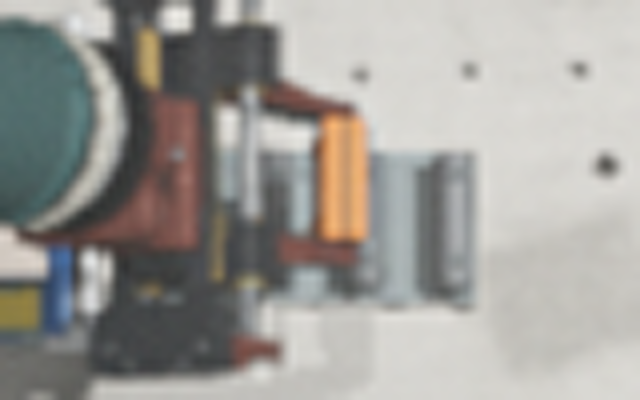

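```bash
python3 - <<'E'
from h import *
f=grab_frame("top")
for o in houses(f,z=.185): print(np.round(o,1))
gomulti([([.473,-.0546,.120],rot(1.536,-.7))])
E
```

```text
[472.  -74.7 176.5 472.7 -74.9  54.8  21.6 362.3 201.8]
[ 506.1 -296.5  101.2  506.4 -296.7   75.    46.6  429.6  189.8]
t31.4 p [ 0.4736 -0.0588  0.1804] xyaw 1.5279 z [-0.026 -0.644 -0.765] F [-0.   0.2 -1.3] w 0.0496 q [ 0.21  0.43  1.86 -0.74  1.18  0.66]
ROW [0.0421, -0.0009, 0.0435] [-0.0033, 0.0005, -0.0062] n 2.0
```

```bash
python3 -m pendant '[[0.02,-0.001,0.02,0,0,0,1],[0.0415,-0.001,0.043,0,0,-0.006,1],[0.0415,-0.001,0.043,0,0,-0.006,1],[0.0415,-0.001,0.043,0,0,-0.006,1],[0.0415,-0.001,0.043,0,0,-0.006,1]]'; python3 - <<'E'
from h import *
f=grab_frame("top")
for o in houses(f,z=.128): print(np.round(o,1))
gomulti([([.473,-.0555,.09],rot(1.536,-.7)),([.473,-.0555,.0755],rot(1.536,-.7))])
f=grab_frame("side");crop(f,290,150,370,220,8,"pics/s23.png")
E
```

```text
t: 31.85
tcp_pos: [0.4737, -0.0541, 0.1225]
ee_rot: [0.675, 0.652, -0.247, 0.239]
wrist_force: [0.8, -0.3, -0.8]
gripper_width: 0.05
[472.  -70.1 176.5 473.  -70.5  56.3  23.6 359.4 204.1]
[ 515.  -309.8  101.2  515.2 -309.9   77.8   48.3  429.6  189.8]
t31.9 p [ 0.4738 -0.0538  0.1224] xyaw 1.5357 z [-0.021 -0.646 -0.763] F [ 0.5  0.5 -0.7] w 0.0498 q [ 0.22  0.52  1.89 -0.78  1.09  0.76]
ROW [0.0197, -0.0008, 0.0259] [0.0011, 0.0022, -0.0002] n 1.0
ROW [0.029, -0.0008, 0.0369] [0.0011, 0.0022, -0.0002] n 1.0
```

View pics/s23.png

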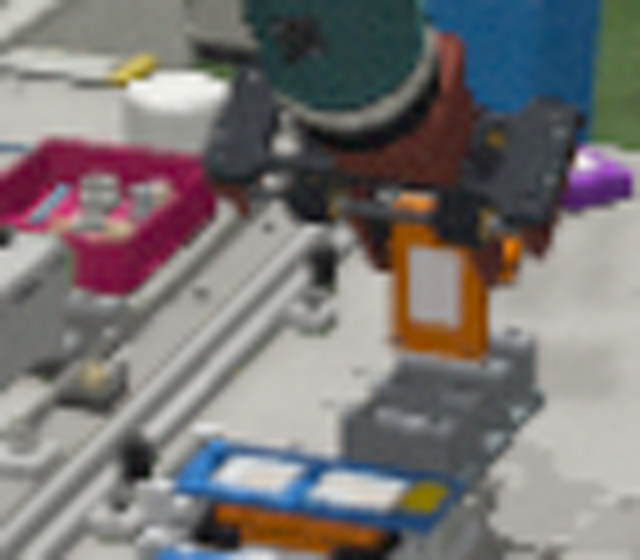

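```bash
python3 -m pendant '[[0.01,-0.001,0.013,0,0,0,1],[0.0195,-0.001,0.026,0,0,0,1],[0.0195,-0.001,0.026,0,0,0,1]]'; python3 -m pendant '[[0.005,0,0.006,0,0,0,1],[0.0085,0,0.01,0,0,0,1],[0.0085,0,0.01,0,0,0,1]]'; python3 - <<'E'
from h import *
gomulti([([.473,-.0555,.0755],rot(1.536,-.7))])
f=grab_frame("side");crop(f,290,150,370,220,8,"pics/s24.png")
E
```

```text
t: 32.25
tcp_pos: [0.4719, -0.0562, 0.0886]
ee_rot: [0.674, 0.653, -0.249, 0.239]
wrist_force: [1.3, -8.2, -4.3]
gripper_width: 0.0493
t: 32.55
tcp_pos: [0.4715, -0.0564, 0.0761]
ee_rot: [0.674, 0.653, -0.249, 0.239]
wrist_force: [1.2, -9.1, -4.7]
gripper_width: 0.0495
t32.5 p [ 0.4715 -0.0564  0.0761] xyaw 1.5395 z [-0.024 -0.648 -0.761] F [ 1.2 -9.1 -4.7] w 0.0495 q [ 0.22  0.61  1.92 -0.83  1.01  0.85]
ROW [0.0011, 0.0014, -0.0002] [-0.001, 0.0053, 0.0027] n 1.0
```

View pics/s24.png

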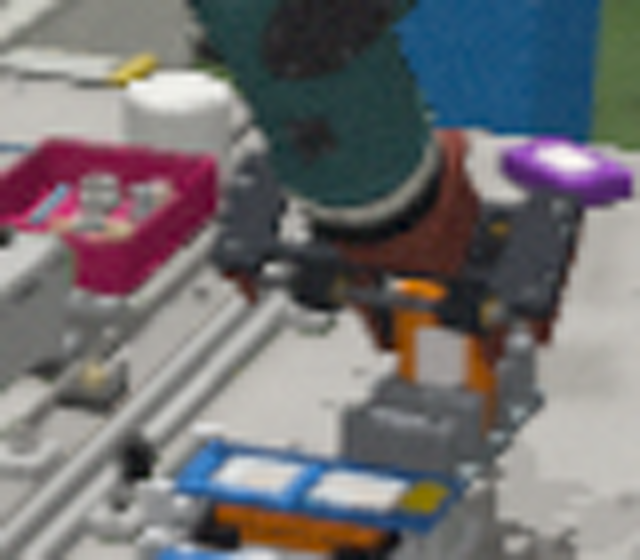

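```bash
python3 -m pendant '[[-0.0015,0,0.0013,0,0,0,1],[-0.0015,0,0.0013,0,0,0,1]]'
```

```text
t: 32.8
tcp_pos: [0.4721, -0.0572, 0.0757]
ee_rot: [0.675, 0.653, -0.247, 0.239]
wrist_force: [-0.9, 0.0, -1.5]
gripper_width: 0.0501
```

```bash
python3 -m pendant '[[0.001,0,0.0011,0,0,0,1],[0.001,0,0.0011,0,0,0,1],[0.001,0,0.0011,0,0,0,0],[0.001,0,0.0011,0,0,0,0],[0.001,0,0.0011,0,0,0,0],[0.001,0,0.0011,0,0,0,0],[0.001,0,0.0011,0,0,0,0],[0.001,0,0.0011,0,0,0,0]]'; python3 -m pendant '[[0,0,-0.03,0,0,0,0],[0,0,-0.07,0,0,0,0],[0,0,-0.12,0,0,0,0],[0,0,-0.16,0,0,0,0],[0,0,-0.16,0,0,0,0]]'; python3 - <<'E'
from h import *
st()
f=grab_frame("side");crop(f,290,150,370,220,8,"pics/s25.png")
f=grab_frame("top")
for o in houses(f): print(np.round(o,1))
E
```

```text
t: 33.6
tcp_pos: [0.4718, -0.0572, 0.0738]
ee_rot: [0.675, 0.653, -0.248, 0.239]
wrist_force: [-0.4, -0.3, 0.5]
gripper_width: 0.0873
t: 34.1
tcp_pos: [0.4783, 0.0495, 0.1993]
ee_rot: [0.675, 0.653, -0.244, 0.241]
wrist_force: [0.3, 0.5, 0.0]
gripper_width: 0.0878
t34.1 p [0.4783 0.0495 0.1993] xyaw 1.5354 z [-0.015 -0.643 -0.765] F [0.3 0.5 0. ] w 0.0878 q [ 0.4   0.45  1.74 -0.65  1.34  0.71]
[476.9 -81.6 178.  476.2 -81.8  58.7  23.6 359.8 206.9]
[ 533.3 -337.4  101.2  533.5 -337.6   83.4   51.8  429.6  189.8]
```

View pics/s25.png

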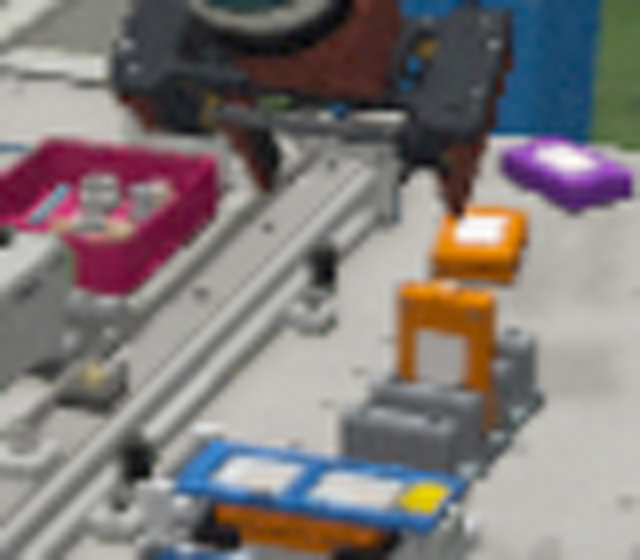

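```bash
python3 - <<'E'
from h import *
gomulti([([.46,-.22,.25],rot(1.65,0.1)),([.5383,-.3605,.15],rot(1.766,.87))])
E
```

```text
t34.2 p [0.4756 0.0466 0.1961] xyaw 1.5390 z [-0.021 -0.646 -0.763] F [-0.4 -0.1 -0.7] w 0.0880 q [ 0.4   0.45  1.74 -0.65  1.34  0.71]
ROW [-0.2386, -0.0071, 0.1313] [-0.0341, 0.8014, -0.109] n 6.0
ROW [-0.2793, 0.0756, 0.2967] [0.0209, 1.5648, -0.2514] n 6.0
```

```bash
python3 -m pendant '[[-0.239,-0.007,0.131,-0.034,0.801,-0.109,0],[-0.239,-0.007,0.131,-0.034,0.801,-0.109,0],[-0.239,-0.007,0.131,-0.034,0.801,-0.109,0],[-0.239,-0.007,0.131,-0.034,0.801,-0.109,0],[-0.239,-0.007,0.131,-0.034,0.801,-0.109,0],[-0.239,-0.007,0.131,-0.034,0.801,-0.109,0],[-0.239,-0.007,0.131,-0.034,0.801,-0.109,0],[-0.239,-0.007,0.131,-0.034,0.801,-0.109,0]]'; python3 - <<'E'
from h import *
gomulti([([.5383,-.3605,.15],rot(1.766,.87))])
f=grab_frame("top")
for o in houses(f): print(np.round(o,1))
E
```

```text
t: 35.0
tcp_pos: [0.4582, -0.2287, 0.2495]
ee_rot: [0.682, 0.73, 0.033, -0.037]
wrist_force: [-0.3, -0.3, -0.4]
gripper_width: 0.0881
t35.0 p [ 0.4582 -0.2287  0.2495] xyaw 1.6378 z [-0.008  0.098 -0.995] F [-0.3 -0.3 -0.4] w 0.0881 q [-0.65  0.26  1.65  0.08  1.3  -0.74]
ROW [-0.146, 0.0713, 0.0854] [0.0597, 0.7702, -0.117] n 6.0
[476.6 -81.2 176.6 476.2 -81.6  59.1  24.1 359.7 207. ]
```

```bash
python3 -m pendant '[[-0.146,0.071,0.04,0.06,0.77,-0.117,0],[-0.146,0.071,0.085,0.06,0.77,-0.117,0],[-0.146,0.071,0.085,0.06,0.77,-0.117,0],[-0.146,0.071,0.085,0.06,0.77,-0.117,0],[-0.146,0.071,0.085,0.06,0.77,-0.117,0],[-0.146,0.071,0.085,0.06,0.77,-0.117,0],[-0.146,0.071,0.085,0.06,0.77,-0.117,0],[-0.146,0.071,0.085,0.06,0.77,-0.117,0]]'; python3 - <<'E'
from h import *
R=rot(1.766,.87)
gomulti([([.5383,-.3605,.1],R),([.5383,-.3605,.06],R),([.5383,-.3605,.0245],R)])
f=grab_frame("side");crop(f,320,130,400,210,7,"pics/s26.png")
for o in houses(grab_frame("top")): print(np.round(o,1))
E
```

```text
t: 35.85
tcp_pos: [0.5413, -0.3496, 0.1522]
ee_rot: [0.572, 0.704, 0.265, -0.327]
wrist_force: [-0.2, -0.3, 0.9]
gripper_width: 0.0876
t35.9 p [ 0.5413 -0.3496  0.1522] xyaw 1.7774 z [-0.158  0.747 -0.646] F [-0.2 -0.3  0.9] w 0.0876 q [-0.88  0.92  0.99  0.4   2.   -1.07]
ROW [-0.0463, -0.0051, 0.0261] [-0.01, 0.0021, 0.0073] n 2.0
ROW [-0.0768, -0.0051, 0.052] [-0.01, 0.0021, 0.0073] n 1.0
ROW [-0.1039, -0.0051, 0.0749] [-0.01, 0.0021, 0.0073] n 1.0
[476.5 -81.3 177.9 476.2 -81.4  58.7  24.4 359.7 207. ]
```

View pics/s26.png

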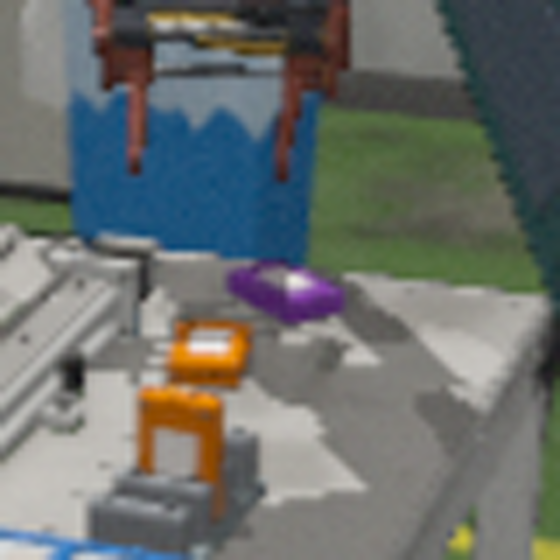

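```bash
python3 -m pendant '[[-0.046,-0.005,0.026,-0.01,0,0.007,0],[-0.077,-0.005,0.052,-0.01,0,0.007,0],[-0.077,-0.005,0.052,-0.01,0,0.007,0],[-0.077,-0.005,0.052,-0.01,0,0.007,0]]'; python3 - <<'E'
from h import *
R=rot(1.766,.87)
gomulti([([.5383,-.3605,.04],R),([.5383,-.3605,.0245],R)])
f=grab_frame("side");crop(f,320,130,400,210,7,"pics/s27.png")
E
```

```text
t: 36.35
tcp_pos: [0.5383, -0.3612, 0.0611]
ee_rot: [0.576, 0.701, 0.268, -0.325]
wrist_force: [-0.9, 0.3, 1.2]
gripper_width: 0.0879
t36.4 p [ 0.5383 -0.3612  0.0611] xyaw 1.7671 z [-0.147  0.75  -0.645] F [-0.9  0.3  1.2] w 0.0879 q [-0.9   1.02  1.    0.38  1.9  -1.12]
ROW [-0.0157, 0.0001, 0.0142] [0.0009, -0.0002, 0.0007] n 1.0
ROW [-0.0275, 0.0001, 0.0242] [0.0009, -0.0002, 0.0007] n 1.0
```

View pics/s27.png

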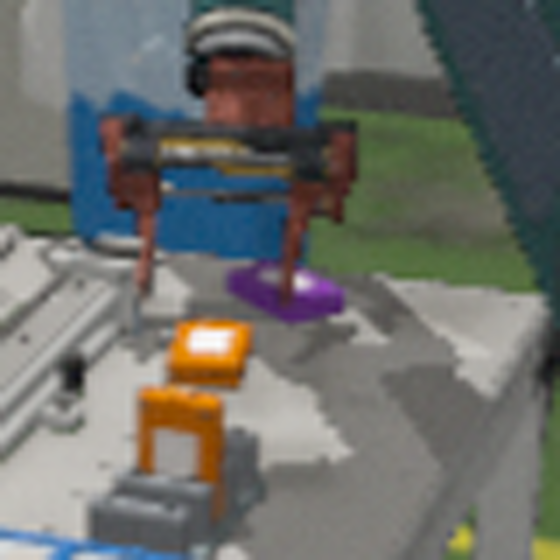

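```bash
python3 - <<'E'
from h import *
f=dict(np.load("/tmp/top0.npz"));D=f["depth"];K=f["intrinsics"]
u,v=np.meshgrid(np.arange(640),np.arange(400));P=np.stack([(u-K[0,2])/K[0,0]*D,(v-K[1,2])/K[1,1]*D,D],-1)@f["pose"][:3,:3].T+f["pose"][:3,3]
ys=np.arange(-.25,-.62,-.02); print("     ",*["%4d"%(1000*y) for y in ys])
for x0 in np.arange(.50,.72,.01):
    print("%.2f"%x0,end="  ")
    for y0 in ys:
        m=(abs(P[...,0]-x0)<.005)&(abs(P[...,1]-y0)<.01)&(D>0)
        print("%4d"%(1000*np.median(P[...,2][m])) if m.any() else "  --",end=" ")
    print()
E
```

```text
-250 -270 -290 -310 -330 -350 -370 -390 -410 -430 -450 -470 -490 -510 -530 -550 -570 -590 -610
0.50    16    4    2    6    0    0    1    3    0   10   20   18   13    0    0    1   --   --   -- 
0.51    20   17    0   15   17   15    0    2    2    4   18   18   19    1    3    0   --   --   -- 
0.52    18   16    0   19   17   17   19    1    2    1   16   16   16    0    0    0   --   --   -- 
0.53    18   19    0   19   19   17   17    0    0    1   13   19   20   15    0    0   --   --   -- 
0.54    18   18    7   17   17   20   19    0   -2    1    0   16   19    8    2    0   --   --   -- 
0.55     4    2    1   16   19   18   16    2    0   -1   -1   12   18    1    0    1   --   --   -- 
0.56    -3    0    3    0    6   14   16    0    0    1    3    2    0    2   -4    0   --   --   -- 
0.57     3   -1    2    0    0    1    0    1   -1   -3    1    0    1    1    0   -2   --   --   -- 
0.58     1    0    0    0    0    0    1    0    0   -1    0   -2    0    0    0    1   --   --   -- 
0.59     2    1    1    0    0   10    3    0   -2    0    1    1    0    0    0    0  
[... 537 characters left out ...]
 16   12   16   14   49   56    8    2    3    1    0    0    0    2    0   --   --   -- 
0.66    17   13   17   15   11    3    5    1    0    1    0    9   10    2    2   -1   --   --   -- 
0.67     0    1    2    0    1    0    1    1   -1    1    0    9    7    3    5    2   --   --   -- 
0.68     0    1    0    1    0    2   -2    0    0    1    2    9   10   -2    2   -2   --   --   -- 
0.69    -2    0    1    1    2    2    3    0    1   -1    4    9    9    8    0    0   --   --   -- 
0.70     2    3    1    0    0    2    0    0    1    0    0    0    3    7    3    5   --   --   -- 
0.71    12   25   26   22   18   19    0    0    1    0    2    1    2    9    0    0   --   --   --
```

```bash
python3 - <<'E'
from h import *
R=rot(1.766,.87)
gomulti([([.53,-.36,.18],R),([.5333,-.335,.15],rot(1.766))])
E
```

```text
t36.4 p [ 0.5389 -0.362   0.062 ] xyaw 1.7687 z [-0.146  0.749 -0.646] F [-0.6  0.   0.9] w 0.0881 q [-0.9   1.02  1.    0.38  1.9  -1.12]
ROW [0.0924, -0.008, -0.0734] [0.0016, 0.0019, 0.0017] n 3.0
ROW [0.0849, -0.0, -0.0358] [0.0022, -0.8681, 0.0009] n 6.0
```

```bash
python3 -m pendant '[[0.04,-0.003,-0.03,0,0,0,0.2],[0.092,-0.008,-0.073,0,0,0,0.2],[0.085,0,-0.036,0,-0.868,0,0.2],[0.085,0,-0.036,0,-0.868,0,0.2],[0.085,0,-0.036,0,-0.868,0,0.2],[0.085,0,-0.036,0,-0.868,0,0.2],[0.085,0,-0.036,0,-0.868,0,0.2],[0.085,0,-0.036,0,-0.868,0,0.2]]';python3 -m pendant '[[0,0,0,0,0,0,0.2],[0,0,0,0,0,0,0.2],[0,0,0,0,0,0,0.2]]'; python3 - <<'E'
from h import *
R=rot(1.766)
gomulti([([.5333,-.335,.08],R),([.5333,-.335,.027],R)])
E
```

```text
t: 37.2
tcp_pos: [0.5344, -0.3353, 0.1528]
ee_rot: [0.635, 0.773, 0.0, 0.006]
wrist_force: [-0.1, 0.3, -0.1]
gripper_width: 0.0705
t: 37.5
tcp_pos: [0.5336, -0.3366, 0.1484]
ee_rot: [0.636, 0.772, 0.002, -0.0]
wrist_force: [-0.2, 0.8, -0.6]
gripper_width: 0.0704
t37.5 p [ 0.5336 -0.3366  0.1484] xyaw 1.7641 z [ 0.002  0.003 -1.   ] F [-0.2  0.8 -0.6] w 0.0704 q [-0.67  0.5   1.54  0.    1.1  -0.87]
ROW [0.0014, -0.0002, 0.0684] [0.0026, -0.0025, -0.0019] n 2.0
ROW [0.0013, -0.0003, 0.1214] [0.0026, -0.0025, -0.0019] n 2.0
```

```bash
python3 -m pendant '[[0.001,0,0.045,0,0,0,0.2],[0.001,0,0.09,0,0,0,0.2],[0.001,0,0.105,0,0,0,0.2],[0.001,0,0.121,0,0,0,0.2],[0.001,0,0.121,0,0,0,0.2],[0.001,0,0.121,0,0,0,1],[0.001,0,0.121,0,0,0,1],[0.001,0,0.121,0,0,0,1]]';python3 -m pendant '[[0,0,0,0,0,0,1],[0,0,0,0,0,0,1],[0,0,0,0,0,0,1],[0,0,-0.05,0,0,0,1],[0,0,-0.1,0,0,0,1],[0,0,-0.1,0,0,0,1]]'; python3 - <<'E'
from h import *
R=rot(1.536)
gomulti([([.42,-.28,.127],R),([.42,-.28,.03],R)])
E
```

```text
t: 38.3
tcp_pos: [0.5334, -0.3347, 0.0274]
ee_rot: [0.635, 0.772, 0.001, 0.0]
wrist_force: [-0.1, -0.0, 3.0]
gripper_width: 0.0497
t: 38.9
tcp_pos: [0.5363, -0.337, 0.1329]
ee_rot: [0.635, 0.772, 0.001, 0.005]
wrist_force: [1.6, -1.2, -1.3]
gripper_width: 0.0497
t38.9 p [ 0.5363 -0.337   0.1329] xyaw 1.7652 z [ 0.01  -0.005 -1.   ] F [ 1.6 -1.2 -1.3] w 0.0497 q [-0.67  0.51  1.56  0.    1.06 -0.87]
ROW [0.0784, -0.1031, 0.0045] [0.0094, 0.0055, 0.2292] n 3.0
ROW [0.0791, -0.104, 0.1015] [0.0094, 0.0055, 0.2292] n 2.0
```

```bash
python3 -m pendant '[[0.03,-0.04,0.004,0,0,0.1,1],[0.078,-0.103,0.004,0,0,0.229,1],[0.078,-0.103,0.004,0,0,0.229,1],[0.078,-0.103,0.004,0,0,0.229,1],[0.078,-0.103,0.05,0,0,0.229,1],[0.078,-0.103,0.085,0,0,0.229,1],[0.078,-0.103,0.095,0,0,0.229,1],[0.078,-0.103,0.095,0,0,0.229,1]]'; python3 - <<'E'
from h import *
gomulti([([.42,-.28,.0275],rot(1.536))])
E
```

```text
t: 39.7
tcp_pos: [0.416, -0.2769, 0.0298]
ee_rot: [0.719, 0.695, 0.001, -0.002]
wrist_force: [-0.6, -0.3, -0.5]
gripper_width: 0.0494
t39.7 p [ 0.416  -0.2769  0.0298] xyaw 1.5362 z [-0.002  0.005 -1.   ] F [-0.6 -0.3 -0.5] w 0.0494 q [-0.73  0.53  1.93  0.    0.69 -0.7 ]
ROW [-0.003, 0.0041, 0.0023] [-0.002, -0.0046, 0.0002] n 1.0
```

```bash
python3 -m pendant '[[0,0,0.0025,0,0,0,1],[0,0,0.0025,0,0,0,1],[0,0,0.002,0,0,0,0],[0,0,0.002,0,0,0,0],[0,0,0.002,0,0,0,0],[0,0,0.002,0,0,0,0],[0,0,-0.05,0,0,0,0],[0,0,-0.1,0,0,0,0]]'; python3 - <<'E'
from h import *
o=st()
gomulti([([.4165,-.34,.18],rot(1.536,.4))])
E
```

```text
t: 40.5
tcp_pos: [0.4151, -0.2766, 0.1287]
ee_rot: [0.719, 0.695, 0.001, -0.003]
wrist_force: [1.1, -1.9, -0.8]
gripper_width: 0.0878
t40.5 p [ 0.4151 -0.2766  0.1287] xyaw 1.5358 z [-0.004  0.006 -1.   ] F [ 1.1 -1.9 -0.8] w 0.0878 q [-0.73  0.36  1.85  0.    0.93 -0.69]
t40.5 p [ 0.4151 -0.2766  0.1287] xyaw 1.5358 z [-0.004  0.006 -1.   ] F [ 1.1 -1.9 -0.8] w 0.0878 q [-0.73  0.36  1.85  0.    0.93 -0.69]
ROW [-0.063, 0.0034, -0.0517] [-0.0036, 0.394, -0.0009] n 3.0
```

```bash
python3 -m pendant '[[-0.15,0,-0.08,0,0.1,0,0],[-0.15,0,-0.08,0,0.4,0,0],[-0.15,0,-0.08,0,0.87,0,0],[-0.15,0,-0.08,0,0.87,0,0],[-0.15,0,-0.08,0,0.87,0,0],[-0.15,0,-0.08,0,0.87,0,0],[-0.15,0,-0.08,0,0.87,0,0],[-0.15,0,-0.08,0,0.87,0,0]]'; python3 - <<'E'
from h import *
o=st()
f=grab_frame("top")
for o in houses(f): print(np.round(o,1))
cv2.imwrite("pics/t28.png",f["image"])
E
```

```text
t: 41.3
tcp_pos: [0.4107, -0.4278, 0.2067]
ee_rot: [0.652, 0.629, 0.304, -0.294]
wrist_force: [-0.2, 0.8, 0.2]
gripper_width: 0.0876
t41.3 p [ 0.4107 -0.4278  0.2067] xyaw 1.5331 z [ 0.027  0.766 -0.642] F [-0.2  0.8  0.2] w 0.0876 q [-1.14  0.8   1.12  0.39  2.01 -1.08]
[ 416.7 -280.8   88.6  416.3 -281.1   82.9   51.6  415.7  222.1]
[476.9 -81.6 178.  476.6 -81.8  57.8  23.6 359.8 206.9]
```

View pics/t28.png

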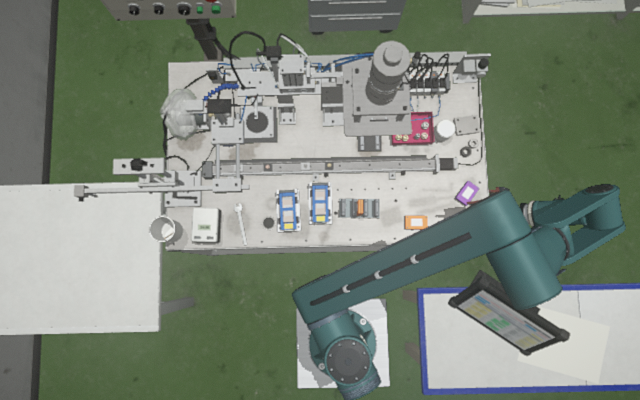

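```bash
python3 - <<'E'
from h import *
R=rot(1.546,.87)
gomulti([([.4161,-.304,.13],R),([.4161,-.304,.07],R),([.4161,-.304,.0245],R)])
E
```

```text
t41.4 p [ 0.4112 -0.4274  0.2082] xyaw 1.5357 z [ 0.026  0.765 -0.644] F [ 0.5 -0.1  0.5] w 0.0878 q [-1.14  0.8   1.12  0.39  2.   -1.08]
ROW [0.0197, 0.0006, 0.1449] [0.0075, -0.0012, -0.0067] n 3.0
ROW [-0.0262, 0.0006, 0.1835] [0.0075, -0.0012, -0.0067] n 2.0
ROW [-0.061, 0.0007, 0.2128] [0.0075, -0.0012, -0.0067] n 1.0
```

```bash
python3 -m pendant '[[0.02,0.0006,0.145,0,0,-0.007,0],[0.02,0.0006,0.145,0,0,-0.007,0],[0.02,0.0006,0.145,0,0,-0.007,0],[0.02,0.0006,0.145,0,0,-0.007,0],[-0.026,0.0006,0.183,0,0,-0.007,0],[-0.026,0.0006,0.183,0,0,-0.007,0],[-0.026,0.0006,0.183,0,0,-0.007,0],[-0.026,0.0006,0.183,0,0,-0.007,0]]'; python3 - <<'E'
from h import *
R=rot(1.546,.87)
gomulti([([.4161,-.304,.04],R),([.4161,-.304,.0245],R)])
E
```

```text
t: 42.15
tcp_pos: [0.4167, -0.3051, 0.073]
ee_rot: [0.65, 0.633, 0.305, -0.291]
wrist_force: [0.0, -0.2, 0.7]
gripper_width: 0.0878
t42.1 p [ 0.4167 -0.3051  0.073 ] xyaw 1.5492 z [ 0.027  0.764 -0.644] F [ 0.  -0.2  0.7] w 0.0878 q [-1.06  0.84  1.46  0.41  1.63 -1.18]
ROW [-0.0246, -0.0009, 0.022] [0.0085, -0.0008, 0.002] n 1.0
ROW [-0.0364, -0.001, 0.032] [0.0085, -0.0008, 0.002] n 1.0
```

```bash
python3 -m pendant '[[-0.0246,-0.001,0.022,0.006,0,0,0],[-0.035,-0.001,0.0315,0.006,0,0,0],[-0.035,-0.001,0.0315,0.006,0,0,0],[-0.035,-0.001,0.0315,0.006,0,0,0]]'; python3 - <<'E'
from h import *
R=rot(1.546,.87)
gomulti([([.4161,-.304,.0243],R)])
E
```

```text
t: 42.55
tcp_pos: [0.4156, -0.303, 0.0251]
ee_rot: [0.649, 0.633, 0.303, -0.294]
wrist_force: [0.4, -0.1, -0.4]
gripper_width: 0.0879
t42.5 p [ 0.4156 -0.303   0.0251] xyaw 1.5475 z [ 0.021  0.766 -0.643] F [ 0.4 -0.1 -0.4] w 0.0879 q [-1.05  0.9   1.46  0.41  1.57 -1.2 ]
ROW [-0.0012, 0.0005, -0.0002] [0.0024, -0.0027, 0.0009] n 1.0
```

Close and lift.

```bash
python3 -m pendant '[[-0.001,0,0,0,0,0,1],[-0.001,0,0,0,0,0,1],[-0.001,0,0,0,0,0,1],[-0.001,0,0,0,0,0,1],[-0.001,0,0,0,0,0,1],[-0.001,0,0,0,0,0,1],[-0.001,0,0,0,0,0,1],[-0.001,0,0,0,0,0,1]]'; python3 - <<'E'
from h import *
st()
E
python3 -m pendant '[[0.02,0,-0.016,0,0,0,1],[0.045,0,-0.037,0,0,0,1],[0.075,0,-0.061,0,0,0,1],[0.075,0,-0.061,0,0,0,1],[0.075,0,-0.061,0,0,0,1]]'; python3 - <<'E'
from h import *
gomulti([([.45,-.2,.22],rot(1.54,.1)),([.4745,-.016,.18],rot(1.536,-.7))])
f=grab_frame("side");crop(f,320,130,400,210,7,"pics/s29.png")
E
```

```text
t: 43.35
tcp_pos: [0.4155, -0.3034, 0.0236]
ee_rot: [0.649, 0.633, 0.303, -0.294]
wrist_force: [-0.5, -0.4, 1.9]
gripper_width: 0.05
t43.4 p [ 0.4155 -0.3034  0.0236] xyaw 1.5475 z [ 0.021  0.766 -0.643] F [-0.5 -0.4  1.9] w 0.0500 q [-1.05  0.91  1.46  0.41  1.57 -1.2 ]
t: 43.85
tcp_pos: [0.4154, -0.3024, 0.1202]
ee_rot: [0.649, 0.633, 0.303, -0.293]
wrist_force: [-0.5, -0.2, -1.4]
gripper_width: 0.0502
t43.9 p [ 0.4154 -0.3024  0.1202] xyaw 1.5483 z [ 0.021  0.764 -0.645] F [-0.5 -0.2 -1.4] w 0.0502 q [-1.05  0.77  1.45  0.41  1.7  -1.15]
ROW [0.1428, 0.0323, 0.0146] [-0.0001, -0.7701, 0.006] n 6.0
ROW [0.2312, 0.0519, 0.1815] [0.002, -1.5701, 0.0104] n 6.0
```

View pics/s29.png

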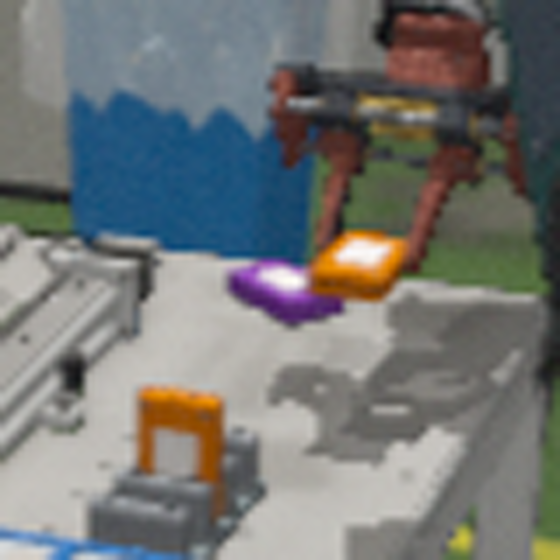

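```bash
python3 -m pendant '[[0.08,0.01,-0.06,0,0,0,1],[0.143,0.032,0.01,0,-0.77,0.006,1],[0.143,0.032,0.01,0,-0.77,0.006,1],[0.143,0.032,0.01,0,-0.77,0.006,1],[0.143,0.032,0.01,0,-0.77,0.006,1],[0.143,0.032,0.01,0,-0.77,0.006,1],[0.143,0.032,0.01,0,-0.77,0.006,1],[0.143,0.032,0.01,0,-0.77,0.006,1]]'; python3 - <<'E'
from h import *
gomulti([([.4745,-.018,.2],rot(1.536,-.7))])
E
```

```text
t: 44.7
tcp_pos: [0.449, -0.2015, 0.2224]
ee_rot: [0.716, 0.696, 0.037, -0.038]
wrist_force: [0.2, 1.0, -2.0]
gripper_width: 0.0497
t44.7 p [ 0.449  -0.2015  0.2224] xyaw 1.5424 z [ 0.     0.105 -0.994] F [ 0.2  1.  -2. ] w 0.0497 q [-0.63  0.25  1.73  0.09  1.22 -0.63]
ROW [0.1808, 0.0204, 0.0416] [-0.0009, -0.8054, 0.0075] n 6.0
```

```bash
python3 -m pendant '[[0.18,0.02,0.02,0,-0.805,0.007,1],[0.18,0.02,0.03,0,-0.805,0.007,1],[0.18,0.02,0.04,0,-0.805,0.007,1],[0.18,0.02,0.04,0,-0.805,0.007,1],[0.18,0.02,0.04,0,-0.805,0.007,1],[0.18,0.02,0.04,0,-0.805,0.007,1],[0.18,0.02,0.04,0,-0.805,0.007,1],[0.18,0.02,0.04,0,-0.805,0.007,1]]'; python3 - <<'E'
from h import *
o=st()
f=grab_frame("top")
for o in houses(f,z=.205): print(np.round(o,1))
gomulti([([.4745,-.0175,.12],rot(1.536,-.7))])
f=grab_frame("side");crop(f,290,150,370,220,8,"pics/s30.png")
E
```

```text
t: 45.5
tcp_pos: [0.4747, -0.0203, 0.1987]
ee_rot: [0.675, 0.652, -0.251, 0.237]
wrist_force: [0.1, 0.9, -1.7]
gripper_width: 0.0497
t45.5 p [ 0.4747 -0.0203  0.1987] xyaw 1.5392 z [-0.03  -0.646 -0.762] F [ 0.1  0.9 -1.7] w 0.0497 q [ 0.28  0.42  1.8  -0.7   1.27  0.65]
[452.6 -64.  177.9 452.6 -64.1  52.9  21.7 359.7 207. ]
[472.9 -36.8 178.1 473.3 -37.3  55.5  21.8 351.1 201. ]
t45.5 p [ 0.4749 -0.021   0.1995] xyaw 1.5363 z [-0.029 -0.645 -0.763] F [-0.1  0.5 -1.6] w 0.0499 q [ 0.28  0.42  1.8  -0.7   1.27  0.65]
ROW [0.054, -0.0002, 0.0585] [-0.0065, 0.0022, 0.0002] n 2.0
```

View pics/s30.png

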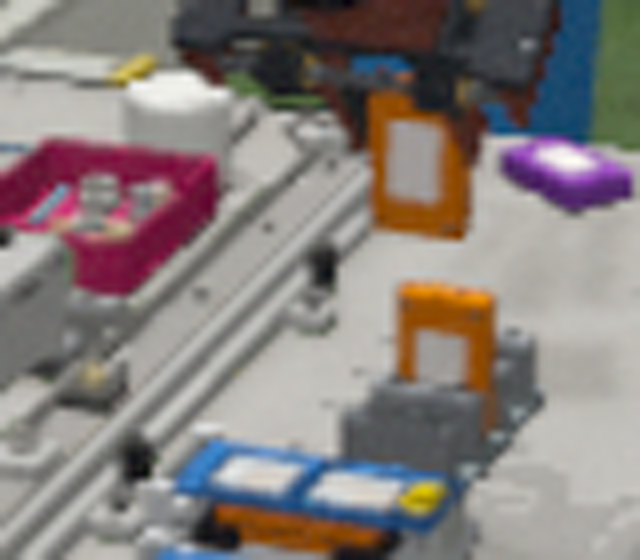

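```bash
python3 -m pendant '[[0.025,-0.001,0.025,0,0,0,1],[0.053,-0.001,0.0595,0,0,0,1],[0.053,-0.001,0.0595,0,0,0,1],[0.053,-0.001,0.0595,0,0,0,1],[0.053,-0.001,0.0595,0,0,0,1]]'; python3 - <<'E'
from h import *
gomulti([([.4735,-.019,.09],rot(1.536,-.7)),([.4735,-.019,.0755],rot(1.536,-.7))])
f=grab_frame("top")
for o in houses(f,z=.128): print(np.round(o,1))
f=grab_frame("side");crop(f,290,150,370,220,8,"pics/s31.png")
E
```

```text
t: 46.1
tcp_pos: [0.4754, -0.0194, 0.124]
ee_rot: [0.677, 0.65, -0.247, 0.239]
wrist_force: [0.8, 0.2, -0.9]
gripper_width: 0.0496
t46.1 p [ 0.4754 -0.0194  0.124 ] xyaw 1.5288 z [-0.023 -0.645 -0.764] F [ 0.8  0.2 -0.9] w 0.0496 q [ 0.28  0.53  1.86 -0.74  1.14  0.78]
ROW [0.0222, -0.0021, 0.0258] [-0.0003, 0.0021, -0.0055] n 1.0
ROW [0.0316, -0.0021, 0.0368] [-0.0003, 0.0021, -0.0055] n 1.0
[462.1 -70.7 178.  461.7 -70.8  54.7  22.8 359.7 207. ]
[474.3 -35.8 178.  475.  -35.8  55.5  22.8 349.3 203.7]
```

View pics/s31.png

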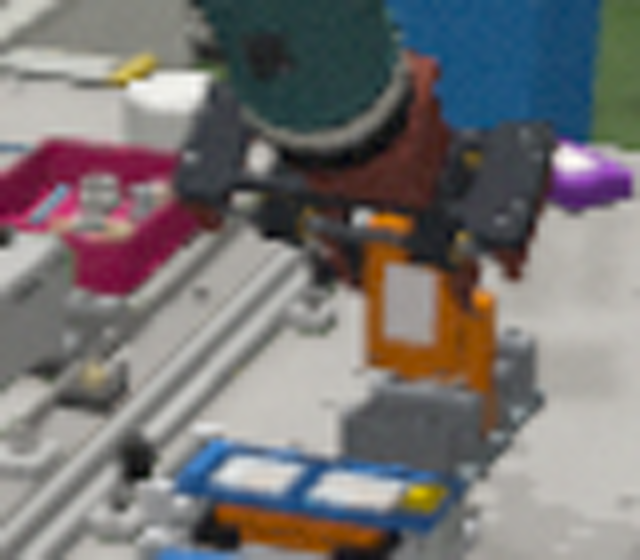

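```bash
python3 -m pendant '[[0.011,-0.002,0.013,0,0,-0.005,1],[0.022,-0.002,0.026,0,0,-0.005,1],[0.022,-0.002,0.026,0,0,-0.005,1]]'; python3 -m pendant '[[0.005,0,0.006,0,0,0,1],[0.0085,0,0.01,0,0,0,1],[0.0085,0,0.01,0,0,0,1]]'; python3 - <<'E'
from h import *
gomulti([([.4735,-.019,.0735],rot(1.536,-.7))])
f=grab_frame("side");crop(f,290,150,370,220,8,"pics/s32.png")
E
```

```text
t: 46.5
tcp_pos: [0.4711, -0.0188, 0.086]
ee_rot: [0.674, 0.653, -0.249, 0.237]
wrist_force: [-1.0, 0.3, -1.3]
gripper_width: 0.05
t: 46.8
tcp_pos: [0.4721, -0.0186, 0.0742]
ee_rot: [0.675, 0.653, -0.249, 0.238]
wrist_force: [-0.4, -0.0, -1.6]
gripper_width: 0.0498
t46.8 p [ 0.4721 -0.0186  0.0742] xyaw 1.5400 z [-0.024 -0.646 -0.763] F [-0.4 -0.  -1.6] w 0.0498 q [ 0.29  0.62  1.89 -0.78  1.06  0.86]
ROW [0.0002, 0.0014, 0.0008] [-0.0018, 0.0028, 0.0031] n 1.0
```

View pics/s32.png

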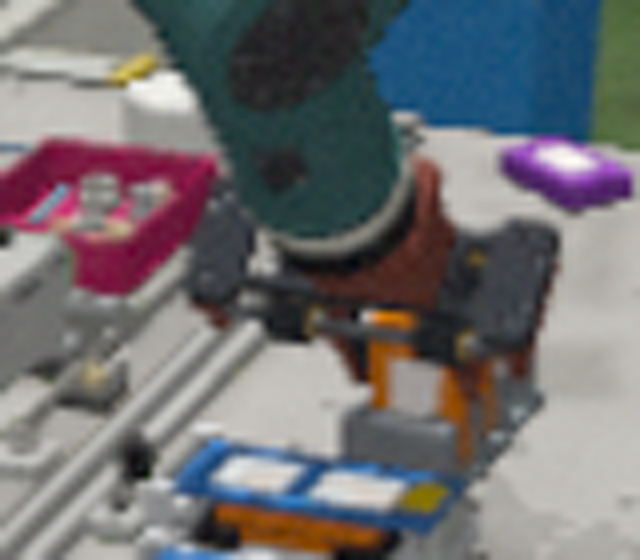

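```bash
python3 -m pendant '[[0.0006,0,0.0008,0,0,0,1],[0.0006,0,0.0008,0,0,0,1],[0.0006,0,0.0008,0,0,0,0],[0.0006,0,0.0008,0,0,0,0],[0.0006,0,0.0008,0,0,0,0],[0.0006,0,0.0008,0,0,0,0],[0.0006,0,0.0008,0,0,0,0],[0.0006,0,0.0008,0,0,0,0]]'; python3 -m pendant '[[0,0,-0.03,0,0,0,0],[0,0,-0.07,0,0,0,0],[0,0,-0.12,0,0,0,0],[0,0,-0.16,0,0,0,0],[0.0,0,-0.18,0,0,0,0]]'; python3 -m pendant '[[-0.02,0,-0.05,0,0.4,0,0],[-0.03,0,-0.05,0,0.7,0,0],[-0.05,0,-0.05,0,0.7,0,0],[-0.05,0,-0.05,0,0.7,0,0],[-0.05,0,-0.05,0,0.7,0,0],[-0.05,0,-0.05,0,0.7,0,0]]'; python3 - <<'E'
from h import *
gomulti([([.36,-.25,.3],rot(1.1,0))])
f=grab_frame("side");crop(f,290,150,370,220,8,"pics/s33.png")
E
```

```text
t: 47.65
tcp_pos: [0.4725, -0.0186, 0.074]
ee_rot: [0.675, 0.653, -0.248, 0.238]
wrist_force: [0.0, -0.3, -0.5]
gripper_width: 0.0879
t: 48.15
tcp_pos: [0.4778, 0.1, 0.214]
ee_rot: [0.675, 0.653, -0.246, 0.239]
wrist_force: [-0.2, 0.4, -0.3]
gripper_width: 0.088
t: 48.75
tcp_pos: [0.4765, 0.0894, 0.2826]
ee_rot: [0.721, 0.693, -0.001, 0.0]
wrist_force: [-0.5, 0.0, 0.1]
gripper_width: 0.0881
t48.8 p [0.4765 0.0894 0.2826] xyaw 1.5323 z [-0.001 -0.001 -1.   ] F [-0.5  0.   0.1] w 0.0881 q [ 0.04  0.16  1.7  -0.    1.29  0.08]
ROW [-0.3436, -0.1034, -0.0169] [-0.0005, 0.0014, 0.4323] n 8.0
```

View pics/s33.png

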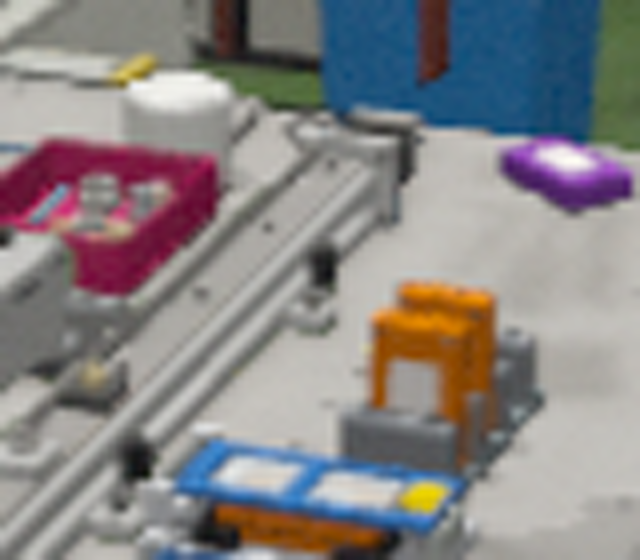

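Both stand in the rack. Draw back to clear the top view and do a final check.

```bash
python3 -m pendant '[[-0.344,-0.08,-0.02,0,0,0.432,0],[-0.344,-0.08,-0.02,0,0,0.432,0],[-0.344,-0.08,-0.02,0,0,0.432,0],[-0.344,-0.08,-0.02,0,0,0.432,0],[-0.344,-0.08,-0.02,0,0,0.432,0],[-0.344,-0.08,-0.02,0,0,0.432,0],[-0.344,-0.08,-0.02,0,0,0.432,0],[-0.344,-0.08,-0.02,0,0,0.432,0]]'; python3 - <<'E'
from h import *
st()
f=grab_frame("side");crop(f,260,150,400,260,5.7,"pics/s34.png")
f=grab_frame("top");crop(f,140,150,490,260,2.28,"pics/t34.png");crop(f,265,170,385,238,6.6,"pics/t35.png")
for o in houses(f,z=.08): print(np.round(o,1))
f0=dict(np.load("/tmp/top0.npz"))
d=cv2.absdiff(f0["image"],f["image"]).max(2)
print("meter/beaker/wrench diff", d[205:245,150:225].max(), d[200:248,228:250].max(), d[215:245,148:180].max())
E
```

```text
t: 49.6
tcp_pos: [0.3845, -0.2538, 0.3028]
ee_rot: [0.852, 0.523, -0.004, 0.001]
wrist_force: [0.0, 1.0, -0.7]
gripper_width: 0.0883
t49.6 p [ 0.3845 -0.2538  0.3028] xyaw 1.1014 z [-0.005 -0.006 -1.   ] F [ 0.   1.  -0.7] w 0.0883 q [-0.73  0.1   1.71 -0.01  1.33 -0.26]
[468.2 -75.3 178.  467.9 -75.5  55.4  22.6 359.8 206.9]
[469.4 -35.6 178.  468.9 -35.6  57.1  22.6 348.4 206.8]
meter/beaker/wrench diff 4 3 4
```

View pics/s34.png

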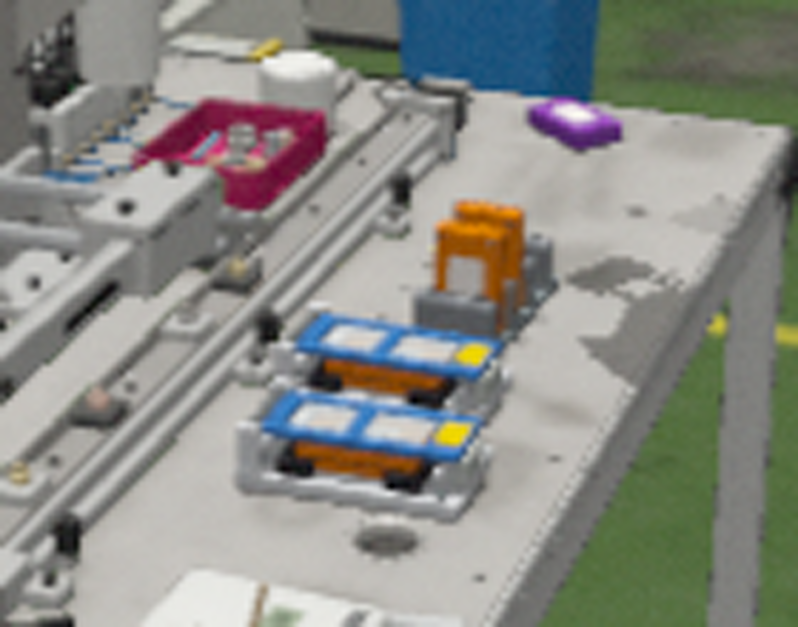

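View pics/t34.png

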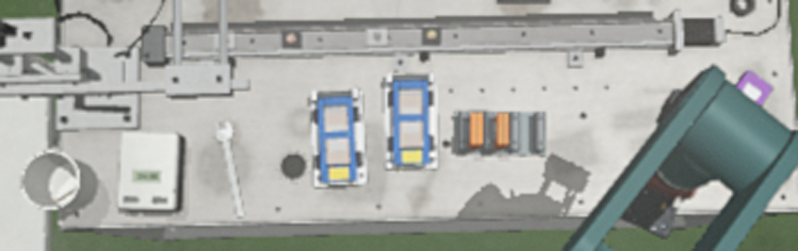

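View pics/t35.png

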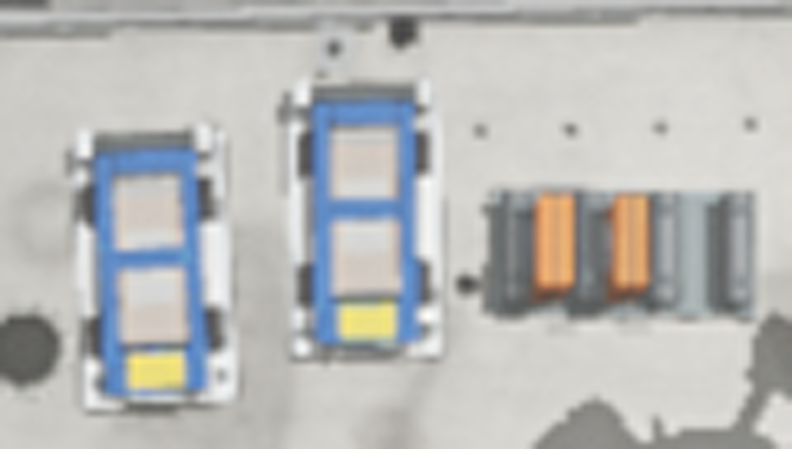

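```bash
python3 - <<'E'
from h import *
for n in("side","top"):
    f=grab_frame(n)
    m=cv2.inRange(cv2.cvtColor(f["image"],cv2.COLOR_BGR2HSV),(24,90,120),(36,255,255))
    k,_,s,c=cv2.connectedComponentsWithStats(m)
    print(n,[(np.round(c[i],1),s[i,4]) for i in range(1,k) if s[i,4]>8 and 270<c[i][0]<370 and 180<c[i][1]<250])
    for nm,(x,y,yw) in dict(L=(.4709,.1824,.05),R=(.495,.0655,-.008)).items():
        for a in (0,.08):
            p=np.array([.066-.125*np.cos(a)+.004*np.sin(a),0,.035+.125*np.sin(a)+.004*np.cos(a)])
            print(nm,a,np.round(proj(f,Ro.from_euler('z',yw).apply(p)+[x,y,0]),1))
E
```

```text
side [(array([342.4, 211.7]), np.int32(14)), (array([338.8, 225.5]), np.int32(19))]
L 0 [339.8 225.7]
L 0.08 [339.6 223.2]
R 0 [343.3 211.8]
R 0.08 [343.2 209.4]
top [(array([320.1, 218.4]), np.int32(29)), (array([288. , 225.5]), np.int32(28))]
L 0 [287.7 225.8]
L 0.08 [287.5 225.4]
R 0 [319.4 218.3]
R 0.08 [319.4 217.8]
```

Both tabs sit where a shut cover puts them (row 225.5 against 225.7, and 211.7 against 211.8). A cover still on its catch would show about 2.4 px higher. Handing in.

```bash
python3 - <<'E'
from bench import *
print(hand_in())
E
```

```text
the job is handed in; nothing more can be done
None
```

The job is handed in at about 50 s of the 210 s allowed, with both nests loaded and shut and the two leftover housings in the rack. `hand_in()` gives no verdict, so the results below are from my own checks.

- **Housings found:** there were four orange housings, with the fifth absent. I left the purple look-alike alone.
- **Nests:** both housings bottomed at the same TCP height, 0.0391 m, under 23 to 27 N of press. Each cover was swung over and its tab pressed to about 31 N, which is above the 8 to 15 N the catch needs. Afterwards both tabs appear within 0.2 px in height of a fully shut cover in the side view. A cover still resting on its catch would sit about 2.4 px higher.
- **Rack:** the other two housings stand upright in slots 1 and 2, with slot 0 empty. One of them lay too close to the rail for a tilted grasp, so I first moved it flat to open bench.
- **Bystanders:** the last top picture is unchanged from the first around the meter, beaker and spanner (pixel difference at most 4).

Some readings disagreed or were not clean:
- **Camera offset:** the top camera read about 2.4 mm low in y compared with the arm, and I corrected for this throughout.
- **Fence contact:** the first rack housing brushed the left fence with about 9 N sideways. I shifted it until the force was gone before releasing it.
- **Bench contact:** a fingertip touched the bench with about 6 N during the first tilted grasp.

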